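# Tip filter discs out of a covered tray and lean them up to dry

### The arm

A 6-joint arm with a two-finger parallel gripper is mounted at the origin on a cart in front of the work surface, level with it; the furniture and walls round the work are solid. World frame = base frame: x ahead of the robot, y to its left, z up, the work surface at z = 0. Lengths are in m, angles in rad, forces in N, time in s.
With the tool pointing down it reaches from about 0.375 to 0.9 m from the base axis. Payload 3.1 kg.
Tool frame: the origin (TCP) lies between the finger pads; the fingertips stand 19 mm ahead of it and the grasp point (between the pads) is the TCP; z points along the fingers, y is the direction in which the jaws open and shut (so a half turn about z gives the same grasp; the last joint's range is limited). The gripper opens to 87 mm and grips with 3 to 60 N. Pads are 19 mm wide; open, the fingers measure 117 mm over their backs; the gripper's body (75 mm by 190 mm) begins 51 mm behind the grasp point.
Start: joints at [-1.393, 0.527, 1.433, -0, 1.181, -0.178], TCP at [0.218, -0.586, 0.242] pointing down, gripper open.
Joint ranges: [-3.08, 3.08], [-0.75, 2.2], [0.22, 2.44], [-1.43, 4.57], [0, 2.65], [-2.85, 2.85]. Speed limits (rad/s): [2.79, 2.79, 3.14, 3.14, 3.14, 3.14].

### API

Orientations are given as a unit quaternion [x, y, z, w].
In Python, from rig import robot gives the robot as it stands.
- The arm moves only by the tool apply_moves, never from a script. Its argument "series" is a list of rows, each a list of 7 numbers: the shift along the tool's x, y, z in cm, then the turn, a rotation vector about the tool's x, y, z in degrees, then the opening, from 0 (shut) to 1 (fully open). In form: [[dx, dy, dz, rx, ry, rz, grip], ...]. A call has 1 to 5 rows; each row is the pose to reach, as a shift and turn from the pose commanded when the call began, along the tool's axes at that moment; what a row does not reach only later rows make up. A row lasts 1/12 s, in which the tool goes at most 41.7 mm and 7.16 degrees, less where a joint would pass 70% of its speed; a pose out of reach is approached as far as the arm can. A call with a gripper value outside its range is refused whole. The fingers move at their own pace and stop on an object; "newtons" is the grip in N (left out, the last holds). Time passes only in rows, so rows that repeat a pose let the fingers close. It gives the time, the measured TCP pose, the force and the opening at its end, in the units of the state.
- robot.get_obs(): the state, without advancing time (a new reading comes with each control period).
- robot.camera(name): name is "scene" or "top"; returns the picture (400x640x3 uint8, red, green, blue); there is no depth.
- robot.camera_params(name): a dict with "mtx" (3x3 intrinsics, pixels), "D" ([k1, k2, p1, p2, k3] as OpenCV has them; the pictures are not rectified), "origin" and "rotation" of the camera in the world. Camera axes: x right, y down, z forward; pixel columns grow to the right and rows downward; lengths in m; the calibration is good to about 2 mm. A picture is of the moment at which its call begins. camera_params takes no time and is no camera call.
- robot.hand_in(): hands the job in, once; it reports no verdict.
The state is a dict: "time": time; "q": joint angles; "joint_velocities": joint speeds; "joint_torque": joint torques, N m; "position": TCP position; "tool_rot": TCP orientation; "ft_force": force on the tool from outside, world axes, zero at the start; "moment": the same for the moment, N m; "grip_width": finger opening in m.
Only numpy, scipy, OpenCV 4.12 (cv2) and the standard library are available. Lean on these libraries where they do the work, as an engineer would, in place of code of your own. Each camera call takes 0.05 s, during which the arm holds its last target. There are 200 camera calls.

### The job

Three or four rinsed ceramic filter discs lie under the clear cover of the shallow channelled tray on the left, where they cannot be reached. Take the roll of tape off the cover and lay it flat on the desk, then tip the tray by its handle so that the discs slide down into the open corners at its front, let it down level again, and lean each disc on a rest of its own on the drying rack at the right, rim on the two pins and back against the sloping board. The discs are brittle: pinch them by the rim with a light grip, no more than about 35 N, and leave the other things on the desk where they are.

Things in the scene. Friction and masses are not known exactly. Their poses are not given: they have to be found in the camera images.
- cradle: fixed foot of the tray; origin on the desk under the middle of the row of seats, x to the handle side, y left. The dark tray on it: floor 30 mm over the desk when level, walls 14 mm high, four channels along x (46 mm wide, 50 mm apart), back wall at x = 165 mm. A clear cover, 14 to 17 mm over the floor, closes it from x = 60 mm to the back; discs can be taken only in front of that.
- seat_0 (a point): centre of a disc fully home in the corner at the front end of the tray's rightmost channel, 3 mm over the floor, y = -75 mm of the tray. Axes are the tray's and tilt with it: x back to the handle, y left, z up. Two short walls form a 110 degree V with open tip (22 mm gap): the disc's front rim (x = -20 mm) juts over the tray's edge, free to a finger; another fits behind it in the channel.
- seat_1 (a point): centre of a disc fully home in the corner at the front end of the tray's second from right channel, 3 mm over the floor, y = -25 mm of the tray. Axes are the tray's and tilt with it: x back to the handle, y left, z up. Two short walls form a 110 degree V with open tip (22 mm gap): the disc's front rim (x = -20 mm) juts over the tray's edge, free to a finger; another fits behind it in the channel.
- seat_2 (a point): centre of a disc fully home in the corner at the front end of the tray's second from left channel, 3 mm over the floor, y = 25 mm of the tray. Axes are the tray's and tilt with it: x back to the handle, y left, z up. Two short walls form a 110 degree V with open tip (22 mm gap): the disc's front rim (x = -20 mm) juts over the tray's edge, free to a finger; another fits behind it in the channel.
- seat_3 (a point): centre of a disc fully home in the corner at the front end of the tray's leftmost channel, 3 mm over the floor, y = 75 mm of the tray. Axes are the tray's and tilt with it: x back to the handle, y left, z up. Two short walls form a 110 degree V with open tip (22 mm gap): the disc's front rim (x = -20 mm) juts over the tray's edge, free to a finger; another fits behind it in the channel.
- tray_handle (a point): centre of the black bar handle behind the tray's back wall: 12 mm diameter, 108 mm long, along the tray's y, 30 mm behind the wall and 37 mm higher than the seats, free from above (posts 45 mm left and right of its centre). It lies at x = 195, y = 0 mm of the tray. Axes are the tray's.
- tray (a joint): tipping angle in rad: 0 level on its feet, at most 0.65 with the handle end raised. Hinge axle along the tray's y, 12 mm under the seats. Lifting at the handle takes about 3 N; let go, the tray sinks back level by itself in a second or two (damper). Discs slide from about 0.2 rad, and run fully home at 0.5 or more.
- rack: fixed wooden drying rack: foot board 92 x 250 x 14 mm, four rests along its y, 68 mm apart. Origin under its centre; x to its back, y left, z up. Each rest: a board 28 mm wide, 56 mm long, leaning back at 45 degrees, face towards -x and up, two steel pins (6 mm thick, 24 mm apart, 17 mm out of the face) near its lower edge. A leaning disc sticks out 6 mm past the board left and right.
- rest_0 (a point): centre (half-way through its thickness) of a disc leaning properly on the rack's rightmost rest, rim on both pins and back flat on the board; 98 mm above the desk. Axes are the rack's (z up); the board's face normal lies half-way between -x and z.
- rest_1 (a point): centre (half-way through its thickness) of a disc leaning properly on the rack's second from the right rest, rim on both pins and back flat on the board; 98 mm above the desk. Axes are the rack's (z up); the board's face normal lies half-way between -x and z.
- rest_2 (a point): centre (half-way through its thickness) of a disc leaning properly on the rack's second from the left rest, rim on both pins and back flat on the board; 98 mm above the desk. Axes are the rack's (z up); the board's face normal lies half-way between -x and z.
- rest_3 (a point): centre (half-way through its thickness) of a disc leaning properly on the rack's leftmost rest, rim on both pins and back flat on the board; 98 mm above the desk. Axes are the rack's (z up); the board's face normal lies half-way between -x and z.
- disc_a_center (a point): centre of a white ceramic filter disc, 40 mm diameter, 6 mm thick, about 25 g, both faces alike; z is its axis. Starts lying flat in a channel of the tray under the clear cover. It may be absent. Brittle: pinch it lightly by its rim.
- disc_a: the same disc; origin in the middle of its lower face at the start
- disc_b_center (a point): centre of a white ceramic filter disc, 40 mm diameter, 6 mm thick, about 25 g, both faces alike; z is its axis. Starts lying flat in a channel of the tray under the clear cover. It may be absent. Brittle: pinch it lightly by its rim.
- disc_b: the same disc; origin in the middle of its lower face at the start
- disc_c_center (a point): centre of a white ceramic filter disc, 40 mm diameter, 6 mm thick, about 25 g, both faces alike; z is its axis. Starts lying flat in a channel of the tray under the clear cover. It may be absent. Brittle: pinch it lightly by its rim.
- disc_c: the same disc; origin in the middle of its lower face at the start
- disc_d_center (a point): centre of a white ceramic filter disc, 40 mm diameter, 6 mm thick, about 25 g, both faces alike; z is its axis. Starts lying flat in a channel of the tray under the clear cover. It may be absent. Brittle: pinch it lightly by its rim.
- disc_d: the same disc; origin in the middle of its lower face at the start
- dropper_bottle_a: small dark dropper bottle, 36 mm across, 77 mm tall; a bystander on the desk, origin under its centre
- glass_joint: clear glass adapter standing upright, 28 mm across, 70 mm tall; a bystander on the desk, origin under its centre
- edge_strip: low wooden strip fixed along the desk's front edge before the rack, 10 mm thick (x), 430 mm long (y), 16 mm high, so that small things do not roll off; origin under its centre. The desk 57 mm behind and 145 mm left (+y) of its centre, between pump and rack, is bare: a spot some 100 mm across.
- tape_center (a point): centre (half-way up) of a roll of black tape, 54 mm across, 19 mm tall, about 50 g, z its axis; it starts lying flat on the tray's clear cover, whose top is 47 mm above the desk

How it is judged:
By the outcome, as a careful person would: the job done as asked, in the order asked, and still so for the second after the job is handed in, with the robot touching nothing.
Of disc_a, disc_b, disc_c, disc_d only 3 to 4 are there at a start; the rules pass over those that are not, and their reading is None.
At some moment in a run one of tape_1 may be knocked a few centimetres aside while the robot is not near it.
It also fails if it takes over 210 s, if anything falls off the work surface, if the arm or the gripper's body presses on something with over 40 N, if the wrist force passes 120 N, or if a joint passes its speed limit or range.

## Working session

There is one attempt and no reset: what is moved stays moved. The work goes in short steps, Python scripts to look and compute and a tool call to move; the robot and the scene stay as the last step left them, time stands still between calls to the robot, and variables do not carry over. Pictures are saved under pics/ and viewed, about 12 in all and at most 16, crops included, and the job is handed in when it is done.

Besides the shell and the picture viewer there is one more tool, called after ">>>" as name([rows], argument=value, ...), one row to a line, values as JSON. apply_moves: Moves the arm, as the interface text tells. Its arguments: {"type":"object","properties":{"series":{"type":"array"},"newtons":{"type":"number"}},"required":["series"]}

```bash
ls; mkdir -p pics
python3 - <<'E'
from rig import robot
import cv2
print(robot.get_obs())
for n in("scene","top"):
    cv2.imwrite(f"pics/{n}0.png",cv2.cvtColor(robot.camera(n),cv2.COLOR_RGB2BGR)); print(robot.camera_params(n))
E
```

```text
pics
{'time': 0.0, 'q': array([-1.39351246e+00,  5.28465769e-01,  1.43389159e+00, -1.83094155e-05,
        1.18138568e+00, -1.78507980e-01]), 'joint_velocities': array([ 0.00181374, -0.00050573,  0.00176096, -0.00018436,  0.00039566,
        0.00040897]), 'joint_torque': array([-1.68479779e-03, -4.40046608e+01, -1.76595032e+01,  6.31513679e-02,
        5.81435335e-02, -1.71219854e-04]), 'position': array([ 0.21760346, -0.58516453,  0.24057524]), 'tool_rot': array([ 9.84217021e-01,  1.76962424e-01, -7.80750237e-06, -1.07519391e-03]), 'ft_force': array([-0.73156073, -0.90032076, -0.0264832 ]), 'moment': array([-0.05733026, -0.02361834, -0.02953159]), 'grip_width': 0.08741126420069696}
{'mtx': array([[374.34253895,   0.        , 319.8121678 ],
       [  0.        , 374.34253895, 195.34119568],
       [  0.        ,   0.        ,   1.        ]]), 'D': array([-0.02170446,  0.        ,  0.        ,  0.        ,  0.        ]), 'origin': array([-0.12624173,  0.72562725,  0.52105255]), 'rotation': array([-0.29244183,  0.78893806, -0.50947575,  0.18024699])}
{'mtx': array([[380.82202661,   0.        , 321.96547859],
       [  0.        , 380.82202661, 203.62774085],
       [  0.        ,   0.        ,   1.        ]]), 'D': array([-0.06369803,  0.        ,  0.        ,  0.        ,  0.        ]), 'origin': array([ 0.41081866, -0.01373971,  1.26964371]), 'rotation': array([ 0.70854617, -0.70494728,  0.01717705, -0.02676949])}
```

View pics/scene0.png

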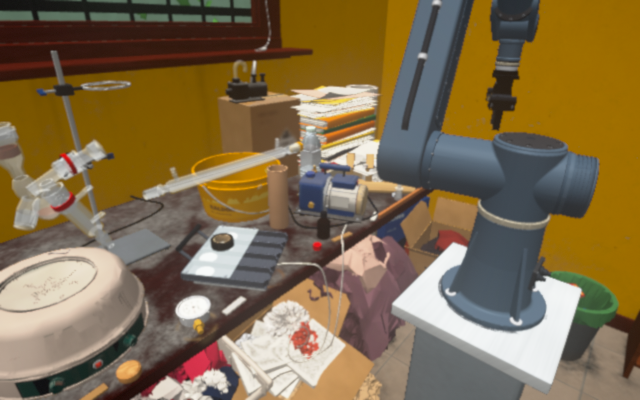

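View pics/top0.png

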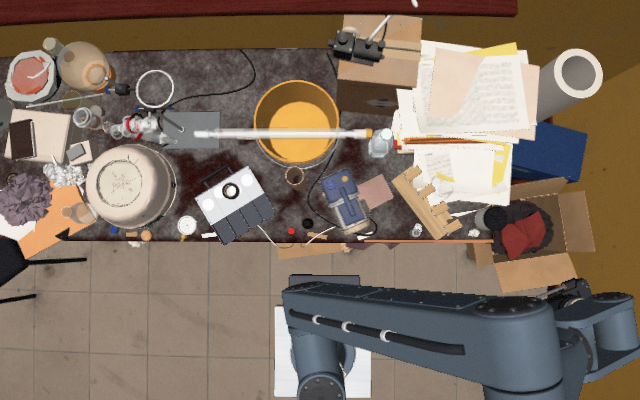

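The top view shows the tray near (233,203), tape at (231,191), rack near (427,200), pump at (345,203) and the cork ring at (293,175). I'll zoom on the tray and rack.

```bash
cat > h.py <<'E'
import numpy as np, cv2
from rig import robot
from scipy.spatial.transform import Rotation as R
P={n:robot.camera_params(n) for n in("scene","top")}
def ray(n,uv):
    p=P[n]; q=cv2.undistortPoints(np.array([[uv]],float),p["mtx"],p["D"])[0,0]
    return p["origin"],R.from_quat(p["rotation"]).apply([q[0],q[1],1])
def onz(n,uv,z):
    o,d=ray(n,uv); return o+d*(z-o[2])/d[2]
def pix(n,X):
    p=P[n]; r=R.from_quat(p["rotation"]).inv(); X=np.atleast_2d(X).astype(float)
    c=r.apply(X-p["origin"]); return cv2.projectPoints(c,np.zeros(3),np.zeros(3),p["mtx"],p["D"])[0][:,0]
def shot(n): return cv2.cvtColor(robot.camera(n),cv2.COLOR_RGB2BGR)
def crop(im,x0,y0,x1,y1,k,f): cv2.imwrite(f,cv2.resize(im[y0:y1,x0:x1],None,fx=k,fy=k,interpolation=cv2.INTER_CUBIC))
E
python3 - <<'E'
from h import *
t=cv2.imread("pics/top0.png"); s=cv2.imread("pics/scene0.png")
a=cv2.resize(t[150:250,180:290],None,fx=5,fy=5,interpolation=cv2.INTER_CUBIC)
cv2.imwrite("pics/a.png",a[:, :])
crop(t,380,155,480,250,6,"pics/b.png")
crop(s,170,215,300,295,6,"pics/c.png")
E
```

```text
(no output)
```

View pics/a.png

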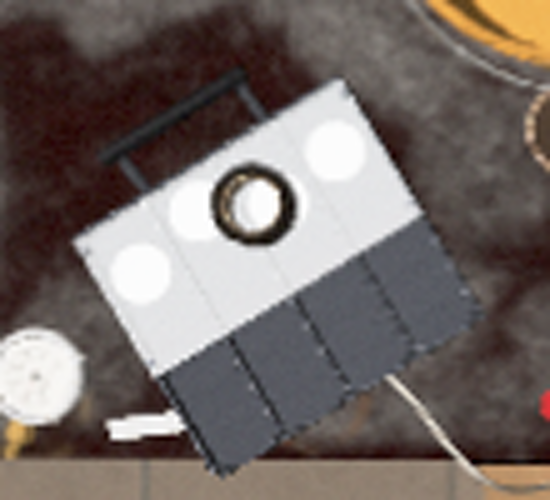

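View pics/b.png

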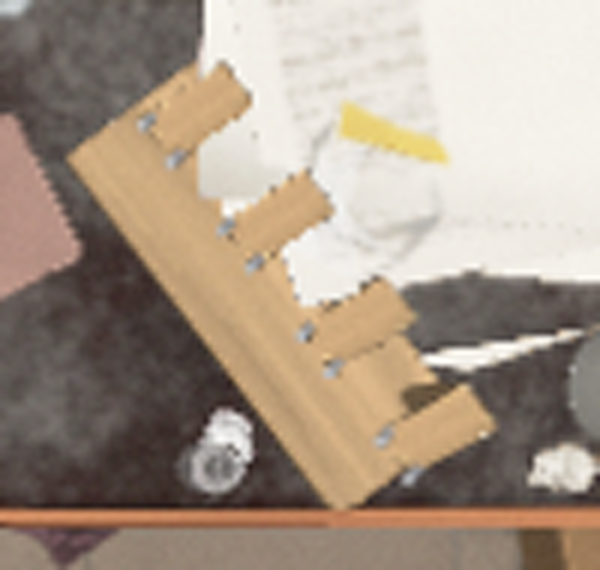

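View pics/c.png

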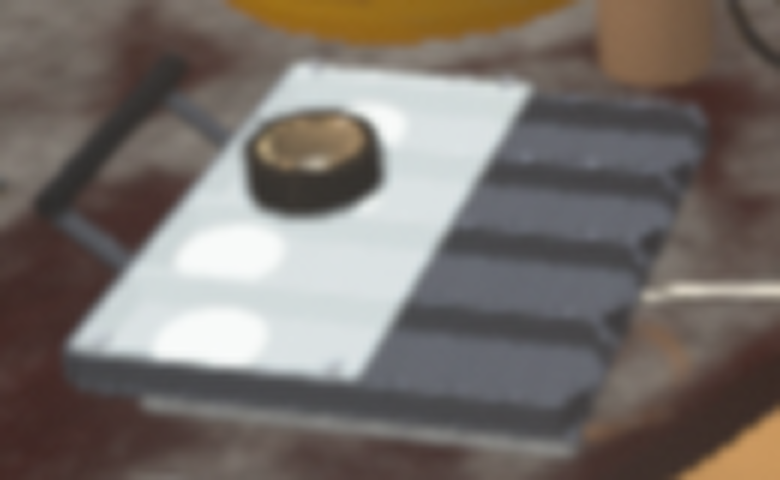

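All four channels hold a disc; the tape lies at crop-a (254,204) over the second-right channel. Pins are visible as eight grey spots. Measuring poses.

```bash
cat > m.py <<'E'
from h import *
def full(p,x0,y0,k): return (np.array(p,float)+.5)/k-.5+np.array([x0,y0])
def fit2(L,W):
    L=np.array(L)[:,:2];W=np.array(W)[:,:2]
    lc,wc=L.mean(0),W.mean(0);A=L-lc;B=W-wc
    th=np.arctan2((A[:,0]*B[:,1]-A[:,1]*B[:,0]).sum(),(A*B).sum())
    c,s=np.cos(th),np.sin(th);M=np.array([[c,-s],[s,c]]);t=wc-M@lc
    return th,t,np.round((A@M.T-B)*1e3,1)
def loc(th,t,p): c,s=np.cos(th),np.sin(th); return np.array([[c,-s],[s,c]])@np.array(p)+t
E
python3 - <<'E'
from m import *
A=lambda p:full(p,180,150,5)
B=lambda p:full(p,380,155,6)
# tray: cover corners z=47
W=[onz("top",A(p),.047) for p in[(342,80),(422,213),(155,378),(78,243)]]
for i in range(4): print("side",np.linalg.norm(W[i]-W[i-1]))
H=[onz("top",A(p),.070) for p in[(103,157),(240,76)]]
print("handle",np.linalg.norm(H[0]-H[1]))
L=[(.165,-.1),(.06,-.1),(.06,.1),(.165,.1),(.195,.054),(.195,-.054)]
th,t,r=fit2(L,W+H);print("tray",th,t,r.tolist())
C=lambda p:full(p,170,215,6)
Ws=[onz("scene",C(p),.047) for p in[(530,85),(358,380),(68,348),(300,65)]]
Hs=[onz("scene",C(p),.070) for p in[(45,203),(178,62)]]
ths,ts,r=fit2([L[1],L[2],L[3],L[0],L[4],L[5]],Ws+Hs);print("tray scene",ths,ts,r.tolist())
T=onz("top",A((254,204)),.066); print("tape",T, "scene", onz("scene",C((313,140)),.066))
print("tape local", loc(-th,-loc(-th,np.zeros(2),t),T[:2]))
for i,y in enumerate((-.075,-.025,.025,.075)): print("seat",i,loc(th,t,(0,y)))
print("handle",loc(th,t,(.195,0)))
pins=[(148,120),(178,160),(227,227),(255,264),(305,333),(332,370),(385,437),(412,478)]
W=[onz("top",B(p),.088) for p in pins]
ys=[c+d for c in(.102,.034,-.034,-.102) for d in(.012,-.012)]
tr,tt,r=fit2([(-.0177,y) for y in ys],W);print("rack(rest line)",tr,tt,r.tolist())
for i,y in enumerate((-.102,-.034,.034,.102)): print("rest",i,loc(tr,tt,(0,y)))
F=[onz("top",B(p),.014)[:2] for p in[(68,157),(343,508)]]
print("foot local",[loc(-tr,-loc(-tr,np.zeros(2),tt),f) for f in F])
U=[onz("top",B(p),.12)[:2] for p in[(224,62),(252,98),(306,170),(332,208),(383,278),(416,316)]]
print("board top local",np.round([loc(-tr,-loc(-tr,np.zeros(2),tt),f) for f in U],4).tolist())
E
```

```text
side 0.20229874104606915
side 0.10208569478427873
side 0.20332904595894627
side 0.1022414500224864
handle 0.10211345225349265
tray 0.5585424615994714 [0.41721123 0.2447556 ] [[0.3, 2.8], [-2.0, 1.0], [-0.1, -1.8], [1.5, 0.8], [-2.3, 0.6], [2.6, -3.3]]
tray scene 0.5467974858298168 [0.41727478 0.24515911] [[-2.6, 0.8], [3.0, -1.9], [2.7, -2.7], [0.5, 1.5], [-2.3, 1.0], [-1.3, 1.5]]
tape [0.52669086 0.29574032 0.066     ] scene [0.52731687 0.29596257 0.066     ]
tape local [ 0.11986123 -0.01478232]
seat 0 [0.45695754 0.18115347]
seat 1 [0.43046    0.22355489]
seat 2 [0.40396246 0.26595631]
seat 3 [0.37746493 0.30835774]
handle [0.58257678 0.348096  ]
rack(rest line) -0.9373277484067432 [ 0.49420681 -0.3364864 ] [[-0.9, -0.5], [0.7, 0.7], [0.1, -0.1], [-0.1, 0.1], [0.2, -0.3], [-0.0, -0.6], [-0.9, 0.6], [0.9, 0.2]]
rest 0 [ 0.41199693 -0.39686468]
rest 1 [ 0.46680352 -0.35661249]
rest 2 [ 0.5216101  -0.31636031]
rest 3 [ 0.57641668 -0.27610812]
foot local [array([-0.0475803 ,  0.12403011]), array([-0.04052408, -0.12039176])]
board top local [[0.0237, 0.1163], [0.0241, 0.0932], [0.0243, 0.0476], [0.0233, 0.0244], [0.0229, -0.0192], [0.0249, -0.0444]]
```

Two views agree on tray and tape within about 1 mm, and residuals fit the given sizes. Next: check the clamped glass tube's height near the handle, and make a move helper.

```bash
cat >> m.py <<'E'
def down(a): a=np.radians(a);c,s=np.cos(a),np.sin(a);return np.array([[c,s,0],[s,-c,0],[0,0,-1]]).T
TH=.553;TT=np.array([.4172,.2450]);RH=-.9373;RT=np.array([.4942,-.3365])
def tilt(t=45):
    h=np.array([np.cos(RH),np.sin(RH),0]);y=np.array([-h[1],h[0],0]);t=np.radians(t)
    z=h*np.sin(t)+np.array([0,0,-np.cos(t)]);return np.array([np.cross(y,z),y,z]).T
AT=90+np.degrees(TH)
def steps(*wps):
    "wps: (pos,Rmat) ; prints shift cm / rotvec deg of each leg, in the tool frame at the leg's begin"
    o=robot.get_obs();p=o["position"];r=R.from_quat(o["tool_rot"])
    print("t %.1f"%o["time"],"pos",p.round(4),"F",o["ft_force"].round(1),"grip",round(o["grip_width"],4))
    for q,M in wps:
        M=R.from_matrix(M);q=np.array(q)
        print((r.inv().apply(q-p)*100).round(2).tolist(),(r.inv()*M).as_rotvec(degrees=True).round(1).tolist())
        p,r=q,M
E
python3 - <<'E'
from m import *
def tri(a,b):
    o1,d1=ray("top",a);o2,d2=ray("scene",b)
    s=np.linalg.lstsq(np.array([d1,-d2]).T,o2-o1,rcond=None)[0]
    return ((o1+d1*s[0]),np.linalg.norm(o1+d1*s[0]-o2-d2*s[1]))
print(tri((195,133),(147,193)),tri((368,132),(299,148)))
S=onz("top",(427.5,241),.016);print("strip",S,"spot",S[:2]+[.057,.145])
for n,uv in dict(pumpR=(373,230),glass=(416,230),cork=(293,175),bott=(307,222)).items(): print(n,onz("top",uv,.07))
steps(([.40,-.42,.25],down(55)),([.50,-.24,.25],down(88)),([.5,-.05,.25],down(AT)),([.51,.14,.25],down(AT)),([.527,.296,.2],down(AT)),([.527,.296,.0685],down(AT)))
E
```

```text
(array([0.68946431, 0.38222776, 0.16245238]), np.float64(0.005431225191114906)) (array([ 0.69542259, -0.13464305,  0.14985491]), np.float64(0.00923788291107524))
strip [ 0.36743869 -0.3438527   0.016     ] spot [ 0.42443869 -0.1988527 ]
pumpR [ 0.40317942 -0.15806584  0.07      ]
glass [ 0.40370889 -0.29354805  0.07      ]
cork [0.57614186 0.09528081 0.07      ]
bott [0.42725278 0.04956739 0.07      ]
t 0.1 pos [ 0.2176 -0.5852  0.2407] F [-0.1  0.   0.2] grip 0.0864
[22.85, -9.14, -0.91] [-0.1, -0.1, -34.6]
[20.48, -2.13, 0.0] [0.0, 0.0, -33.0]
[18.99, -0.66, 0.0] [0.0, 0.0, -33.7]
[15.64, 10.83, 0.0] [0.0, 0.0, 0.0]
[12.38, 9.64, 5.0] [0.0, 0.0, 0.0]
[0.0, 0.0, 13.15] [0.0, 0.0, 0.0]
```

>>> apply_moves([
  [3.8,-1.5,-0.2,0,0,-6.8,1],
  [7.6,-3.0,-0.3,0,0,-13.6,1],
  [11.4,-4.6,-0.5,0,0,-20.4,1],
  [15.2,-6.1,-0.6,0,0,-27.2,1],
  [19.0,-7.6,-0.8,0,0,-34,1],
], newtons=20)

```text
time: 0.52
position: [0.3701, -0.4466, 0.249]
tool_rot: [0.888, 0.459, 0.0, -0.001]
ft_force: [0.9, -1.1, 0.7]
grip_width: 0.0872
```

Run:
```python
from m import *
steps(([.48,-.26,.25],down(86)),([.5,-.08,.25],down(115)),([.51,.12,.25],down(AT)),([.527,.296,.2],down(AT)))
```

```text
t 0.5 pos [ 0.3701 -0.4466  0.249 ] F [ 0.9 -1.1  0.7] grip 0.0872
[21.58, -1.83, -0.08] [-0.1, -0.1, -31.3]
[18.1, 0.74, 0.0] [0.0, 0.0, -29.0]
[17.7, 9.36, 0.0] [0.0, 0.0, -6.7]
[14.08, 10.69, 5.0] [0.0, 0.0, 0.0]
```

>>> apply_moves([
  [4,-0.4,0,0,0,-6.3,1],
  [8,-0.7,0,0,0,-12.5,1],
  [12,-1.1,0,0,0,-18.8,1],
  [16,-1.5,0,0,0,-25,1],
  [20,-1.8,0,0,0,-31.3,1],
])

```text
time: 0.93
position: [0.4715, -0.2732, 0.2492]
tool_rot: [0.731, 0.682, -0.0, -0.001]
ft_force: [-0.2, -0.9, 0.5]
grip_width: 0.0867
```

>>> apply_moves([
  [3.6,0.1,0,0,0,-5.8,1],
  [7.2,0.3,0,0,0,-11.6,1],
  [10.9,0.4,0,0,0,-17.4,1],
  [14.5,0.6,0,0,0,-23.2,1],
  [18.1,0.7,0,0,0,-29,1],
])

```text
time: 1.35
position: [0.4916, -0.0935, 0.2493]
tool_rot: [0.538, 0.843, -0.0, -0.0]
ft_force: [0.1, 0.9, -0.0]
grip_width: 0.0865
```

>>> apply_moves([
  [3.5,1.9,0,0,0,-1.4,1],
  [7.1,3.7,0,0,0,-2.7,1],
  [10.6,5.6,0,0,0,-4,1],
  [14.2,7.5,0,0,0,-5.4,1],
  [17.7,9.4,0,0,0,-6.7,1],
])

```text
time: 1.77
position: [0.5026, 0.1067, 0.2493]
tool_rot: [0.489, 0.872, -0.0, -0.0]
ft_force: [0.6, -0.2, 0.7]
grip_width: 0.0872
```

Run:
```python
from m import *
t=shot("top"); crop(t,180,150,450,250,3,"pics/d.png")
g=cv2.cvtColor(t,cv2.COLOR_BGR2GRAY)
steps(([.527,.296,.2],down(AT)),([.527,.296,.0685],down(AT)))
```

```text
t 1.8 pos [0.5025 0.1136 0.2495] F [ 0.5  3.3 -0.1] grip 0.0871
[14.2, 11.66, 5.06] [0.2, -0.3, 0.0]
[0.0, 0.0, 13.15] [0.0, 0.0, 0.0]
```

View pics/d.png

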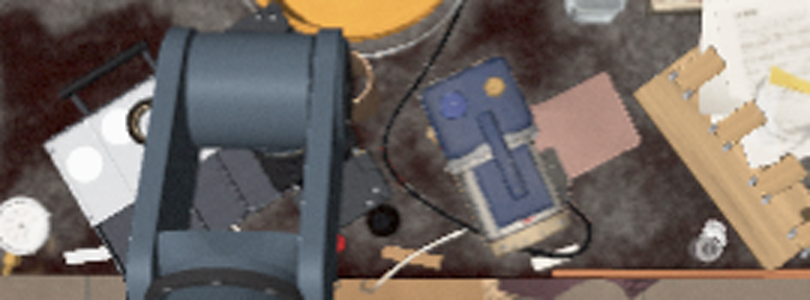

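The tape's left edge (crop 128,122) is where it was, and the bare spot at crop (612,222) is clear. Going down on the tape.

>>> apply_moves([
  [2.8,2.3,1,0,0,0,1],
  [5.7,4.7,2,0,0,0,1],
  [8.5,7.0,3,0,0,0,1],
  [11.4,9.3,4,0,0,0,1],
  [14.2,11.7,5,0,0,0,1],
])

```text
time: 2.23
position: [0.5287, 0.2884, 0.1987]
tool_rot: [0.489, 0.872, -0.0, -0.0]
ft_force: [1.4, -0.0, 0.5]
grip_width: 0.0871
```

>>> apply_moves([
  [0,0,2.5,0,0,0,1],
  [0,0,5,0,0,0,1],
  [0,0,7,0,0,0,1],
  [0,0,9,0,0,0,1],
  [0,0,9,0,0,0,1],
])

```text
time: 2.65
position: [0.5261, 0.2857, 0.1052]
tool_rot: [0.489, 0.872, -0.003, -0.003]
ft_force: [-0.6, -0.6, -0.5]
grip_width: 0.0869
```

Run:
```python
from m import *
s=shot("scene"); crop(s,170,180,330,295,5,"pics/e.png")
steps(([.527,.296,.0685],down(AT)))
```

```text
t 2.7 pos [0.5274 0.2861 0.1072] F [-0.6  0.1  1. ] grip 0.0867
[0.86, 0.51, 3.87] [-0.3, -0.1, -0.3]
```

View pics/e.png

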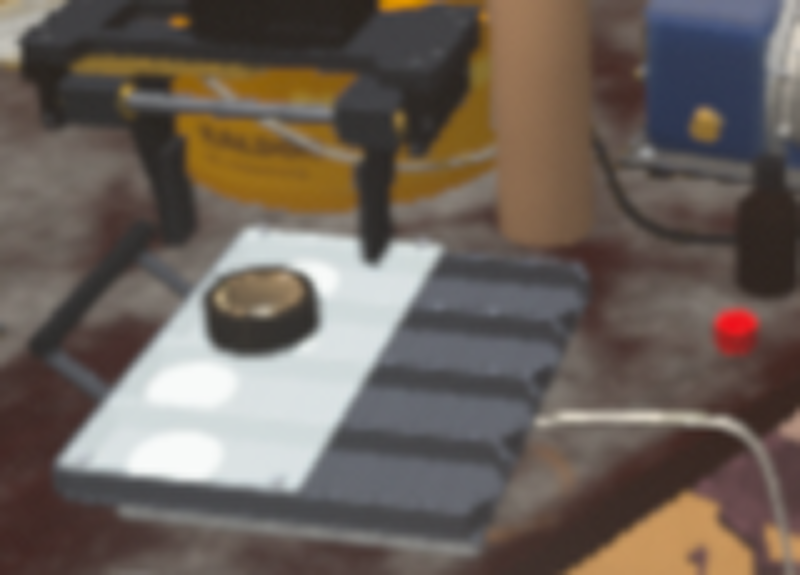

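Scene view: the tape (crop 262,310) is unmoved, and the open jaws straddle above and behind it. The body is wide along the jaw axis.

>>> apply_moves([
  [0.9,0.5,0.5,0,0,0,1],
  [0.9,0.5,2,0,0,0,1],
  [0.9,0.5,3,0,0,0,1],
  [0.9,0.5,3.7,0,0,0,1],
  [0.9,0.5,3.8,0,0,0,1],
])

```text
time: 3.12
position: [0.5283, 0.2971, 0.0708]
tool_rot: [0.489, 0.872, -0.001, -0.0]
ft_force: [-0.8, -0.6, 1.1]
grip_width: 0.0872
```

>>> apply_moves([
  [0,0,0,0,0,0,0.5],
  [0,0,0,0,0,0,0.5],
  [0,0,0,0,0,0,0.5],
  [0,0,0,0,0,0,0.5],
  [0,0,0,0,0,0,0.5],
], newtons=20)

```text
time: 3.53
position: [0.5291, 0.2972, 0.0721]
tool_rot: [0.49, 0.872, 0.0, 0.0]
ft_force: [0.3, -0.1, -0.2]
grip_width: 0.0613
```

>>> apply_moves([
  [0,0,0,0,0,0,0.5],
  [0,0,0,0,0,0,0.5],
  [0,0,0,0,0,0,0.5],
  [0,0,0,0,0,0,0.5],
  [0,0,0,0,0,0,0.5],
])

```text
time: 3.95
position: [0.5289, 0.2972, 0.0718]
tool_rot: [0.49, 0.872, 0.0, 0.0]
ft_force: [-1.0, -0.5, 3.3]
grip_width: 0.052
```

>>> apply_moves([
  [0,0,-0.5,0,0,0,0.4],
  [0,0,-2,0,0,0,0.4],
  [0,0,-6,0,0,0,0.4],
  [0,0,-10,0,0,0,0.4],
  [0,0,-13,0,0,0,0.4],
])

```text
time: 4.37
position: [0.5293, 0.2974, 0.2042]
tool_rot: [0.49, 0.872, 0.001, 0.001]
ft_force: [0.3, 0.3, -0.8]
grip_width: 0.0518
```

Run:
```python
from m import *
steps(([.50,.12,.22],down(AT-10)),([.48,-.06,.22],down(110)),([.424,-.204,.18],down(90)),([.424,-.204,.07],down(90)),([.424,-.204,.0255],down(90)))
```

```text
t 4.4 pos [0.5293 0.2974 0.2042] F [ 0.3  0.3 -0.8] grip 0.0518
[-13.62, -11.73, -1.6] [0.1, 0.0, 9.7]
[-15.99, -8.51, 0.0] [0.0, 0.0, 1.7]
[-11.62, -10.19, 4.0] [0.0, 0.0, 20.0]
[0.0, 0.0, 11.0] [0.0, 0.0, 0.0]
[0.0, 0.0, 4.45] [0.0, 0.0, 0.0]
```

>>> apply_moves([
  [-2.7,-2.3,-0.3,0,0,1.9,0.4],
  [-5.4,-4.7,-0.6,0,0,3.9,0.4],
  [-8.2,-7,-1,0,0,5.8,0.4],
  [-10.9,-9.4,-1.3,0,0,7.8,0.4],
  [-13.6,-11.7,-1.6,0,0,9.7,0.4],
])

```text
time: 4.78
position: [0.4988, 0.1188, 0.2179]
tool_rot: [0.562, 0.827, -0.0, 0.0]
ft_force: [0.2, -0.2, -0.8]
grip_width: 0.0519
```

>>> apply_moves([
  [-3.2,-1.7,0,0,0,0.3,0.4],
  [-6.4,-3.4,0,0,0,0.7,0.4],
  [-9.6,-5.1,0,0,0,1,0.4],
  [-12.8,-6.8,0,0,0,1.4,0.4],
  [-16,-8.5,0,0,0,1.7,0.4],
])

```text
time: 5.2
position: [0.4792, -0.0615, 0.2178]
tool_rot: [0.574, 0.819, 0.0, 0.0]
ft_force: [-0.1, -0.5, -0.8]
grip_width: 0.0521
```

>>> apply_moves([
  [-2.9,-2.5,0,0,0,5,0.4],
  [-5.8,-5.1,0,0,0,10,0.4],
  [-8.7,-7.6,1,0,0,15,0.4],
  [-11.6,-10.2,4,0,0,20,0.4],
  [-11.6,-10.2,4,0,0,20,0.4],
])

```text
time: 5.62
position: [0.4216, -0.2076, 0.1757]
tool_rot: [0.71, 0.704, -0.001, -0.001]
ft_force: [-0.6, 0.1, -1.1]
grip_width: 0.0519
```

Run:
```python
from m import *
steps(([.424,-.204,.07],down(90)),([.424,-.204,.0255],down(90)))
```

```text
t 5.6 pos [ 0.4216 -0.2076  0.1757] F [-0.6  0.1 -1.1] grip 0.0519
[0.36, 0.26, 10.57] [-0.1, 0.0, -0.4]
[0.0, 0.0, 4.45] [0.0, 0.0, 0.0]
```

>>> apply_moves([
  [0.4,0.3,2.5,0,0,0,0.4],
  [0.4,0.3,5,0,0,0,0.4],
  [0.4,0.3,7.5,0,0,0,0.4],
  [0.4,0.3,10,0,0,0,0.4],
  [0.4,0.3,11.5,0,0,0,0.4],
])

```text
time: 6.03
position: [0.426, -0.1988, 0.0607]
tool_rot: [0.707, 0.707, -0.0, -0.002]
ft_force: [0.1, 0.1, -0.9]
grip_width: 0.0516
```

>>> apply_moves([
  [0,0,1,0,0,0,0.4],
  [0,0,2,0,0,0,0.4],
  [0,0,2.7,0,0,0,0.4],
  [0,0,3.1,0,0,0,0.4],
  [0,0,3.1,0,0,0,0.4],
])

```text
time: 6.45
position: [0.4267, -0.1997, 0.0313]
tool_rot: [0.707, 0.707, -0.0, -0.0]
ft_force: [-0.0, 0.1, -1.2]
grip_width: 0.0521
```

Run:
```python
from m import *
steps(([.424,-.204,.0255],down(90)))
```

```text
t 6.5 pos [ 0.4267 -0.1997  0.0313] F [-0.   0.1 -1.2] grip 0.0521
[-0.43, -0.27, 0.58] [-0.0, -0.0, -0.0]
```

>>> apply_moves([
  [0,0,0.2,0,0,0,0.4],
  [0,0,0.35,0,0,0,0.4],
  [0,0,0.45,0,0,0,0.4],
  [0,0,0.5,0,0,0,0.4],
  [0,0,0.55,0,0,0,0.4],
])

```text
time: 6.87
position: [0.4268, -0.2, 0.0263]
tool_rot: [0.707, 0.707, 0.0, 0.0]
ft_force: [0.3, 0.6, -0.8]
grip_width: 0.0522
```

>>> apply_moves([
  [0,0,0.05,0,0,0,0.4],
  [0,0,0.1,0,0,0,0.4],
  [0,0,0.1,0,0,0,0.4],
  [0,0,0.1,0,0,0,0.4],
  [0,0,0.1,0,0,0,0.4],
])

```text
time: 7.28
position: [0.4267, -0.1998, 0.025]
tool_rot: [0.707, 0.707, 0.0, -0.0]
ft_force: [0.1, 0.6, -0.5]
grip_width: 0.0516
```

>>> apply_moves([
  [0,0,0.05,0,0,0,0.4],
  [0,0,0.1,0,0,0,0.4],
  [0,0,0.1,0,0,0,0.68],
  [0,0,0.1,0,0,0,0.75],
  [0,0,0.1,0,0,0,0.75],
])

```text
time: 7.7
position: [0.4267, -0.1999, 0.0241]
tool_rot: [0.707, 0.707, 0.0, 0.0]
ft_force: [0.4, -0.7, -0.8]
grip_width: 0.0622
```

>>> apply_moves([
  [0,0,0,0,0,0,0.75],
  [0,0,0,0,0,0,0.75],
  [0,0,-1,0,0,0,0.75],
  [0,0,-5,0,0,0,0.75],
  [0,0,-9,0,0,0,0.75],
])

```text
time: 8.12
position: [0.4252, -0.1988, 0.1137]
tool_rot: [0.707, 0.707, -0.0, -0.003]
ft_force: [1.9, -0.9, -0.1]
grip_width: 0.0654
```

>>> apply_moves([
  [0,0,-4,0,0,0,0.6],
  [0,0,-8,0,0,0,0.6],
  [0,0,-12,0,0,0,0.6],
  [0,0,-12,0,0,0,0.6],
  [0,0,-12,0,0,0,0.6],
])

```text
time: 8.53
position: [0.4277, -0.2005, 0.237]
tool_rot: [0.707, 0.707, 0.0, 0.003]
ft_force: [0.2, -0.1, -0.4]
grip_width: 0.0526
```

Run:
```python
from m import *
h=loc(TH,TT,(.195,0));print(h)
steps(([.49,-.03,.22],down(110)),([.53,.16,.22],down(AT)),([h[0],h[1],.17],down(AT)),([h[0],h[1],.071],down(AT)))
```

```text
[0.58313576 0.34742228]
t 8.5 pos [ 0.4277 -0.2005  0.237 ] F [ 0.2 -0.1 -0.4] grip 0.0526
[17.06, 6.22, 1.66] [0.3, 0.3, -20.0]
[16.49, 10.26, 0.0] [0.0, 0.0, -11.7]
[13.16, 14.37, 5.0] [0.0, 0.0, 0.0]
[0.0, 0.0, 9.9] [0.0, 0.0, 0.0]
```

>>> apply_moves([
  [3.4,1.2,0.3,0,0,-4,0.5],
  [6.8,2.5,0.6,0,0,-8,0.5],
  [10.2,3.7,1,0,0,-12,0.5],
  [13.7,5,1.3,0,0,-16,0.5],
  [17.1,6.2,1.7,0,0,-20,0.5],
])

```text
time: 8.95
position: [0.4876, -0.0269, 0.2153]
tool_rot: [0.573, 0.82, -0.001, -0.002]
ft_force: [0.6, 0.6, -1.0]
grip_width: 0.0441
```

>>> apply_moves([
  [3.3,2.1,0,0,0,-2.3,0.5],
  [6.6,4.1,0,0,0,-4.7,0.5],
  [9.9,6.2,0,0,0,-7,0.5],
  [13.2,8.2,0,0,0,-9.4,0.5],
  [16.5,10.3,0,0,0,-11.7,0.5],
])

```text
time: 9.37
position: [0.5273, 0.1632, 0.2149]
tool_rot: [0.486, 0.874, -0.002, -0.002]
ft_force: [0.5, -0.7, 0.0]
grip_width: 0.0435
```

>>> apply_moves([
  [2.6,2.9,0,0,0,0,0.5],
  [5.3,5.8,1,0,0,0,0.5],
  [7.9,8.6,3,0,0,0,0.5],
  [10.5,11.5,5,0,0,0,0.5],
  [13.2,14.4,6,0,0,0,0.5],
])

```text
time: 9.78
position: [0.579, 0.3472, 0.153]
tool_rot: [0.487, 0.873, -0.003, -0.003]
ft_force: [1.0, -0.1, 0.5]
grip_width: 0.0438
```

Run:
```python
from m import *
h=loc(TH,TT,(.195,0))
t=shot("top");s=shot("scene")
a=cv2.resize(s[180:295,170:330],None,fx=3.6,fy=3.6,interpolation=cv2.INTER_CUBIC)
b=cv2.resize(t[160:250,340:460],None,fx=4,fy=4,interpolation=cv2.INTER_CUBIC)[:400]
c=np.zeros((a.shape[0],800,3),np.uint8);c[:, :576]=a; b2=cv2.resize(b,(224,168));c[:168,576:]=b2
cv2.imwrite("pics/f.png",c)
steps(([h[0],h[1],.071],down(AT)))
```

```text
t 9.9 pos [0.5796 0.3514 0.1522] F [-0.6 -0.3 -0.2] grip 0.0434
[-0.55, 0.13, 8.11] [-0.3, -0.2, 0.3]
```

View pics/f.png

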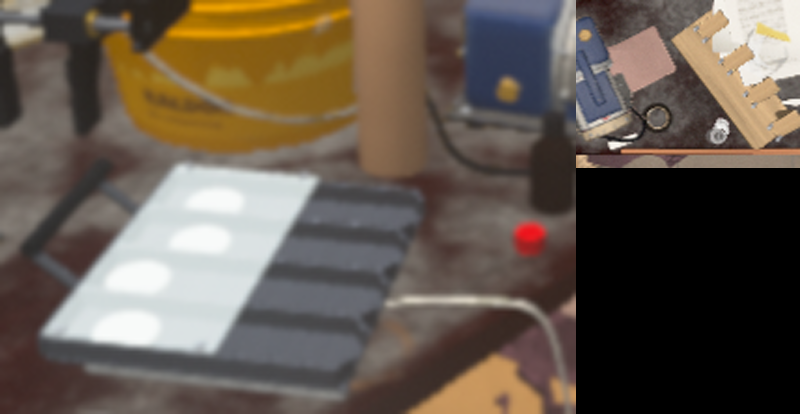

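The tape lies flat on the bare spot (inset 657,118). One disc lies in each channel, at (125,328), (138,277), (200,240) and (215,200). Gripping the handle next.

>>> apply_moves([
  [-0.5,0.1,2,0,0,0,0.5],
  [-0.5,0.1,4,0,0,0,0.5],
  [-0.5,0.1,6,0,0,0,0.5],
  [-0.5,0.1,7.5,0,0,0,0.5],
  [-0.5,0.1,8.1,0,0,0,0.5],
])

```text
time: 10.3
position: [0.5819, 0.3411, 0.0725]
tool_rot: [0.487, 0.873, -0.003, -0.003]
ft_force: [-0.4, -0.5, -0.7]
grip_width: 0.0432
```

>>> apply_moves([
  [0,0,0,0,0,0,0.3],
  [0,0,0,0,0,0,0.1],
  [0,0,0,0,0,0,0.05],
  [0,0,0,0,0,0,0.05],
  [0,0,0,0,0,0,0.05],
], newtons=10)

```text
time: 10.72
position: [0.5858, 0.3434, 0.0781]
tool_rot: [0.487, 0.873, 0.001, 0.001]
ft_force: [-0.5, -0.6, 1.0]
grip_width: 0.018
```

>>> apply_moves([
  [0,0,0,0,0,0,0.05],
  [0,0,0,0,0,0,0.05],
  [0,0,0,0,0,0,0.05],
  [0,0,0,0,0,0,0.05],
  [0,0,0,0,0,0,0.05],
])

```text
time: 11.13
position: [0.5865, 0.3438, 0.0778]
tool_rot: [0.487, 0.873, 0.002, 0.001]
ft_force: [2.6, 2.3, 4.2]
grip_width: 0.0115
```

Run:
```python
from m import *
o=robot.get_obs();print(o["position"],o["grip_width"],o["ft_force"])
r0=np.hypot(.195,.049);a0=np.arctan2(.049,.195)
for f in np.linspace(.03,.57,19):
    # shift from start: tool y = +tray x? 
    dx=r0*np.cos(a0+f)-.195;dz=r0*np.sin(a0+f)-.049
    print(round(f,2),"ty %.2f tz %.2f"%(dx*100,-dz*100))
M=R.from_quat(o["tool_rot"]).as_matrix();print(M[:,1],[np.cos(TH),np.sin(TH)])
```

```text
[0.58647647 0.34383014 0.0778444 ] 0.011545889213805031 [2.60764617 2.28740332 4.23749758]
0.03 ty -0.16 tz -0.58
0.06 ty -0.33 tz -1.16
0.09 ty -0.52 tz -1.73
0.12 ty -0.73 tz -2.30
0.15 ty -0.95 tz -2.86
0.18 ty -1.19 tz -3.41
0.21 ty -1.45 tz -3.96
0.24 ty -1.72 tz -4.49
0.27 ty -2.01 tz -5.02
0.3 ty -2.32 tz -5.54
0.33 ty -2.64 tz -6.05
0.36 ty -2.98 tz -6.56
0.39 ty -3.33 tz -7.05
0.42 ty -3.69 tz -7.53
0.45 ty -4.07 tz -7.99
0.48 ty -4.47 tz -8.45
0.51 ty -4.87 tz -8.90
0.54 ty -5.29 tz -9.33
0.57 ty -5.73 tz -9.75
[0.85094995 0.5252333  0.00376371] [np.float64(0.8509526263673333), np.float64(0.525242446569713)]
```

>>> apply_moves([
  [0,-0.15,-0.6,0,0,0,0.05],
  [0,-0.3,-1.2,0,0,0,0.05],
  [0,-0.5,-1.7,0,0,0,0.05],
  [0,-0.7,-2.3,0,0,0,0.05],
  [0,-0.95,-2.85,0,0,0,0.05],
], newtons=15)

```text
time: 11.55
position: [0.5789, 0.3392, 0.1056]
tool_rot: [0.487, 0.873, 0.002, 0.001]
ft_force: [5.1, 3.7, -2.5]
grip_width: 0.0113
```

>>> apply_moves([
  [0,-0.25,-0.55,0,0,0,0.05],
  [0,-0.5,-1.1,0,0,0,0.05],
  [0,-0.75,-1.65,0,0,0,0.05],
  [0,-1.05,-2.15,0,0,0,0.05],
  [0,-1.35,-2.7,0,0,0,0.05],
])

```text
time: 11.97
position: [0.5677, 0.3322, 0.1329]
tool_rot: [0.487, 0.873, 0.003, 0.002]
ft_force: [4.6, 3.8, -0.1]
grip_width: 0.011
```

>>> apply_moves([
  [0,-0.35,-0.5,0,0,0,0.05],
  [0,-0.7,-1,0,0,0,0.05],
  [0,-1.0,-1.5,0,0,0,0.05],
  [0,-1.4,-2,0,0,0,0.05],
  [0,-1.75,-2.45,0,0,0,0.05],
])

```text
time: 12.38
position: [0.5532, 0.3232, 0.1581]
tool_rot: [0.487, 0.873, 0.003, 0.002]
ft_force: [5.4, 4.5, 2.3]
grip_width: 0.0117
```

>>> apply_moves([
  [0,-0.4,-0.45,0,0,0,0.05],
  [0,-0.8,-0.9,0,0,0,0.05],
  [0,-1.25,-1.35,0,0,0,0.05],
  [0,-1.7,-1.75,0,0,0,0.05],
  [0,-1.7,-1.75,0,0,0,0.05],
])

```text
time: 12.8
position: [0.539, 0.3144, 0.1768]
tool_rot: [0.487, 0.873, 0.004, 0.003]
ft_force: [3.4, 4.0, 3.7]
grip_width: 0.0115
```

>>> apply_moves([
  [0,0,0,0,0,0,0.05],
  [0,0,0,0,0,0,0.05],
  [0,0,0,0,0,0,0.05],
  [0,0,0,0,0,0,0.05],
  [0,0,0,0,0,0,0.05],
])

```text
time: 13.22
position: [0.5395, 0.3148, 0.1762]
tool_rot: [0.487, 0.873, 0.004, 0.003]
ft_force: [5.0, 4.1, 4.5]
grip_width: 0.0107
```

>>> apply_moves([
  [0,0,0,0,0,0,0.05],
  [0,0,0,0,0,0,0.05],
  [0,0,0,0,0,0,0.05],
  [0,0,0,0,0,0,0.05],
  [0,0,0,0,0,0,0.05],
])

```text
time: 13.63
position: [0.5395, 0.3148, 0.1762]
tool_rot: [0.487, 0.873, 0.004, 0.003]
ft_force: [4.7, 5.8, 4.7]
grip_width: 0.0113
```

Run:
```python
from m import *
s=shot("scene"); crop(s,170,180,330,295,5,"pics/g.png"); steps()
```

```text
t 13.7 pos [0.5395 0.3147 0.1762] F [4.8 4.1 3.5] grip 0.0116
```

View pics/g.png

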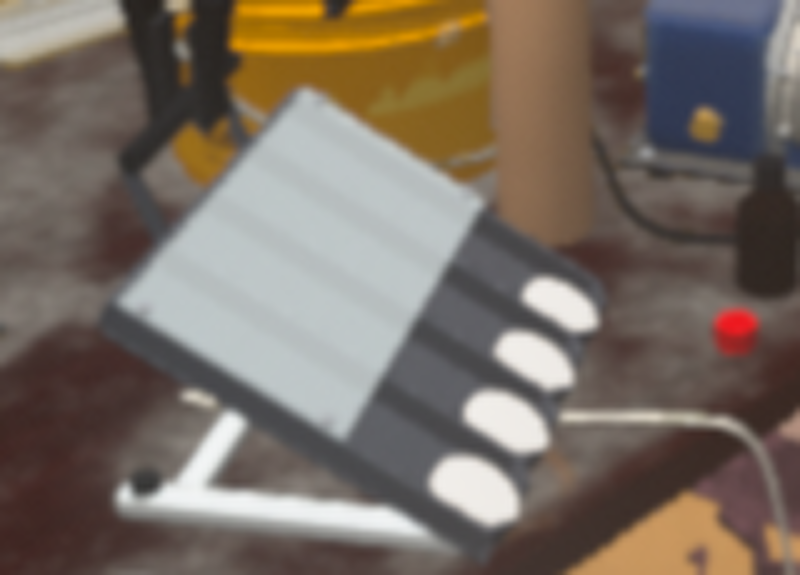

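All four discs are fully home in the front corners: crop (560,303), (535,360), (507,420) and (475,490). Lowering along the same arc.

>>> apply_moves([
  [0,0.45,0.4,0,0,0,0.05],
  [0,0.9,0.85,0,0,0,0.05],
  [0,1.3,1.3,0,0,0,0.05],
  [0,1.7,1.75,0,0,0,0.05],
  [0,2.05,2.25,0,0,0,0.05],
])

```text
time: 14.1
position: [0.5565, 0.3253, 0.153]
tool_rot: [0.487, 0.873, 0.003, 0.002]
ft_force: [4.6, 3.8, 4.8]
grip_width: 0.0112
```

>>> apply_moves([
  [0,0.35,0.5,0,0,0,0.05],
  [0,0.75,1,0,0,0,0.05],
  [0,1.05,1.45,0,0,0,0.05],
  [0,1.4,1.95,0,0,0,0.05],
  [0,1.7,2.5,0,0,0,0.05],
])

```text
time: 14.52
position: [0.5703, 0.3338, 0.1274]
tool_rot: [0.487, 0.873, 0.002, 0.002]
ft_force: [5.2, 2.3, 1.7]
grip_width: 0.0115
```

>>> apply_moves([
  [0,0.3,0.55,0,0,0,0.05],
  [0,0.55,1.1,0,0,0,0.05],
  [0,0.8,1.65,0,0,0,0.05],
  [0,1.05,2.15,0,0,0,0.05],
  [0,1.25,2.7,0,0,0,0.05],
])

```text
time: 14.93
position: [0.5807, 0.3402, 0.1]
tool_rot: [0.487, 0.873, 0.002, 0.001]
ft_force: [5.2, 3.2, 0.7]
grip_width: 0.0113
```

>>> apply_moves([
  [0,0.2,0.55,0,0,0,0.05],
  [0,0.4,1.15,0,0,0,0.05],
  [0,0.55,1.75,0,0,0,0.05],
  [0,0.7,2.2,0,0,0,0.05],
  [0,0.7,2.2,0,0,0,0.05],
])

```text
time: 15.35
position: [0.5865, 0.3438, 0.0773]
tool_rot: [0.487, 0.873, 0.002, 0.001]
ft_force: [5.0, 3.8, -1.1]
grip_width: 0.0115
```

>>> apply_moves([
  [0,0,0,0,0,0,0.3],
  [0,0,0,0,0,0,0.45],
  [0,0,0,0,0,0,0.45],
  [0,0,0,0,0,0,0.45],
  [0,0,0,0,0,0,0.45],
])

```text
time: 15.77
position: [0.5835, 0.3423, 0.0772]
tool_rot: [0.487, 0.873, -0.001, -0.001]
ft_force: [-1.1, -0.3, -0.3]
grip_width: 0.0351
```

>>> apply_moves([
  [0,0,-1.5,0,0,0,0.5],
  [0,0,-4.5,0,0,0,0.7],
  [0,0,-8,0,0,0,0.7],
  [0,0,-11,0,0,0,0.7],
  [0,0,-11,0,0,0,0.7],
])

```text
time: 16.18
position: [0.5881, 0.3443, 0.1951]
tool_rot: [0.487, 0.873, 0.005, 0.004]
ft_force: [1.0, 0.4, 0.0]
grip_width: 0.0583
```

Run:
```python
from m import *
s=shot("scene"); crop(s,200,215,310,295,7,"pics/h.png")
sub=s.astype(int); g=((sub.min(2)>185)).astype(np.uint8)
n,lab,st,ce=cv2.connectedComponentsWithStats(g)
for i in range(1,n):
    if st[i,4]>60 and 200<ce[i,0]<310 and 215<ce[i,1]<300:
        X=onz("scene",ce[i],.0355)[:2]; print(ce[i].round(1),st[i],X.round(4),(np.array([[np.cos(TH),np.sin(TH)],[-np.sin(TH),np.cos(TH)]])@(X-TT)).round(4))
for y in(-.075,-.025,.025,.075): print(pix("scene",[*loc(TH,TT,(0,y)),.036]))
s0=loc(TH,TT,(0,.075)); print(s0)
steps(([s0[0]+.06,s0[1]+.02,.15],down(AT)),([s0[0],s0[1],.09],down(AT)),([s0[0],s0[1],.051],down(AT)))
```

```text
[221.4 251.7] [ 184  226   73   51 2151] [0.5206 0.3055] [ 0.1197 -0.0028]
[278.4 239.5] [271 237  16   6  80] [0.4607 0.179 ] [ 0.0024 -0.079 ]
[273.5 250.3] [266 247  17   8  97] [0.4342 0.2208] [ 0.0018 -0.0296]
[267.7 262.6] [259 259  19   8 121] [0.4074 0.264 ] [0.0016 0.0214]
[260.9 276.3] [252 272  19  10 143] [0.3813 0.3073] [0.0022 0.0719]
[[278.9522353  240.20059222]]
[[273.71295837 251.23217404]]
[[267.91217795 263.44827121]]
[[261.45570752 277.04799184]]
[0.37780682 0.30882145]
t 16.2 pos [0.5866 0.3437 0.1921] F [-0.5  0.  -0.1] grip 0.0591
[6.56, -13.48, 4.1] [0.4, 0.1, 0.0]
[1.45, -6.16, 6.0] [0.0, 0.0, 0.0]
[0.0, 0.0, 3.9] [0.0, 0.0, 0.0]
```

View pics/h.png

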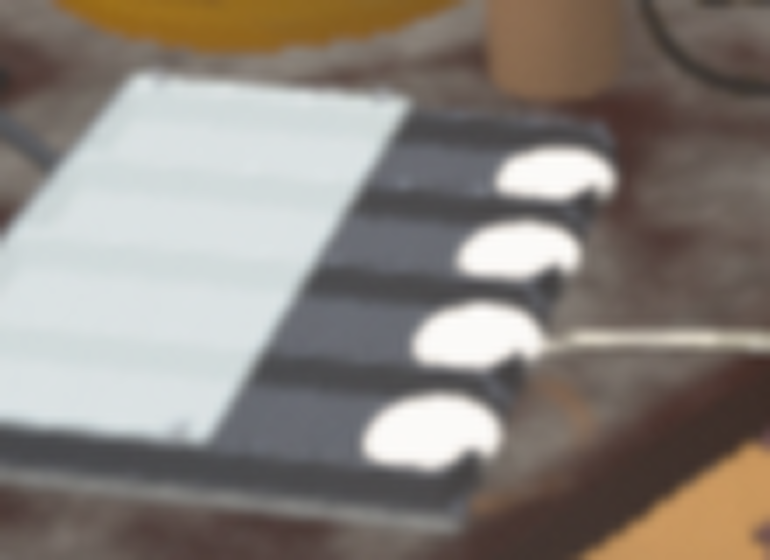

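All four discs sit at the seats (within 2–3 mm; front walls hide part of them), and the tray is level. Picking seat 0 first.

```bash
cat >> m.py <<'E'
def seat(i,z,b=.0015): return [*loc(TH,TT,(b,-.075+.05*i)),z]
def rest(i,n=0,up=0,d=.0175):
    "tool pose: n out of board, up along slope (m); d = TCP to disc mid"
    h=np.array([np.cos(RH),np.sin(RH),0]);k=np.array([0,0,1]);s=np.sqrt(.5)
    p=np.array([*loc(RH,RT,(0,-.102+.068*i)),.098]);return p+(n+d)*s*(k-h)+up*s*(k+h)
E
python3 - <<'E'
from m import *
D=down(AT)
steps((seat(1,.16),D),(seat(0,.11),D),(seat(0,.06),D),(seat(0,.051),D))
E
```

```text
t 16.2 pos [0.5866 0.3437 0.1921] F [-0.5  0.  -0.1] grip 0.0591
[-1.99, -19.48, 3.07] [0.4, 0.1, 0.0]
[-5.0, -0.0, 5.0] [0.0, 0.0, 0.0]
[0.0, 0.0, 5.0] [0.0, 0.0, 0.0]
[0.0, 0.0, 0.9] [0.0, 0.0, 0.0]
```

>>> apply_moves([
  [-0.4,-3.9,0,0,0,0,0.7],
  [-0.8,-7.8,0.3,0,0,0,0.7],
  [-1.2,-11.7,1,0,0,0,0.7],
  [-1.6,-15.6,2,0,0,0,0.7],
  [-2,-19.5,3,0,0,0,0.7],
])

```text
time: 16.65
position: [0.4263, 0.2222, 0.1568]
tool_rot: [0.487, 0.873, -0.001, -0.001]
ft_force: [0.6, -1.0, 0.1]
grip_width: 0.0606
```

>>> apply_moves([
  [-2,0,0.5,0,0,0,0.7],
  [-4,0,2,0,0,0,0.7],
  [-5,0,3.5,0,0,0,0.7],
  [-5,0,5,0,0,0,0.7],
  [-5,0,5,0,0,0,0.7],
])

```text
time: 17.07
position: [0.4529, 0.1796, 0.1049]
tool_rot: [0.488, 0.873, -0.002, -0.003]
ft_force: [-0.8, 0.1, 0.4]
grip_width: 0.0606
```

>>> apply_moves([
  [0,0,1,0,0,0,0.7],
  [0,0,2,0,0,0,0.7],
  [0,0,3,0,0,0,0.7],
  [0,0,3.5,0,0,0,0.7],
  [0,0,3.5,0,0,0,0.7],
])

```text
time: 17.48
position: [0.4546, 0.181, 0.0715]
tool_rot: [0.487, 0.873, -0.001, -0.001]
ft_force: [-0.1, -0.6, 0.3]
grip_width: 0.061
```

Run:
```python
from m import *
steps((seat(0,.051),down(AT)))
```

```text
t 17.5 pos [0.4546 0.181  0.0715] F [-0.1 -0.6  0.3] grip 0.061
[-0.1, 0.34, 2.05] [-0.1, -0.1, 0.0]
```

>>> apply_moves([
  [-0.1,0.35,0.7,0,0,0,0.7],
  [-0.1,0.35,1.3,0,0,0,0.7],
  [-0.1,0.35,1.7,0,0,0,0.7],
  [-0.1,0.35,1.9,0,0,0,0.7],
  [-0.1,0.35,1.9,0,0,0,0.7],
], newtons=15)

```text
time: 17.9
position: [0.4587, 0.1818, 0.0533]
tool_rot: [0.487, 0.873, -0.0, -0.0]
ft_force: [0.1, 0.1, 0.2]
grip_width: 0.0607
```

Run:
```python
from m import *
steps((seat(0,.051),down(AT)))
```

```text
t 17.9 pos [0.4587 0.1818 0.0533] F [0.1 0.1 0.2] grip 0.0607
[0.05, -0.06, 0.23] [-0.1, -0.0, 0.0]
```

>>> apply_moves([
  [0,0,0.15,0,0,0,0.7],
  [0,0,0.25,0,0,0,0.7],
  [0,0,0.25,0,0,0,0.7],
  [0,0,0.25,0,0,0,0.5],
  [0,0,0.25,0,0,0,0.4],
])

```text
time: 18.32
position: [0.4591, 0.1819, 0.0514]
tool_rot: [0.487, 0.873, 0.0, 0.0]
ft_force: [0.1, -0.6, 0.2]
grip_width: 0.0541
```

>>> apply_moves([
  [0,0,0,0,0,0,0.35],
  [0,0,0,0,0,0,0.35],
  [0,0,0,0,0,0,0.35],
  [0,0,0,0,0,0,0.35],
  [0,0,0,0,0,0,0.35],
])

```text
time: 18.73
position: [0.4591, 0.1819, 0.0514]
tool_rot: [0.487, 0.873, 0.0, 0.0]
ft_force: [0.5, -0.0, 0.7]
grip_width: 0.0389
```

>>> apply_moves([
  [0,0,-0.3,0,0,0,0.35],
  [0,0,-1,0,0,0,0.35],
  [0,0,-3,0,0,0,0.35],
  [0,0,-7,0,0,0,0.35],
  [0,0,-11,0,0,0,0.35],
])

```text
time: 19.15
position: [0.4577, 0.1816, 0.1618]
tool_rot: [0.487, 0.873, -0.001, -0.002]
ft_force: [1.2, -0.1, -1.3]
grip_width: 0.0392
```

Run:
```python
from m import *
D=down(AT); d=.0184
s=shot("scene"); crop(s,220,180,330,290,5,"pics/i.png")
steps(([.455,.02,.22],D),([.43,-.13,.23],tilt(15)),([.36,-.27,.23],tilt(45)),(rest(0,.06,.003,d),tilt()),(rest(0,.02,.003,d),tilt()),(rest(0,.001,.003,d),tilt()))
print([rest(i,.06,.003,d) for i in range(4)])
```

```text
t 19.2 pos [0.4625 0.1827 0.1694] F [1.3 0.8 3.7] grip 0.0389
[-13.47, -9.14, -5.1] [0.6, 0.3, 0.0]
[-11.45, -10.01, -1.0] [-0.6, -15.0, -4.6]
[-6.9, -13.93, 1.85] [0.0, -30.0, 0.0]
[-0.37, -3.32, 10.9] [0.0, 0.0, 0.0]
[-0.0, 0.0, 4.0] [0.0, 0.0, 0.0]
[-0.0, 0.0, 1.9] [0.0, 0.0, 0.0]
[array([ 0.38043062, -0.35390997,  0.15555849]), array([ 0.43523608, -0.31365626,  0.15555849]), array([ 0.49004155, -0.27340256,  0.15555849]), array([ 0.54484701, -0.23314885,  0.15555849])]
```

View pics/i.png

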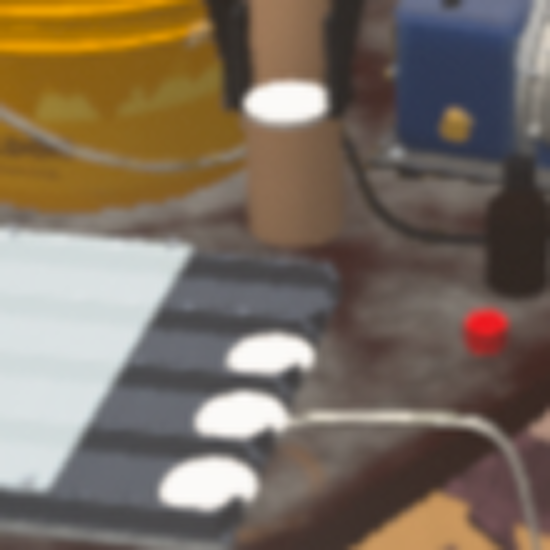

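The disc is held level by its rim (crop 287,102) and the other three stay seated. Carrying it to the rack.

>>> apply_moves([
  [-2.7,-1.8,-2,0,0,0,0.35],
  [-5.4,-3.7,-4,0,0,0,0.35],
  [-8.1,-5.5,-5,0,0,0,0.35],
  [-10.8,-7.3,-5,0,0,0,0.35],
  [-13.5,-9.1,-5,0,0,0,0.35],
])

```text
time: 19.62
position: [0.4527, 0.0179, 0.2127]
tool_rot: [0.487, 0.873, 0.0, 0.002]
ft_force: [0.4, 0.1, -0.2]
grip_width: 0.0389
```

>>> apply_moves([
  [-2.3,-2,-0.2,0,-3,-0.9,0.35],
  [-4.6,-4,-0.4,0,-6,-1.8,0.35],
  [-6.9,-6,-0.6,0,-9,-2.7,0.35],
  [-9.2,-8,-0.8,0,-12,-3.7,0.35],
  [-11.5,-10,-1,-0.6,-15,-4.6,0.35],
])

```text
time: 20.03
position: [0.4277, -0.1324, 0.222]
tool_rot: [0.447, 0.885, -0.06, 0.118]
ft_force: [-0.5, 0.3, 0.0]
grip_width: 0.0389
```

Run:
```python
from m import *
d=.0184
steps(([.41,-.25,.23],tilt(35)),(rest(0,.10,.003,d),tilt()),(rest(0,.03,.003,d),tilt()),(rest(0,.001,.003,d),tilt()))
print(robot.get_obs()["q"].round(2))
```

```text
t 20.0 pos [ 0.4277 -0.1324  0.222 ] F [-0.5  0.3  0. ] grip 0.0389
[-8.33, -8.4, 1.44] [0.0, -19.8, 0.1]
[-0.46, -8.53, 5.96] [-0.0, -10.0, 0.0]
[0.0, 0.0, 7.0] [0.0, 0.0, 0.0]
[-0.0, 0.0, 2.9] [0.0, 0.0, 0.0]
[-0.47  0.26  2.02 -0.2   0.62 -0.96]
```

Run:
```python
from m import *
d=.0184
steps(([.44,-.27,.24],tilt(35)),(rest(0,.10,.003,d)+[.02,-.02,.02],tilt()),(rest(0,.04,.003,d),tilt()))
```

```text
t 20.0 pos [ 0.4277 -0.1324  0.222 ] F [-0.5  0.3  0. ] grip 0.0389
[-11.87, -7.17, 1.36] [0.0, -19.8, 0.1]
[-0.55, -9.34, 4.8] [-0.0, -10.0, 0.0]
[3.39, -0.43, 5.44] [0.0, 0.0, 0.0]
```

>>> apply_moves([
  [-2.4,-1.4,0.3,0,-4,0,0.35],
  [-4.8,-2.9,0.6,0,-8,0,0.35],
  [-7.1,-4.3,0.8,0,-12,0,0.35],
  [-9.5,-5.7,1.1,0,-16,0,0.35],
  [-11.9,-7.2,1.4,0,-19.8,0.1,0.35],
])

```text
time: 20.45
position: [0.4398, -0.2692, 0.2393]
tool_rot: [0.432, 0.851, -0.135, 0.268]
ft_force: [-1.3, -1.0, -0.1]
grip_width: 0.0385
```

Run:
```python
from m import *
d=.0184
steps((rest(0,.10,.003,d)+[.02,-.02,.02],tilt()),(rest(0,.04,.003,d),tilt()))
print(robot.get_obs()["q"].round(2))
```

```text
t 20.4 pos [ 0.4398 -0.2692  0.2393] F [-1.3 -1.  -0.1] grip 0.0385
[-0.68, -9.37, 4.78] [0.0, -10.1, -0.1]
[3.39, -0.43, 5.44] [0.0, 0.0, 0.0]
[-0.69  0.29  2.1  -0.73  0.21 -0.64]
```

```bash
cat > k.py <<'E'
from m import *
from scipy.optimize import least_squares
obs=robot.get_obs()
data=[([-1.39351,.528466,1.433892,0,1.181386,-.178508],[.2176,-.58516,.24058],[.984217,.176962,0,-.001075]),
([-.47,.26,2.02,-.2,.62,-.96],[.4277,-.1324,.2220],[.447,.885,-.06,.118]),
(obs["q"],obs["position"],obs["tool_rot"])]
def wrist(x,q): r0,h,L2,L3,L6=x; r=r0+L2*np.sin(q[1])+L3*np.sin(q[1]+q[2]);return np.array([r*np.cos(q[0]),r*np.sin(q[0]),h+L2*np.cos(q[1])+L3*np.cos(q[1]+q[2])])
def res(x): return np.concatenate([wrist(x,q)+x[4]*R.from_quat(t).apply([0,0,1])-p for q,p,t in data])
f=least_squares(res,[.0,.35,.45,.4,.25])
def ikw(p,M):
    x=f.x;w=np.array(p)-x[4]*M[:,2];q1=np.arctan2(w[1],w[0]);r=np.hypot(*w[:2])-x[0];z=w[2]-x[1]
    D=np.hypot(r,z);c=(D*D-x[2]**2-x[3]**2)/(2*x[2]*x[3]);q3=np.arccos(c)
    q2=np.arctan2(r,z)-np.arctan2(x[3]*np.sin(q3),x[2]+x[3]*np.cos(q3))
    s=q2+q3;fd=np.array([np.sin(s)*np.cos(q1),np.sin(s)*np.sin(q1),np.cos(s)])
    u=np.array([-np.sin(q1),np.cos(q1),0]);v=np.cross(fd,u)
    t=M[:,2];return np.degrees([q1,q2,q3,np.arctan2(t@u,t@v),np.arccos(t@fd)]).round(1)
if __name__=="__main__":
    print(f.x.round(4),np.abs(f.fun).max())
    for q,p,t in data: print(np.degrees(q).round(1),ikw(p,R.from_quat(t).as_matrix()))
    for i in range(4):
        for t in(30,35,45): print(i,t,ikw(rest(i,0,.003,.0184),tilt(t)),ikw(rest(i,.04,.003,.0184),tilt(t)))
E
python3 k.py
```

```text
[ 0.3814 -0.1806  0.376   0.0451 -0.0985] 0.10952518105471681
[-79.8  30.3  82.2   0.   67.7 -10.2] [-69.6  31.7  54.7 180.   93.7]
[-26.9  14.9 115.7 -11.5  35.5 -55. ] [-19.1   nan   nan   nan   nan]
[-39.3  16.5 120.3 -42.   12.2 -36.7] [ -33.6   22.3   79.  -164.3   46.6]
0 30 [-44.5   nan   nan   nan   nan] [-44.1   nan   nan   nan   nan]
0 35 [-44.6   nan   nan   nan   nan] [-44.2   nan   nan   nan   nan]
0 45 [-44.8  45.1 157.8  -6.8  67.7] [-44.4  38.1 156.2  -7.6  59.2]
1 30 [-38.4   nan   nan   nan   nan] [-37.7   nan   nan   nan   nan]
1 35 [-38.5   nan   nan   nan   nan] [-37.8   nan   nan   nan   nan]
1 45 [-38.8  44.3 135.6 -14.9  44.9] [-38.2  37.8 135.9 -17.5  39. ]
2 30 [-32.5  48.2 152.8 -13.6  50.1] [-31.6  41.9 155.2 -15.1  46.2]
2 35 [-32.8  46.7 136.5 -19.5  37.9] [-31.8  40.4 138.3 -22.6  33.8]
2 45 [-33.2  45.  112.4 -36.1  24.9] [-32.3  39.  113.9 -44.5  21.6]
3 30 [-27.1  48.  115.9 -49.7  17. ] [-26.   42.  118.7 -60.2  15.5]
3 35 [-27.4  47.7 105.5 -70.8  15.6] [-26.3  41.8 108.2 -83.1  15.4]
3 45 [ -27.9   47.4   85.  -106.9   18.8] [ -26.8   41.7   87.7 -114.7   20.6]k.py:12: RuntimeWarning: invalid value encountered in arccos
  D=np.hypot(r,z);c=(D*D-x[2]**2-x[3]**2)/(2*x[2]*x[3]);q3=np.arccos(c)
```

```bash
python3 - <<'E'
s=open('k.py').read()
s=s.replace("r0,h,L2,L3,L6=x; r=","r0,h,L2,L3,L6,o=x; r=").replace("return np.array([r*np.cos(q[0]),r*np.sin(q[0]),h","return np.array([r*np.cos(q[0])-o*np.sin(q[0]),r*np.sin(q[0])+o*np.cos(q[0]),h")
s=s.replace(".4,.25]",".4,.25,.11]")
s=s.replace("q1=np.arctan2(w[1],w[0]);r=np.hypot(*w[:2])-x[0]","r=np.sqrt(w[0]**2+w[1]**2-x[5]**2);q1=np.arctan2(w[1],w[0])-np.arctan2(x[5],r);r-=x[0]")
open('k.py','w').write(s)
E
python3 k.py
```

```text
[-0.0725  0.0096  0.7193  0.3505  0.2569  0.108 ] 0.006644943355560068
[-79.8  30.3  82.2   0.   67.7 -10.2] [-79.6  30.4  81.9 180.   67.9]
[-26.9  14.9 115.7 -11.5  35.5 -55. ] [ -27.2   15.4  116.3 -168.3   35.2]
[-39.3  16.5 120.3 -42.   12.2 -36.7] [ -39.5   15.9  120.  -141.1   12.9]
0 30 [-55.2  27.6 125.1  15.3   2.8] [-55.3  23.8 126.2  87.2   0.8]
0 35 [-55.2  27.9 128.8   4.4  11.7] [-55.4  24.  129.9   6.1   9. ]
0 45 [-55.4  29.6 136.3   2.3  31. ] [-55.5  25.6 137.6   2.7  28.2]
1 30 [-46.2  28.6 122.2 -81.5   3.8] [ -45.6   24.9  123.3 -116.5    4.5]
1 35 [-45.8  28.8 125.8 -26.   10.3] [-45.3  25.1 126.9 -36.1   8.2]
1 45 [-45.1  30.3 132.9 -12.7  28.6] [-44.5  26.5 134.1 -15.   25.9]
2 30 [ -37.8   29.9  118.1 -110.2    8.4] [ -36.8   26.5  119.1 -122.9   10. ]
2 35 [-37.2  30.1 121.5 -60.1  10.9] [-36.1  26.6 122.5 -74.4  10.4]
2 45 [-35.8  31.4 128.2 -29.4  26.2] [-34.6  27.8 129.2 -34.3  24.2]
3 30 [ -30.3   31.8  112.9 -122.7   13.6] [ -29.    28.6  113.8 -129.1   15.6]
3 35 [-29.4  31.9 116.1 -88.   13.6] [-28.   28.6 116.9 -98.4  14.5]
3 45 [-27.7  33.  122.3 -47.8  24.7] [-26.1  29.6 123.2 -54.4  23.8]
```

The fitted arm model reproduces the joint readings and shows the 45° poses need the wrist flipped (q4 near 180°). I'll build full FK and plan that wrist roll.

```bash
cat > fk.py <<'E'
from k import *
import itertools
def A(q):
    s=q[1]+q[2];e=np.array([np.cos(q[0]),np.sin(q[0]),0]);k=np.array([0,0,1.])
    fd=np.sin(s)*e+np.cos(s)*k;u=np.array([-np.sin(q[0]),np.cos(q[0]),0]);return np.array([np.cross(u,fd),u,fd]).T
def RT_(q,g): return R.from_matrix(A(q))*R.from_euler("ZYZ",[g[0]*q[3],g[1]*q[4],g[2]*q[5]+g[3]])
best=min(((sum((RT_(q,g).inv()*R.from_quat(t)).magnitude() for q,p,t in data),g) for g in itertools.product((1,-1),(1,-1),(1,-1),np.arange(0,2*np.pi,np.pi/2))),key=lambda b:b[0])
G=best[1]
def fkp(q): r=RT_(q,G);return wrist(f.x,q)+f.x[4]*r.as_matrix()[:,2],r
LO=[-3.08,-.75,.22,-1.43,0,-2.85];HI=[3.08,2.2,2.44,4.57,2.65,2.85]
def ik(p,M,seed):
    Rm=R.from_matrix(M)
    def e(q): a,b=fkp(q);return np.r_[(a-p)*3,(b.inv()*Rm).as_rotvec()]
    s=least_squares(e,np.clip(seed,np.array(LO)+.01,np.array(HI)-.01),bounds=(LO,HI));return s.x,np.abs(s.fun).max()
def calls(qs):
    "qs: joint waypoints at row spacing (first=start); rows grouped by 5, relative to each call's begin"
    for i in range(0,len(qs)-1,5):
        p0,r0=fkp(qs[i]);out=[]
        for q in qs[i+1:i+6]:
            p,r=fkp(q);out.append([*(r0.inv().apply(p-p0)*100).round(2),*(r0.inv()*r).as_rotvec(degrees=True).round(1),.35])
        print(np.array(out).tolist(),"->",p.round(3))
E
python3 - <<'E'
from fk import *
print(best, f.x.round(4))
F=np.diag([-1,-1,1]); d=.0184
for i in range(4):
    for n in(.0,.04,.07):
        q,e=ik(rest(i,n,.003,d),tilt()@F,[-.8,.5,2.3,3.2,.5,-1.4]);print(i,n,q.round(2),round(e,4))
q0=np.array(obs["q"]);print(q0.round(2))
for t in (15,25): print(ik([.44,-.27,.24],tilt(t),[-.7,.3,2,-.2,.4,-1]))
E
```

```text
(0.013514990397707774, (1, 1, 1, np.float64(1.5707963267948966))) [-0.0725  0.0096  0.7193  0.3505  0.2569  0.108 ]
0 0.0 [-0.97  0.52  2.38  3.1   0.54 -1.56] 0.0
0 0.04 [-0.97  0.45  2.4   3.09  0.49 -1.55] 0.0
0 0.07 [-0.97  0.39  2.41  3.09  0.45 -1.54] 0.0
1 0.0 [-0.79  0.53  2.32  3.36  0.5  -1.66] 0.0
1 0.04 [-0.78  0.46  2.34  3.4   0.45 -1.69] 0.0
1 0.07 [-0.77  0.41  2.35  3.45  0.41 -1.73] 0.0
2 0.0 [-0.63  0.55  2.24  3.66  0.46 -1.82] 0.0
2 0.04 [-0.6   0.49  2.25  3.74  0.42 -1.89] 0.0
2 0.07 [-0.59  0.44  2.26  3.83  0.39 -1.96] 0.0
3 0.0 [-0.48  0.58  2.13  3.98  0.43 -2.02] 0.0
3 0.04 [-0.46  0.52  2.15  4.09  0.41 -2.12] 0.0
3 0.07 [-0.43  0.47  2.16  4.2   0.4  -2.22] 0.0
[-0.69  0.29  2.1  -0.73  0.21 -0.64]
(array([-0.73462146,  0.32447771,  1.86506196, -0.08124963,  0.69700382,
       -1.31248929]), np.float64(3.3306690738754696e-16))
(array([-0.71356828,  0.29288164,  1.97686382, -0.21535344,  0.45425183,
       -1.17333703]), np.float64(1.7999614299046843e-10))
```

```bash
cat >> fk.py <<'E'
def lin(a,b,n): return [a+(b-a)*k/n for k in range(1,n+1)]
E
python3 - <<'E'
from fk import *
q0=np.array(obs["q"]);F=np.diag([-1,-1,1])
Q1=np.array([-.75,.25,2.05,0.,.3,-1.4]);Q2=np.array([-.9,.25,2.3,3.05,.35,-1.5])
G0,e=ik(rest(0,.07,.003,.0184),tilt()@F,[-.97,.4,2.4,3.1,.45,-1.55])
qs=[q0]+lin(q0,Q1,10)+lin(Q1,Q2,30)
for q in qs[::5]: print(fkp(q)[0].round(3), fkp(q)[1].as_matrix()[:,2].round(2))
print(fkp(G0)[0].round(3),fkp(q0)[0]-obs["position"])
calls(qs)
E
```

```text
[ 0.443 -0.27   0.233] [ 0.34 -0.46 -0.82]
[ 0.436 -0.269  0.241] [ 0.34 -0.42 -0.85]
[ 0.439 -0.261  0.253] [ 0.38 -0.35 -0.86]
[ 0.449 -0.235  0.243] [ 0.46 -0.24 -0.85]
[ 0.463 -0.224  0.246] [ 0.56 -0.2  -0.8 ]
[ 0.474 -0.233  0.256] [ 0.65 -0.23 -0.72]
[ 0.471 -0.259  0.267] [ 0.68 -0.34 -0.65]
[ 0.449 -0.294  0.271] [ 0.65 -0.48 -0.6 ]
[ 0.407 -0.326  0.264] [ 0.53 -0.61 -0.59]
[ 0.376 -0.348  0.163] [ 0.00338901 -0.00129483 -0.00624536]
[[0.0, -0.19, -0.19, -0.1, 0.5, 0.1, 0.35], [0.01, -0.33, -0.38, -0.3, 1.1, 0.2, 0.35], [0.02, -0.42, -0.58, -0.5, 1.6, 0.3, 0.35], [0.02, -0.47, -0.79, -0.9, 2.1, 0.4, 0.35], [0.01, -0.47, -1.0, -1.4, 2.6, 0.5, 0.35]] -> [ 0.436 -0.269  0.241]
[[-0.01, 0.05, -0.22, -0.6, 0.5, 0.1, 0.35], [-0.04, 0.15, -0.45, -1.3, 0.9, 0.1, 0.35], [-0.09, 0.29, -0.68, -2.1, 1.2, 0.1, 0.35], [-0.17, 0.48, -0.93, -3.0, 1.5, 0.1, 0.35], [-0.28, 0.7, -1.19, -4.0, 1.7, 0.1, 0.35]] -> [ 0.439 -0.261  0.253]
[[0.53, 0.44, 0.1, -1.4, 0.8, 5.6, 0.35], [0.99, 0.9, 0.18, -2.9, 1.6, 11.3, 0.35], [1.36, 1.37, 0.24, -4.2, 2.3, 16.9, 0.35], [1.65, 1.84, 0.28, -5.6, 3.0, 22.6
[... 622 characters left out ...]
0.07, -3.0, 0.1, 11.4, 0.35], [-0.81, 1.3, -0.14, -4.6, 0.1, 17.0, 0.35], [-1.26, 1.72, -0.23, -6.1, 0.0, 22.7, 0.35], [-1.78, 2.13, -0.34, -7.8, -0.1, 28.3, 0.35]] -> [ 0.471 -0.259  0.267]
[[-0.36, 0.63, -0.06, -1.7, -0.1, 5.6, 0.35], [-0.81, 1.27, -0.16, -3.4, -0.3, 11.2, 0.35], [-1.34, 1.9, -0.27, -5.2, -0.5, 16.9, 0.35], [-1.96, 2.52, -0.42, -7.1, -0.7, 22.4, 0.35], [-2.67, 3.11, -0.6, -9.0, -0.9, 28.0, 0.35]] -> [ 0.449 -0.294  0.271]
[[-0.43, 0.89, -0.08, -2.0, -0.2, 5.5, 0.35], [-0.96, 1.77, -0.2, -4.0, -0.5, 11.1, 0.35], [-1.57, 2.66, -0.36, -6.1, -0.7, 16.6, 0.35], [-2.27, 3.52, -0.55, -8.2, -1.0, 22.1, 0.35], [-3.06, 4.35, -0.79, -10.4, -1.3, 27.6, 0.35]] -> [ 0.407 -0.326  0.264]
```

>>> apply_moves([
  [0,-0.2,-0.2,-0.1,0.5,0.1,0.35],
  [0,-0.3,-0.4,-0.3,1.1,0.2,0.35],
  [0,-0.4,-0.6,-0.5,1.6,0.3,0.35],
  [0,-0.5,-0.8,-0.9,2.1,0.4,0.35],
  [0,-0.5,-1,-1.4,2.6,0.5,0.35],
])

```text
time: 20.87
position: [0.432, -0.2666, 0.247]
tool_rot: [0.435, 0.857, -0.113, 0.252]
ft_force: [0.5, 0.1, 0.0]
grip_width: 0.0387
```

>>> apply_moves([
  [0,0.05,-0.2,-0.6,0.5,0.1,0.35],
  [0,0.15,-0.45,-1.3,0.9,0.1,0.35],
  [-0.1,0.3,-0.7,-2.1,1.2,0.1,0.35],
  [-0.2,0.5,-0.9,-3,1.5,0.1,0.35],
  [-0.3,0.7,-1.2,-4,1.7,0.1,0.35],
])

```text
time: 21.28
position: [0.4354, -0.2594, 0.259]
tool_rot: [0.428, 0.864, -0.076, 0.255]
ft_force: [-0.7, -0.0, 0.2]
grip_width: 0.0391
```

>>> apply_moves([
  [0.5,0.45,0.1,-1.4,0.8,5.6,0.35],
  [1,0.9,0.2,-2.9,1.6,11.3,0.35],
  [1.35,1.35,0.25,-4.2,2.3,16.9,0.35],
  [1.65,1.85,0.3,-5.6,3,22.6,0.35],
  [1.85,2.3,0.3,-6.9,3.7,28.3,0.35],
])

```text
time: 21.7
position: [0.4452, -0.2329, 0.2489]
tool_rot: [0.614, 0.742, 0.055, 0.263]
ft_force: [-0.4, -0.2, -1.0]
grip_width: 0.0388
```

Run:
```python
from fk import *
q0=np.array(obs["q"]);print(q0.round(2),obs["time"],obs["position"],obs["grip_width"])
Q2=np.array([-.9,.25,2.3,3.05,.35,-1.5]);calls([q0]+lin(q0,Q2,25))
```

```text
[-0.8   0.23  2.11  0.52  0.33 -1.44] 21.7 [ 0.44520766 -0.23291249  0.24889667] 0.03875639235076494
[[0.34, 0.5, 0.12, -1.5, 0.6, 5.6, 0.35], [0.59, 1.0, 0.23, -2.9, 1.1, 11.3, 0.35], [0.74, 1.51, 0.31, -4.3, 1.6, 16.9, 0.35], [0.79, 2.0, 0.36, -5.7, 2.0, 22.6, 0.35], [0.75, 2.48, 0.4, -7.1, 2.4, 28.3, 0.35]] -> [ 0.469 -0.221  0.251]
[[0.08, 0.45, 0.08, -1.4, 0.3, 5.7, 0.35], [0.07, 0.91, 0.14, -2.9, 0.6, 11.3, 0.35], [-0.05, 1.36, 0.17, -4.3, 0.8, 17.0, 0.35], [-0.26, 1.8, 0.19, -5.7, 1.0, 22.7, 0.35], [-0.57, 2.21, 0.19, -7.2, 1.1, 28.4, 0.35]] -> [ 0.485 -0.232  0.263]
[[-0.18, 0.52, 0.03, -1.5, 0.1, 5.7, 0.35], [-0.45, 1.05, 0.04, -3.0, 0.1, 11.3, 0.35], [-0.82, 1.58, 0.02, -4.6, 0.0, 17.0, 0.35], [-1.3, 2.08, -0.02, -6.2, -0.1, 22.6, 0.35], [-1.87, 2.56, -0.09, -7.8, -0.2, 28.3, 0.35]] -> [ 0.486 -0.261  0.274]
[[-0.37, 0.71, -0.01, -1.7, -0.2, 5.6, 0.35], [-0.85, 1.42, -0.05, -3.4, -0.4, 11.2, 0.35], [-1.43, 2.12, -0.12, -5.2, -0.6, 16.8, 0.35], [-2.1, 2.8, -0.23, -7.0, -0.8, 22.4, 0.35], [-2.87, 3.44, -0.36, -8.9, -1.1, 28.0, 0.35]] -> [ 0.464 -0.301  0.278]
[[-0.47, 0.96, -0.04, -1.9, -0.3, 5.5, 0.35], [-1.05, 1.91, -0.11, -3.9, -0.6, 11.1, 0.35], [-1.73, 2.85, -0.22, -5.9, -0.9, 16.6, 0.35], [-2.5, 3.77, -0.38, -8.0, -1.2, 22.1, 0.35], [-3.37, 4.66, -0.58, -10.1, -1.5, 27.5, 0.35]] -> [ 0.42  -0.337  0.268]
```

Right on plan (q4 at +0.52). Continuing the roll.

>>> apply_moves([
  [0.35,0.5,0.1,-1.5,0.6,5.6,0.35],
  [0.6,1,0.2,-2.9,1.1,11.3,0.35],
  [0.75,1.5,0.3,-4.3,1.6,16.9,0.35],
  [0.8,2,0.35,-5.7,2,22.6,0.35],
  [0.75,2.5,0.4,-7.1,2.4,28.3,0.35],
])

```text
time: 22.12
position: [0.4684, -0.221, 0.2533]
tool_rot: [0.758, 0.57, 0.175, 0.264]
ft_force: [0.8, 1.1, -0.4]
grip_width: 0.0392
```

>>> apply_moves([
  [0.1,0.45,0.1,-1.4,0.3,5.7,0.35],
  [0.1,0.9,0.15,-2.9,0.6,11.3,0.35],
  [-0.05,1.35,0.15,-4.3,0.8,17,0.35],
  [-0.25,1.8,0.2,-5.7,1,22.7,0.35],
  [-0.55,2.2,0.2,-7.2,1.1,28.4,0.35],
])

```text
time: 22.53
position: [0.4851, -0.2317, 0.2652]
tool_rot: [0.855, 0.357, 0.277, 0.254]
ft_force: [-0.2, -0.2, 0.2]
grip_width: 0.0391
```

>>> apply_moves([
  [-0.2,0.5,0,-1.5,0.1,5.7,0.35],
  [-0.45,1.05,0,-3,0.1,11.3,0.35],
  [-0.8,1.6,0,-4.6,0,17,0.35],
  [-1.3,2.1,0,-6.2,-0.1,22.6,0.35],
  [-1.9,2.6,-0.1,-7.8,-0.2,28.3,0.35],
])

```text
time: 22.95
position: [0.4853, -0.2618, 0.2767]
tool_rot: [0.898, 0.117, 0.352, 0.237]
ft_force: [0.2, 0.1, -0.3]
grip_width: 0.0389
```

>>> apply_moves([
  [-0.4,0.7,0,-1.7,-0.2,5.6,0.35],
  [-0.85,1.4,0,-3.4,-0.4,11.2,0.35],
  [-1.4,2.1,-0.1,-5.2,-0.6,16.8,0.35],
  [-2.1,2.8,-0.2,-7,-0.8,22.4,0.35],
  [-2.9,3.4,-0.35,-8.9,-1.1,28,0.35],
])

```text
time: 23.37
position: [0.4633, -0.3012, 0.2797]
tool_rot: [0.882, -0.133, 0.398, 0.214]
ft_force: [0.2, -0.5, -0.1]
grip_width: 0.0387
```

>>> apply_moves([
  [-0.5,1,0,-1.9,-0.3,5.5,0.35],
  [-1.05,1.9,-0.1,-3.9,-0.6,11.1,0.35],
  [-1.7,2.85,-0.2,-5.9,-0.9,16.6,0.35],
  [-2.5,3.8,-0.4,-8,-1.2,22.1,0.35],
  [-3.4,4.7,-0.6,-10.1,-1.5,27.5,0.35],
])

```text
time: 23.78
position: [0.4183, -0.3371, 0.2702]
tool_rot: [0.808, -0.375, 0.413, 0.188]
ft_force: [-0.3, -0.4, -0.7]
grip_width: 0.0386
```

```bash
cat >> m.py <<'E'
TF=lambda t=45: tilt(t)@np.diag([-1,-1,1])
E
python3 - <<'E'
from fk import *
print(obs["q"].round(2))
d=.0184
steps((rest(0,.07,.003,d),TF()),(rest(0,.02,.003,d),TF()))
E
```

```text
[-0.91  0.32  2.27  3.05  0.39 -1.5 ]
t 23.8 pos [ 0.4183 -0.3371  0.2702] F [-0.3 -0.4 -0.7] grip 0.0386
[-9.79, 4.0, 4.79] [-3.3, -9.0, 2.4]
[0.0, -0.0, 5.0] [0.0, 0.0, 0.0]
```

>>> apply_moves([
  [-2.5,1,1,-0.8,-2.3,0.6,0.35],
  [-5,2,2,-1.6,-4.5,1.2,0.35],
  [-7.5,3,3.2,-2.5,-6.8,1.8,0.35],
  [-9.8,4,4.5,-3.3,-9,2.4,0.35],
  [-9.8,4,4.8,-3.3,-9,2.4,0.35],
])

```text
time: 24.2
position: [0.3751, -0.3482, 0.1588]
tool_rot: [0.826, -0.417, 0.338, 0.171]
ft_force: [-0.3, -0.8, -0.4]
grip_width: 0.039
```

>>> apply_moves([
  [0,0,0,0,0,0,0.35],
  [0,0,0,0,0,0,0.35],
  [0,0,0,0,0,0,0.35],
])

```text
time: 24.45
position: [0.3772, -0.3483, 0.1637]
tool_rot: [0.825, -0.415, 0.342, 0.173]
ft_force: [1.1, 0.6, 0.2]
grip_width: 0.0388
```

Run:
```python
from fk import *
print(obs["q"].round(2))
d=.0184
steps((rest(0,.03,.004,d),TF()),(rest(0,.003,.004,d),TF()))
```

```text
[-0.98  0.56  2.34  3.07  0.54 -1.55]
t 24.4 pos [ 0.3772 -0.3483  0.1637] F [1.1 0.6 0.2] grip 0.0388
[-0.03, 0.08, 4.03] [-0.1, -0.1, 0.3]
[0.0, -0.0, 2.7] [0.0, 0.0, 0.0]
```

>>> apply_moves([
  [0,0.1,1.5,0,0,0,0.35],
  [0,0.1,3,0,0,0,0.35],
  [0,0.1,4.5,0,0,0,0.35],
  [0,0.1,5,0,0,0,0.35],
  [0,0.1,5,0,0,0,0.35],
])

```text
time: 24.87
position: [0.3977, -0.378, 0.1276]
tool_rot: [0.825, -0.415, 0.342, 0.173]
ft_force: [-1.0, 0.2, -0.5]
grip_width: 0.0388
```

Run:
```python
from m import *
t=shot("top");s=shot("scene")
a=cv2.resize(t[150:250,370:480],None,fx=4,fy=4,interpolation=cv2.INTER_CUBIC);b=cv2.resize(s[130:230,320:410],None,fx=4,fy=4,interpolation=cv2.INTER_CUBIC)
cv2.imwrite("pics/j.png",np.hstack([a,b]))
steps((rest(0,.003,.004,.0184),TF()))
```

```text
t 25.0 pos [ 0.3968 -0.3767  0.1277] F [-1.  -0.2  0.3] grip 0.0385
[0.09, -0.03, 1.74] [-0.1, 0.0, 0.3]
```

View pics/j.png

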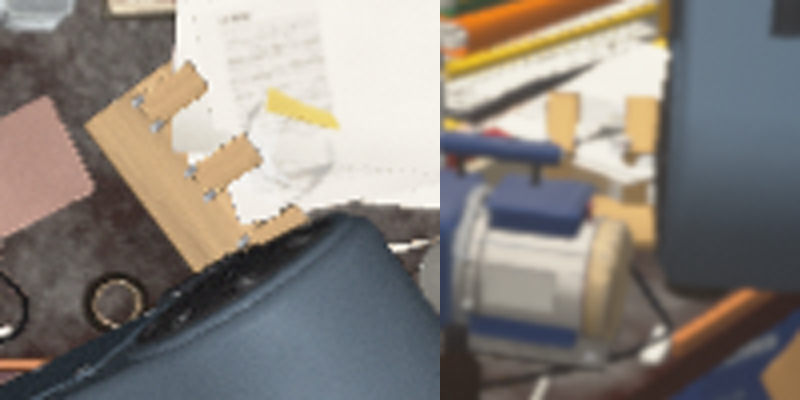

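The arm hides rest 0 in both views; the tape is unmoved at (117,300). I'll approach by feel.

>>> apply_moves([
  [0.1,0,0.6,0,0,0,0.35],
  [0.1,0,1.1,0,0,0,0.35],
  [0.1,0,1.5,0,0,0,0.35],
  [0.1,0,1.6,0,0,0,0.35],
  [0.1,0,1.6,0,0,0,0.35],
])

```text
time: 25.38
position: [0.404, -0.3872, 0.1159]
tool_rot: [0.825, -0.415, 0.341, 0.173]
ft_force: [0.0, -0.4, -0.2]
grip_width: 0.039
```

>>> apply_moves([
  [0,0,0.05,0,0,0,0.35],
  [0,0,0.1,0,0,0,0.35],
  [0,0,0.15,0,0,0,0.35],
  [0,0,0.15,0,0,0,0.35],
  [0,0,0.15,0,0,0,0.35],
])

```text
time: 25.8
position: [0.4045, -0.3878, 0.1151]
tool_rot: [0.825, -0.415, 0.341, 0.173]
ft_force: [-0.0, 0.1, -0.3]
grip_width: 0.0388
```

Run:
```python
from m import *
for _ in range(3): robot.camera("top"); steps((rest(0,0,.003,.0184),TF()))
```

```text
t 25.9 pos [ 0.4045 -0.3878  0.1151] F [-0.  -0.8 -0.6] grip 0.0386
[-0.08, -0.07, 0.21] [-0.1, 0.1, 0.2]
t 25.9 pos [ 0.4045 -0.3878  0.1151] F [ 0.6 -0.4  0.2] grip 0.0388
[-0.08, -0.07, 0.21] [-0.1, 0.1, 0.2]
t 25.9 pos [ 0.4045 -0.3878  0.1151] F [ 0.4 -0.2 -0.3] grip 0.039
[-0.08, -0.07, 0.2] [-0.1, 0.1, 0.2]
```

>>> apply_moves([
  [0,-0.05,0.05,0,0,0,0.35],
  [0,-0.05,0.1,0,0,0,0.35],
  [0,-0.05,0.15,0,0,0,0.35],
  [0,-0.05,0.2,0,0,0,0.35],
  [0,-0.05,0.2,0,0,0,0.35],
])

```text
time: 26.37
position: [0.4057, -0.3886, 0.1137]
tool_rot: [0.825, -0.415, 0.341, 0.173]
ft_force: [0.5, 0.4, 0.7]
grip_width: 0.0384
```

>>> apply_moves([
  [0,0,0.03,0,0,0,0.35],
  [0,0,0.07,0,0,0,0.35],
  [0,0,0.1,0,0,0,0.35],
  [0,0,0.1,0,0,0,0.35],
  [0,0,0.1,0,0,0,0.35],
])

```text
time: 26.78
position: [0.4058, -0.3887, 0.1135]
tool_rot: [0.825, -0.415, 0.341, 0.173]
ft_force: [-3.6, 3.3, 6.0]
grip_width: 0.0388
```

Contact with the board came exactly where predicted, with the force along its normal. Sliding down to the pins.

>>> apply_moves([
  [0,0,-0.08,0,0,0,0.35],
  [-0.1,0,-0.08,0,0,0,0.35],
  [-0.2,0,-0.08,0,0,0,0.35],
  [-0.25,0,-0.08,0,0,0,0.35],
  [-0.25,0,-0.08,0,0,0,0.35],
])

```text
time: 27.2
position: [0.4047, -0.3872, 0.1117]
tool_rot: [0.825, -0.415, 0.341, 0.173]
ft_force: [-1.1, 2.0, 3.6]
grip_width: 0.0391
```

>>> apply_moves([
  [-0.05,0,0,0,0,0,0.35],
  [-0.1,0,0,0,0,0,0.35],
  [-0.1,0,0,0,0,0,0.35],
  [-0.1,0,0,0,0,0,0.35],
  [-0.1,0,0,0,0,0,0.35],
])

```text
time: 27.62
position: [0.4043, -0.3867, 0.1111]
tool_rot: [0.825, -0.415, 0.341, 0.173]
ft_force: [-1.5, 3.1, 4.9]
grip_width: 0.0389
```

Run:
```python
from m import *
steps((rest(0,0,0,.0184),TF()))
```

```text
t 27.6 pos [ 0.4043 -0.3867  0.1111] F [-1.5  3.1  4.9] grip 0.0389
[-0.02, -0.02, -0.01] [-0.1, 0.1, 0.2]
```

>>> apply_moves([
  [-0.05,0,0,0,0,0,0.35],
  [-0.1,0,0,0,0,0,0.35],
  [-0.1,0,0,0,0,0,0.35],
  [-0.1,0,0,0,0,0,0.35],
  [-0.1,0,0,0,0,0,0.35],
])

```text
time: 28.03
position: [0.404, -0.3863, 0.1105]
tool_rot: [0.825, -0.415, 0.341, 0.173]
ft_force: [-1.4, 1.4, 4.5]
grip_width: 0.0386
```

>>> apply_moves([
  [0,0,0,0,0,0,0.48],
  [0,0,0,0,0,0,0.55],
  [0,0,0,0,0,0,0.58],
  [0,0,0,0,0,0,0.58],
  [0,0,0,0,0,0,0.58],
])

```text
time: 28.45
position: [0.404, -0.3863, 0.1101]
tool_rot: [0.826, -0.415, 0.341, 0.172]
ft_force: [0.7, 0.0, -0.4]
grip_width: 0.05
```

>>> apply_moves([
  [0,0,-0.3,0,0,0,0.58],
  [0,0,-1,0,0,0,0.58],
  [0,0,-3,0,0,0,0.58],
  [0,0,-5,0,0,0,0.58],
  [0,0,-7,0,0,0,0.58],
])

```text
time: 28.87
position: [0.3738, -0.3454, 0.1603]
tool_rot: [0.826, -0.415, 0.341, 0.172]
ft_force: [-0.2, -0.3, 0.3]
grip_width: 0.0506
```

Run:
```python
from fk import *
q0=np.array(obs["q"]);print(q0.round(2),obs["time"],obs["position"],obs["grip_width"],obs["ft_force"].round(1))
Q2=np.array([-.9,.25,2.3,3.05,.35,-1.5]);Q1=np.array([-.75,.25,2.05,0.,.3,-1.4])
for q in [q0]+lin(q0,Q2,5)+lin(Q2,Q1,25)[4::5]: print(fkp(q)[0].round(3))
calls([q0]+lin(q0,Q2,5)+lin(Q2,Q1,25))
```

```text
[-0.99  0.57  2.35  3.07  0.56 -1.55] 28.8667 [ 0.37380755 -0.3454017   0.16029891] 0.05061231614969079 [-0.2 -0.3  0.3]
[ 0.366 -0.363  0.135]
[ 0.365 -0.347  0.155]
[ 0.364 -0.33   0.174]
[ 0.361 -0.312  0.192]
[ 0.357 -0.293  0.21 ]
[ 0.352 -0.274  0.226]
[ 0.369 -0.264  0.231]
[ 0.382 -0.253  0.234]
[ 0.391 -0.244  0.236]
[ 0.398 -0.238  0.24 ]
[ 0.405 -0.236  0.246]
[[0.45, -0.93, -2.32, 0.6, 1.8, -0.5, 0.35], [0.76, -1.81, -4.69, 1.3, 3.6, -0.9, 0.35], [0.92, -2.64, -7.1, 1.9, 5.4, -1.4, 0.35], [0.93, -3.42, -9.55, 2.6, 7.2, -1.8, 0.35], [0.79, -4.14, -12.01, 3.2, 9.0, -2.2, 0.35]] -> [ 0.352 -0.274  0.226]
[[0.15, -0.42, 0.02, 2.6, 0.3, -6.6, 0.35], [0.28, -0.83, 0.02, 5.1, 0.6, -13.2, 0.35], [0.4, -1.24, 0.02, 7.6, 0.9, -19.8, 0.35], [0.5, -1.64, 0.0, 10.0, 1.2, -26.4, 0.35], [0.57, -2.02, -0.02, 12.3, 1.5, -33.1, 0.35]] -> [ 0.369 -0.264  0.231]
[[0.26, -0.27, 0.05, 2.2, 0.2, -6.7, 0.35], [0.5, -0.55, 0.09, 4.4, 0.4, -13.4, 0.35], [0.72, -0.81, 0.12, 6.4, 0.6, -20.2, 0.35], [0.93, -1.07, 0.15, 8.4, 0.8, -27.0, 0.35], [1.12, -1.31, 0.17, 10.3, 0.9, -33.8, 0.35]] -> [ 0.382 -0.253  0.234]
[[0.28, -0.09, 0.05, 1.9, 0.0, -6.8, 0.35], [0.53, -0.17, 0.09, 3.7, -0.1, -13.6, 0.35], [0.78, -0.25, 0.13, 5.4, -0.2, -20.5, 0.35], [1.0, -0.31, 0.16, 7.1, -0.4, -27.3, 0.35], [1.22, -0.37, 0.19, 8.7, -0.6, -34.1, 0.35]] -> [ 0.391 -0.244  0.236]
[[0.19, 0.08, 0.02, 1.7, -0.4, -6.8, 0.35], [0.37, 0.17, 0.03, 3.3, -0.8, -13.7, 0.35], [0.53, 0.26, 0.03, 4.9, -1.3, -20.5, 0.35], [0.68, 0.37, 0.04, 6.5, -1.9, -27.4, 0.35], [0.82, 0.49, 0.03, 8.0, -2.5, -34.2, 0.35]] -> [ 0.398 -0.238  0.24 ]
[[0.03, 0.18, -0.04, 1.6, -0.7, -6.8, 0.35], [0.05, 0.36, -0.08, 3.3, -1.5, -13.6, 0.35], [0.05, 0.55, -0.13, 4.9, -2.4, -20.4, 0.35], [0.04, 0.76, -0.18, 6.6, -3.3, -27.2, 0.35], [0.03, 0.98, -0.24, 8.3, -4.3, -33.9, 0.35]] -> [ 0.405 -0.236  0.246]
```

```bash
python3 - <<'E'
s=open('k.py').read()
i=s.index("def wrist");j=s.index("def ikw")
s=s[:i]+'''import json,os
L="log.json";lg=json.load(open(L)) if os.path.exists(L) else []
lg.append([obs["q"].tolist(),obs["position"].tolist(),obs["tool_rot"].tolist()]);json.dump(lg,open(L,"w"))
data=[data[0],data[1],([-.685,.288,2.0996,-.733,.2129,-.64],[.4398,-.2692,.2393],[.432,.851,-.135,.268]),([-.98,.56,2.34,3.07,.54,-1.55],[.3772,-.3483,.1637],[.825,-.415,.342,.173])]+[tuple(map(np.array,l)) for l in lg]
wt=[3,.5,1,.5]+[3]*len(lg)
def wrist(x,q):
    r0,h,L2,L3,L6,o,a=x;s=q[1]+q[2]; r=r0+L2*np.sin(q[1])+L3*np.sin(s)+a*np.cos(s)
    return np.array([r*np.cos(q[0])-o*np.sin(q[0]),r*np.sin(q[0])+o*np.cos(q[0]),h+L2*np.cos(q[1])+L3*np.cos(s)-a*np.sin(s)])
def res(x): return np.concatenate([w*(wrist(x,q)+x[4]*R.from_quat(t).apply([0,0,1])-p) for w,(q,p,t) in zip(wt,data)])
f=least_squares(res,[.0,.2,.45,.4,.25,.11,0])
'''+s[j:]
s=s.replace("obs=robot.get_obs()","obs=robot.get_obs()",1)
open('k.py','w').write(s)
E
python3 - <<'E'
from fk import *
print(f.x.round(4),(f.fun.reshape(-1,3)*1e3).round(1).tolist(),best[0],obs["joint_velocities"].round(2))
E
```

```text
[-0.0021  0.2774  0.589   0.3937  0.2891  0.1109  0.1148] [[-0.2, -0.0, -0.1], [0.1, 0.5, 1.0], [0.3, -0.2, 0.1], [0.0, 0.9, -0.6], [0.1, -0.0, 0.0]] 0.02476481565361359 [-0.03 -0.55  0.32 -0.06 -0.22  0.04]
```

Run:
```python
from fk import *
q0=np.array(obs["q"]);print(q0.round(2))
Q2,e=ik([.42,-.33,.265],TF(),[-.9,.3,2.3,3.05,.35,-1.5]);print(Q2.round(2),e)
Q1=np.array([-.75,.25,2.05,0.1,.25,-1.4]);Q1[:3]=Q2[:3]+[.1,-.02,-.1]
path=lin(q0,Q2,4)+lin(Q2,Q1,26)
print([fkp(q)[0].round(3).tolist() for q in path[::3]],fkp(Q1)[0].round(3), Q1.round(2))
calls([q0]+path)
```

```text
[-0.99  0.57  2.35  3.07  0.56 -1.55]
[-0.84  0.27  2.17  3.86  0.11 -2.22] 2.672515764245986e-09
[[0.372, -0.356, 0.183], [0.42, -0.33, 0.265], [0.441, -0.329, 0.278], [0.464, -0.32, 0.288], [0.484, -0.304, 0.293], [0.498, -0.284, 0.292], [0.504, -0.264, 0.284], [0.5, -0.249, 0.273], [0.487, -0.242, 0.262], [0.47, -0.246, 0.254]] [ 0.459 -0.256  0.252] [-0.74  0.25  2.07  0.1   0.25 -1.4 ]
[[2.16, 0.78, -1.08, -3.7, 0.1, -1.0, 0.35], [4.16, 0.29, -2.51, -5.0, -0.1, -1.1, 0.35], [6.18, -1.53, -4.24, -3.8, -0.3, -0.5, 0.35], [8.46, -4.61, -6.36, -0.1, 0.1, 0.2, 0.35], [9.1, -5.14, -6.38, 0.6, 1.2, -6.3, 0.35]] -> [ 0.427 -0.33   0.27 ]
[[0.66, -0.53, -0.02, 0.8, 1.1, -6.6, 0.35], [1.26, -1.14, -0.05, 1.6, 2.2, -13.1, 0.35], [1.81, -1.82, -0.1, 2.4, 3.3, -19.7, 0.35], [2.29, -2.56, -0.17, 3.2, 4.4, -26.3, 0.35], [2.68, -3.34, -0.26, 4.1, 5.5, -32.8, 0.35]] -> [ 0.464 -0.32   0.288]
[[0.7, -0.53, -0.0, 0.9, 1.1, -6.6, 0.35], [1.33, -1.13, -0.02, 1.9, 2.2, -13.1, 0.35], [1.88, -1.79, -0.07, 2.9, 3.2, -19.7, 0.35], [2.32, -2.5, -0.12, 3.9, 4.2, -26.2, 0.35], [2.67, -3.24, -0.2, 4.9, 5.2, -32.8, 0.35]] -> [ 0.495 -0.291  0.293]
[[0.61, -0.51, 0.01, 1.1, 0.9, -6.6, 0.35], [1.12, -1.09, -0.01, 2.2, 1.8, -13.1, 0.35], [1.51, -1.71, -0.04, 3.4, 2.6, -19.6, 0.35], [1.79, -2.37, -0.09, 4.6, 3.4, -26.2, 0.35], [1.95, -3.03, -0.15, 5.9, 4.0, -32.8, 0.35]] -> [ 0.503 -0.258  0.281]
[[0.38, -0.54, -0.0, 1.3, 0.6, -6.5, 0.35], [0.64, -1.12, -0.02, 2.7, 1.1, -13.1, 0.35], [0.76, -1.72, -0.06, 4.1, 1.6, -19.6, 0.35], [0.75, -2.33, -0.12, 5.6, 1.9, -26.1, 0.35], [0.6, -2.93, -0.2, 7.1, 2.2, -32.6, 0.35]] -> [ 0.487 -0.242  0.262]
[[0.06, -0.63, -0.03, 1.6, 0.2, -6.5, 0.35], [-0.02, -1.27, -0.08, 3.3, 0.3, -13.0, 0.35], [-0.26, -1.92, -0.16, 5.0, 0.2, -19.5, 0.35], [-0.64, -2.54, -0.26, 6.7, 0.1, -25.9, 0.35], [-1.16, -3.11, -0.4, 8.5, -0.2, -32.4, 0.35]] -> [ 0.459 -0.256  0.252]
```

```bash
cat >> fk.py <<'E'
Q2=np.array([-.91,.31,2.27,3.05,.38,-1.5]);Q1=np.array([-.79,.23,2.1,.1,.32,-1.42])
E
python3 - <<'E'
from fk import *
q0=np.array(obs["q"])
path=lin(q0,Q2,5)+lin(Q2,Q1,25)
print([fkp(q)[0].round(3).tolist() for q in path[::4]])
calls([q0]+path)
E
```

```text
[[0.384, -0.346, 0.182], [0.417, -0.339, 0.273], [0.459, -0.303, 0.279], [0.481, -0.263, 0.273], [0.481, -0.231, 0.26], [0.466, -0.216, 0.245], [0.444, -0.221, 0.236], [0.424, -0.245, 0.239]]
[[1.96, -0.74, -1.06, 0.6, 1.8, -0.4, 0.35], [3.89, -1.49, -2.26, 1.1, 3.6, -0.8, 0.35], [5.79, -2.25, -3.57, 1.7, 5.4, -1.1, 0.35], [7.64, -3.02, -5.02, 2.3, 7.2, -1.5, 0.35], [9.44, -3.79, -6.59, 2.9, 9.0, -1.8, 0.35]] -> [ 0.417 -0.339  0.273]
[[0.29, -1.49, 0.0, 2.7, 0.3, -6.3, 0.35], [0.44, -2.93, -0.06, 5.3, 0.5, -12.6, 0.35], [0.46, -4.31, -0.18, 7.8, 0.8, -19.0, 0.35], [0.35, -5.62, -0.34, 10.2, 1.1, -25.3, 0.35], [0.12, -6.84, -0.55, 12.5, 1.3, -31.8, 0.35]] -> [ 0.467 -0.292  0.278]
[[0.31, -1.14, 0.01, 2.3, 0.2, -6.4, 0.35], [0.49, -2.24, -0.02, 4.5, 0.4, -12.9, 0.35], [0.53, -3.28, -0.09, 6.6, 0.5, -19.4, 0.35], [0.45, -4.24, -0.2, 8.7, 0.6, -25.9, 0.35], [0.26, -5.11, -0.34, 10.6, 0.6, -32.4, 0.35]] -> [ 0.483 -0.245  0.267]
[[0.17, -0.82, -0.01, 1.9, -0.0, -6.5, 0.35], [0.2, -1.59, -0.05, 3.8, -0.1, -13.1, 0.35], [0.11, -2.29, -0.13, 5.7, -0.3, -19.7, 0.35], [-0.1, -2.92, -0.23, 7.5, -0.5, -26.2, 0.35], [-0.42, -3.45, -0.36, 9.2, -0.8, -32.8, 0.35]] -> [ 0.471 -0.218  0.249]
[[-0.11, -0.6, -0.06, 1.7, -0.4, -6.6, 0.35], [-0.35, -1.15, -0.15, 3.5, -0.8, -13.2, 0.35], [-0.7, -1.63, -0.28, 5.2, -1.3, -19.7, 0.35], [-1.17, -2.03, -0.43, 6.8, -1.9, -26.3, 0.35], [-1.74, -2.34, -0.61, 8.5, -2.6, -32.9, 0.35]] -> [ 0.444 -0.221  0.236]
[[-0.44, -0.55, -0.12, 1.7, -0.7, -6.6, 0.35], [-1.0, -1.05, -0.28, 3.4, -1.5, -13.1, 0.35], [-1.68, -1.47, -0.48, 5.2, -2.4, -19.6, 0.35], [-2.46, -1.82, -0.71, 6.9, -3.3, -26.2, 0.35], [-3.33, -2.07, -0.98, 8.7, -4.2, -32.7, 0.35]] -> [ 0.42  -0.253  0.242]
```

>>> apply_moves([
  [2,-0.7,-1.1,0.6,1.8,-0.4,0.58],
  [3.9,-1.5,-2.3,1.1,3.6,-0.8,0.58],
  [5.8,-2.3,-3.6,1.7,5.4,-1.1,0.58],
  [7.6,-3,-5,2.3,7.2,-1.5,0.58],
  [9.4,-3.8,-6.6,2.9,9,-1.8,0.58],
])

```text
time: 29.28
position: [0.4168, -0.339, 0.2741]
tool_rot: [0.807, -0.379, 0.413, 0.189]
ft_force: [-0.2, -0.1, 0.6]
grip_width: 0.0502
```

>>> apply_moves([
  [0.3,-1.5,0,2.7,0.3,-6.3,0.6],
  [0.45,-2.9,-0.05,5.3,0.5,-12.6,0.6],
  [0.45,-4.3,-0.2,7.8,0.8,-19,0.6],
  [0.35,-5.6,-0.35,10.2,1.1,-25.3,0.6],
  [0.1,-6.8,-0.55,12.5,1.3,-31.8,0.6],
])

```text
time: 29.7
position: [0.4665, -0.2919, 0.2778]
tool_rot: [0.891, -0.092, 0.392, 0.211]
ft_force: [0.6, -0.6, -0.4]
grip_width: 0.0523
```

>>> apply_moves([
  [0.3,-1.15,0,2.3,0.2,-6.4,0.6],
  [0.5,-2.25,0,4.5,0.4,-12.9,0.6],
  [0.55,-3.3,-0.1,6.6,0.5,-19.4,0.6],
  [0.45,-4.25,-0.2,8.7,0.6,-25.9,0.6],
  [0.25,-5.1,-0.35,10.6,0.6,-32.4,0.6],
])

```text
time: 30.12
position: [0.4826, -0.2449, 0.266]
tool_rot: [0.895, 0.197, 0.329, 0.23]
ft_force: [0.2, 0.1, 0.0]
grip_width: 0.0519
```

>>> apply_moves([
  [0.15,-0.8,0,1.9,0,-6.5,0.6],
  [0.2,-1.6,-0.05,3.8,-0.1,-13.1,0.6],
  [0.1,-2.3,-0.15,5.7,-0.3,-19.7,0.6],
  [-0.1,-2.9,-0.25,7.5,-0.5,-26.2,0.6],
  [-0.4,-3.45,-0.35,9.2,-0.8,-32.8,0.6],
])

```text
time: 30.53
position: [0.4703, -0.2178, 0.2478]
tool_rot: [0.82, 0.465, 0.227, 0.243]
ft_force: [0.1, -0.1, -0.7]
grip_width: 0.0522
```

>>> apply_moves([
  [-0.1,-0.6,-0.05,1.7,-0.4,-6.6,0.6],
  [-0.35,-1.15,-0.15,3.5,-0.8,-13.2,0.6],
  [-0.7,-1.65,-0.3,5.2,-1.3,-19.7,0.6],
  [-1.2,-2.05,-0.45,6.8,-1.9,-26.3,0.6],
  [-1.75,-2.35,-0.6,8.5,-2.6,-32.9,0.6],
])

```text
time: 30.95
position: [0.443, -0.2214, 0.2353]
tool_rot: [0.676, 0.688, 0.096, 0.247]
ft_force: [-0.1, -0.1, -0.0]
grip_width: 0.052
```

>>> apply_moves([
  [-0.45,-0.55,-0.1,1.7,-0.7,-6.6,0.6],
  [-1,-1.05,-0.3,3.4,-1.5,-13.1,0.6],
  [-1.7,-1.45,-0.5,5.2,-2.4,-19.6,0.6],
  [-2.45,-1.8,-0.7,6.9,-3.3,-26.2,0.6],
  [-3.35,-2.05,-1,8.7,-4.2,-32.7,0.6],
])

```text
time: 31.37
position: [0.4188, -0.2535, 0.2413]
tool_rot: [0.475, 0.846, -0.054, 0.237]
ft_force: [0.2, 0.1, 0.5]
grip_width: 0.0522
```

Run:
```python
from fk import *
print(obs["q"].round(2))
D=down(AT)
steps(([.44,-.09,.22],tilt(8)),([.44,.08,.2],D),(seat(1,.13),D),(seat(1,.07),D))
```

```text
[-0.79  0.23  2.1   0.08  0.32 -1.41]
t 31.4 pos [ 0.4188 -0.2535  0.2413] F [0.2 0.1 0.5] grip 0.0522
[12.75, 10.35, -2.55] [6.5, 19.3, -5.3]
[13.85, 10.06, 0.07] [0.3, 8.0, 4.6]
[12.74, 6.88, 7.0] [0.0, 0.0, 0.0]
[0.0, 0.0, 6.0] [0.0, 0.0, 0.0]
```

>>> apply_moves([
  [2.6,2.1,-0.5,1.3,3.9,-1,0.7],
  [5.1,4.1,-1,2.6,7.8,-2.1,0.7],
  [7.7,6.2,-1.5,3.9,11.6,-3.2,0.7],
  [10.2,8.3,-2,5.2,15.4,-4.3,0.7],
  [12.75,10.35,-2.55,6.5,19.3,-5.3,0.7],
])

```text
time: 31.78
position: [0.441, -0.0889, 0.2209]
tool_rot: [0.452, 0.889, -0.03, 0.062]
ft_force: [1.1, -1.4, -0.4]
grip_width: 0.0608
```

>>> apply_moves([
  [2.8,2,0,0,1.6,0.9,0.7],
  [5.5,4,0,0.1,3.2,1.8,0.7],
  [8.3,6,0,0.2,4.8,2.7,0.7],
  [11.1,8,0,0.2,6.4,3.7,0.7],
  [13.85,10.05,0,0.3,8,4.6,0.7],
])

```text
time: 32.2
position: [0.441, 0.081, 0.2015]
tool_rot: [0.489, 0.872, 0.002, 0.0]
ft_force: [-0.1, -1.7, 0.3]
grip_width: 0.061
```

>>> apply_moves([
  [2.6,1.4,1,0,0,0,0.7],
  [5.1,2.8,2.5,0,0,0,0.7],
  [7.7,4.1,4,0,0,0,0.7],
  [10.2,5.5,5.5,0,0,0,0.7],
  [12.75,6.9,7,0,0,0,0.7],
])

```text
time: 32.62
position: [0.4338, 0.2252, 0.1313]
tool_rot: [0.489, 0.872, 0.001, 0.001]
ft_force: [-0.1, 0.3, 0.2]
grip_width: 0.0608
```

>>> apply_moves([
  [0,0,0,0,0,0,0.7],
  [0,0,1,0,0,0,0.7],
  [0,0,2.5,0,0,0,0.7],
  [0,0,4,0,0,0,0.7],
  [0,0,4,0,0,0,0.7],
])

```text
time: 33.03
position: [0.4332, 0.2232, 0.0902]
tool_rot: [0.489, 0.872, -0.0, -0.0]
ft_force: [-0.6, -1.2, 0.3]
grip_width: 0.0611
```

Run:
```python
from fk import *
print(obs["q"].round(2))
t=shot("top");s=shot("scene")
a=cv2.resize(t[155:250,380:480],None,fx=4.5,fy=4.5,interpolation=cv2.INTER_CUBIC);b=cv2.resize(s[215:295,230:300],None,fx=5,fy=5,interpolation=cv2.INTER_CUBIC)
c=np.zeros((428,800,3),np.uint8);c[:427,:450]=a[:427];c[:400,450:]=b[:,:350];cv2.imwrite("pics/l.png",c)
steps((seat(1,.051),down(AT)))
```

```text
[ 0.25  0.6   1.9   0.    0.64 -0.3 ]
t 33.1 pos [0.4346 0.2235 0.0919] F [ 0.4 -0.2  0.3] grip 0.0608
[0.24, -0.22, 4.09] [0.2, 0.0, -0.2]
```

View pics/l.png

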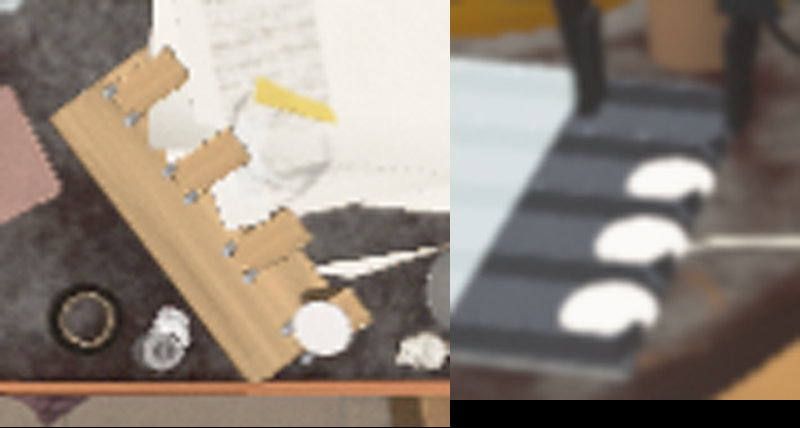

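Disc 1 leans on rest 0 (left panel 322,328) with both pins below it; three discs are still seated. Picking seat 1.

>>> apply_moves([
  [0.1,-0.1,1,0,0,0,0.7],
  [0.2,-0.2,2,0,0,0,0.7],
  [0.2,-0.2,3,0,0,0,0.7],
  [0.2,-0.2,3.7,0,0,0,0.7],
  [0.2,-0.2,3.9,0,0,0,0.7],
])

```text
time: 33.55
position: [0.4326, 0.2246, 0.0523]
tool_rot: [0.489, 0.872, 0.001, 0.001]
ft_force: [0.2, -0.2, -0.3]
grip_width: 0.0608
```

>>> apply_moves([
  [0,0,0,0,0,0,0.7],
  [0,0,0,0,0,0,0.7],
  [0,0,0,0,0,0,0.7],
])

```text
time: 33.8
position: [0.4331, 0.2249, 0.0531]
tool_rot: [0.489, 0.872, 0.002, 0.002]
ft_force: [0.9, -0.4, 0.3]
grip_width: 0.0612
```

Run:
```python
from fk import *
steps((seat(1,.051),down(AT)))
```

```text
t 33.8 pos [0.4331 0.2249 0.0531] F [ 0.9 -0.4  0.3] grip 0.0612
[0.04, -0.15, 0.21] [0.3, 0.1, -0.2]
```

>>> apply_moves([
  [0,-0.1,0.1,0,0,0,0.7],
  [0,-0.1,0.2,0,0,0,0.7],
  [0,-0.1,0.2,0,0,0,0.6],
  [0,-0.1,0.2,0,0,0,0.5],
  [0,-0.1,0.2,0,0,0,0.4],
], newtons=15)

```text
time: 34.22
position: [0.4319, 0.2244, 0.0507]
tool_rot: [0.489, 0.872, 0.002, 0.002]
ft_force: [0.4, 0.1, -0.7]
grip_width: 0.0483
```

>>> apply_moves([
  [0,0,0,0,0,0,0.35],
  [0,0,0,0,0,0,0.35],
  [0,0,0,0,0,0,0.35],
  [0,0,0,0,0,0,0.35],
  [0,0,0,0,0,0,0.35],
])

```text
time: 34.63
position: [0.4319, 0.2244, 0.0507]
tool_rot: [0.489, 0.872, 0.002, 0.002]
ft_force: [-0.8, 0.4, 0.9]
grip_width: 0.0387
```

>>> apply_moves([
  [0,0,0,0,0,0,0.35],
  [0,0,-0.5,0,0,0,0.35],
  [0,0,-3,0,0,0,0.35],
  [0,0,-7,0,0,0,0.35],
  [0,0,-11,0,0,0,0.35],
])

```text
time: 35.05
position: [0.4302, 0.2238, 0.1612]
tool_rot: [0.489, 0.872, 0.0, 0.0]
ft_force: [0.7, 0.5, -1.0]
grip_width: 0.039
```

Run:
```python
from fk import *
p1,r1=fkp(Q1);D=down(AT)
print(p1)
steps(([.44,.08,.2],D),([.44,-.09,.22],tilt(8)),(p1,r1.as_matrix()))
for i in range(4):
    print(i,*[ik(rest(i,n,.004,.0184),TF(),[-.8,.5,2.3,3.2,.5,-1.4])[0].round(2) for n in(.07,.03)])
```

```text
[ 0.41969786 -0.25311294  0.24209663]
t 35.0 pos [0.4302 0.2238 0.1612] F [ 0.7  0.5 -1. ] grip 0.039
[-12.77, -6.67, -3.89] [0.0, -0.0, -0.2]
[-14.47, -8.93, -2.0] [-0.3, -8.0, -4.6]
[-12.14, -11.29, -0.53] [-6.8, -19.4, 5.5]
0 [-0.98  0.56  2.34  3.08  0.54 -1.55] [-0.98  0.64  2.28  3.09  0.57 -1.55]
1 [-0.77  0.56  2.27  3.41  0.47 -1.69] [-0.78  0.64  2.22  3.37  0.51 -1.66]
2 [-0.57  0.56  2.17  3.79  0.43 -1.92] [-0.6   0.64  2.13  3.71  0.45 -1.85]
3 [-0.42  0.58  2.06  4.19  0.42 -2.2 ] [-0.45  0.66  2.02  4.08  0.42 -2.1 ]
```

>>> apply_moves([
  [-2.6,-1.3,-1.5,0,0,0,0.35],
  [-5.1,-2.7,-2.5,0,0,0,0.35],
  [-7.7,-4,-3.2,0,0,0,0.35],
  [-10.2,-5.3,-3.9,0,0,0,0.35],
  [-12.8,-6.7,-3.9,0,0,-0.2,0.35],
])

```text
time: 35.47
position: [0.4415, 0.0789, 0.2013]
tool_rot: [0.487, 0.873, 0.003, 0.003]
ft_force: [0.0, 0.1, -0.9]
grip_width: 0.0392
```

>>> apply_moves([
  [-2.9,-1.8,-0.4,-0.1,-1.6,-0.9,0.35],
  [-5.8,-3.6,-0.8,-0.1,-3.2,-1.8,0.35],
  [-8.7,-5.4,-1.2,-0.2,-4.8,-2.7,0.35],
  [-11.6,-7.1,-1.6,-0.2,-6.4,-3.7,0.35],
  [-14.5,-8.9,-2,-0.3,-8,-4.6,0.35],
])

```text
time: 35.88
position: [0.4408, -0.0916, 0.2198]
tool_rot: [0.45, 0.89, -0.03, 0.064]
ft_force: [0.6, -0.2, 0.3]
grip_width: 0.0385
```

>>> apply_moves([
  [-2.4,-2.3,-0.1,-1.4,-3.9,1.1,0.35],
  [-4.9,-4.5,-0.2,-2.7,-7.8,2.2,0.35],
  [-7.3,-6.8,-0.3,-4.1,-11.6,3.3,0.35],
  [-9.7,-9,-0.4,-5.4,-15.5,4.4,0.35],
  [-12.1,-11.3,-0.5,-6.8,-19.4,5.5,0.35],
])

```text
time: 36.3
position: [0.4198, -0.2544, 0.2417]
tool_rot: [0.477, 0.844, -0.051, 0.242]
ft_force: [1.5, 1.2, -1.4]
grip_width: 0.0392
```

Run:
```python
from fk import *
q0=np.array(obs["q"]);print(q0.round(2),obs["time"],obs["grip_width"])
E=np.array([-.75,.36,2.2,3.4,.38,-1.7])
path=lin(q0,E,27)
print([fkp(q)[0].round(3).tolist() for q in path[::4]])
calls([q0]+path+[E]*3)
print(rest(1,.07,.004,.0177))
```

```text
[-0.79  0.23  2.1   0.12  0.31 -1.44] 36.3 0.03922487358180244
[[0.427, -0.245, 0.239], [0.458, -0.216, 0.238], [0.49, -0.205, 0.249], [0.514, -0.213, 0.265], [0.525, -0.238, 0.279], [0.516, -0.273, 0.284], [0.487, -0.307, 0.277]]
[[0.55, 1.03, 0.17, -2.0, 0.9, 6.0, 0.35], [0.98, 2.08, 0.29, -4.0, 1.8, 12.1, 0.35], [1.28, 3.12, 0.38, -5.9, 2.6, 18.1, 0.35], [1.46, 4.16, 0.43, -7.8, 3.4, 24.2, 0.35], [1.51, 5.16, 0.45, -9.6, 4.1, 30.2, 0.35]] -> [ 0.458 -0.216  0.238]
[[0.42, 0.85, 0.16, -1.9, 0.7, 6.1, 0.35], [0.7, 1.72, 0.29, -3.7, 1.3, 12.2, 0.35], [0.85, 2.58, 0.39, -5.5, 1.9, 18.3, 0.35], [0.88, 3.42, 0.45, -7.4, 2.4, 24.4, 0.35], [0.77, 4.22, 0.49, -9.2, 2.8, 30.5, 0.35]] -> [ 0.497 -0.205  0.253]
[[0.17, 0.75, 0.14, -1.8, 0.4, 6.1, 0.35], [0.21, 1.51, 0.24, -3.7, 0.6, 12.2, 0.35], [0.1, 2.26, 0.32, -5.5, 0.8, 18.3, 0.35], [-0.13, 2.97, 0.36, -7.4, 1.0, 24.4, 0.35], [-0.5, 3.64, 0.38, -9.2, 1.0, 30.5, 0.35]] -> [ 0.522 -0.224  0.272]
[[-0.12, 0.77, 0.1, -1.9, -0.0, 6.1, 0.35], [-0.38, 1.54, 0.16, -3.9, -0.1, 12.1, 0.35], [-0.79, 2.29, 0.18, -5.9, -0.3, 18.2, 0.35], [-1.32, 3.0, 0.17, -7.9, -0.6, 24.2, 0.35], [-2.0, 3.66, 0.11, -10.0, -0.9, 30.3, 0.35]] -> [ 0.52  -0.264  0.284]
[[-0.39, 0.91, 0.05, -2.2, -0.4, 6.0, 0.35], [-0.92, 1.81, 0.06, -4.4, -0.8, 12.0, 0.35], [-1.6, 2.69, 0.01, -6.6, -1.3, 17.9, 0.35], [-2.4, 3.52, -0.08, -8.9, -1.9, 23.8, 0.35], [-3.34, 4.28, -0.23, -11.3, -2.5, 29.7, 0.35]] -> [ 0.487 -0.307  0.277]
[[-0.57, 1.14, 0.02, -2.5, -0.6, 5.9, 0.35], [-1.29, 2.26, -0.02, -5.0, -1.3, 11.7, 0.35], [-1.29, 2.26, -0.02, -5.0, -1.3, 11.7, 0.35], [-1.29, 2.26, -0.02, -5.0, -1.3, 11.7, 0.35], [-1.29, 2.26, -0.02, -5.0, -1.3, 11.7, 0.35]] -> [ 0.466 -0.32   0.269]
[ 0.43176184 -0.30892608  0.16284169]
```

>>> apply_moves([
  [0.55,1,0.15,-2,0.9,6,0.35],
  [1,2.1,0.3,-4,1.8,12.1,0.35],
  [1.3,3.1,0.4,-5.9,2.6,18.1,0.35],
  [1.45,4.15,0.45,-7.8,3.4,24.2,0.35],
  [1.5,5.15,0.45,-9.6,4.1,30.2,0.35],
])

```text
time: 36.72
position: [0.4584, -0.2146, 0.2377]
tool_rot: [0.661, 0.698, 0.103, 0.254]
ft_force: [0.5, 0.1, 0.1]
grip_width: 0.039
```

>>> apply_moves([
  [0.4,0.85,0.15,-1.9,0.7,6.1,0.35],
  [0.7,1.7,0.3,-3.7,1.3,12.2,0.35],
  [0.85,2.6,0.4,-5.5,1.9,18.3,0.35],
  [0.9,3.4,0.45,-7.4,2.4,24.4,0.35],
  [0.75,4.2,0.5,-9.2,2.8,30.5,0.35],
])

```text
time: 37.13
position: [0.4976, -0.2036, 0.252]
tool_rot: [0.796, 0.496, 0.237, 0.253]
ft_force: [-0.1, 0.4, -0.7]
grip_width: 0.0388
```

>>> apply_moves([
  [0.15,0.75,0.15,-1.8,0.4,6.1,0.35],
  [0.2,1.5,0.25,-3.7,0.6,12.2,0.35],
  [0.1,2.25,0.3,-5.5,0.8,18.3,0.35],
  [-0.15,2.95,0.35,-7.4,1,24.4,0.35],
  [-0.5,3.65,0.4,-9.2,1,30.5,0.35],
])

```text
time: 37.55
position: [0.5225, -0.2231, 0.2716]
tool_rot: [0.874, 0.251, 0.34, 0.24]
ft_force: [0.5, -0.1, -0.0]
grip_width: 0.0387
```

>>> apply_moves([
  [-0.1,0.75,0.1,-1.9,0,6.1,0.35],
  [-0.4,1.55,0.15,-3.9,-0.1,12.1,0.35],
  [-0.8,2.3,0.2,-5.9,-0.3,18.2,0.35],
  [-1.3,3,0.15,-7.9,-0.6,24.2,0.35],
  [-2,3.65,0.1,-10,-0.9,30.3,0.35],
])

```text
time: 37.97
position: [0.5205, -0.2633, 0.2832]
tool_rot: [0.888, -0.018, 0.404, 0.219]
ft_force: [0.1, -0.6, 0.6]
grip_width: 0.0391
```

>>> apply_moves([
  [-0.4,0.9,0.05,-2.2,-0.4,6,0.35],
  [-0.9,1.8,0.05,-4.4,-0.8,12,0.35],
  [-1.6,2.7,0,-6.6,-1.3,17.9,0.35],
  [-2.4,3.5,-0.1,-8.9,-1.9,23.8,0.35],
  [-3.35,4.3,-0.25,-11.3,-2.5,29.7,0.35],
])

```text
time: 38.38
position: [0.487, -0.3061, 0.2764]
tool_rot: [0.836, -0.289, 0.424, 0.194]
ft_force: [0.7, -0.7, -0.4]
grip_width: 0.0392
```

>>> apply_moves([
  [-0.6,1.15,0,-2.5,-0.6,5.9,0.35],
  [-1.3,2.25,0,-5,-1.3,11.7,0.35],
  [-1.3,2.25,0,-5,-1.3,11.7,0.35],
])

```text
time: 38.63
position: [0.4661, -0.3186, 0.2668]
tool_rot: [0.799, -0.392, 0.418, 0.182]
ft_force: [0.8, -0.9, 0.4]
grip_width: 0.0389
```

Run:
```python
from fk import *
print(obs["q"].round(2)); d=.0177
steps((rest(1,.07,.004,d),TF()),(rest(1,.015,.004,d),TF()))
```

```text
[-0.75  0.36  2.2   3.41  0.38 -1.7 ]
t 38.6 pos [ 0.4661 -0.3186  0.2668] F [ 0.8 -0.9  0.4] grip 0.0389
[-10.07, 2.45, 3.67] [-3.3, -9.2, 0.0]
[0.0, -0.0, 5.5] [0.0, 0.0, 0.0]
```

>>> apply_moves([
  [-2.7,0.6,0.7,-0.9,-2.5,0,0.35],
  [-5.4,1.2,1.6,-1.7,-5,0,0.35],
  [-8,1.9,2.6,-2.6,-7.3,0,0.35],
  [-10.1,2.4,3.7,-3.3,-9.2,0,0.35],
  [-10.1,2.4,3.7,-3.3,-9.2,0,0.35],
])

```text
time: 39.05
position: [0.4323, -0.3085, 0.1597]
tool_rot: [0.826, -0.415, 0.339, 0.173]
ft_force: [-0.9, -0.1, -0.6]
grip_width: 0.0391
```

>>> apply_moves([
  [0,0,1.5,0,0,0,0.35],
  [0,0,3,0,0,0,0.35],
  [0,0,4,0,0,0,0.35],
  [0,0,4,0,0,0,0.35],
  [0,0,4,0,0,0,0.35],
])

```text
time: 39.47
position: [0.4501, -0.3323, 0.1352]
tool_rot: [0.825, -0.415, 0.343, 0.174]
ft_force: [0.3, -0.4, -0.4]
grip_width: 0.0391
```

Run:
```python
from m import *
steps((rest(1,.004,.0035,.0177),TF()))
```

```text
t 39.5 pos [ 0.4501 -0.3323  0.1352] F [ 0.3 -0.4 -0.4] grip 0.0391
[-0.2, 0.1, 2.55] [-0.1, -0.2, 0.2]
```

>>> apply_moves([
  [-0.1,0.1,0.7,0,0,0,0.35],
  [-0.1,0.1,1.4,0,0,0,0.35],
  [-0.1,0.1,2,0,0,0,0.35],
  [-0.1,0.1,2.3,0,0,0,0.35],
  [-0.1,0.1,2.4,0,0,0,0.35],
])

```text
time: 39.88
position: [0.4588, -0.3462, 0.1166]
tool_rot: [0.825, -0.416, 0.342, 0.174]
ft_force: [0.7, -0.1, 0.6]
grip_width: 0.0394
```

Run:
```python
from m import *
steps((rest(1,0,.003,.0177),TF()))
```

```text
t 39.9 pos [ 0.4588 -0.3462  0.1166] F [ 0.7 -0.1  0.6] grip 0.0394
[-0.09, -0.03, 0.47] [-0.0, -0.1, 0.2]
```

>>> apply_moves([
  [0,0,0.1,0,0,0,0.35],
  [0,0,0.2,0,0,0,0.35],
  [0,0,0.3,0,0,0,0.35],
  [0,0,0.35,0,0,0,0.35],
  [0,0,0.4,0,0,0,0.35],
])

```text
time: 40.3
position: [0.4602, -0.348, 0.1142]
tool_rot: [0.825, -0.416, 0.342, 0.174]
ft_force: [-0.2, -0.5, -0.0]
grip_width: 0.0386
```

>>> apply_moves([
  [0,0,0.03,0,0,0,0.35],
  [0,0,0.06,0,0,0,0.35],
  [0,0,0.1,0,0,0,0.35],
  [0,0,0.1,0,0,0,0.35],
  [0,0,0.1,0,0,0,0.35],
])

```text
time: 40.72
position: [0.4606, -0.3486, 0.1135]
tool_rot: [0.825, -0.416, 0.342, 0.174]
ft_force: [-1.0, 0.6, 0.3]
grip_width: 0.0391
```

Run:
```python
from m import *
steps((rest(1,0,0,.0177),TF()))
```

```text
t 40.7 pos [ 0.4606 -0.3486  0.1135] F [-1.   0.6  0.3] grip 0.0391
[-0.38, -0.02, 0.05] [-0.0, -0.1, 0.2]
```

>>> apply_moves([
  [-0.1,0,0,0,0,0,0.35],
  [-0.2,0,0,0,0,0,0.35],
  [-0.3,0,0,0,0,0,0.35],
  [-0.35,0,0,0,0,0,0.35],
  [-0.35,0,0,0,0,0,0.35],
])

```text
time: 41.13
position: [0.459, -0.3465, 0.1109]
tool_rot: [0.825, -0.416, 0.342, 0.174]
ft_force: [-0.9, 0.2, 2.1]
grip_width: 0.0386
```

>>> apply_moves([
  [-0.05,0,0.03,0,0,0,0.35],
  [-0.1,0,0.05,0,0,0,0.35],
  [-0.1,0,0.05,0,0,0,0.35],
  [-0.1,0,0.05,0,0,0,0.35],
  [-0.1,0,0.05,0,0,0,0.35],
])

```text
time: 41.55
position: [0.459, -0.3464, 0.1107]
tool_rot: [0.824, -0.416, 0.343, 0.174]
ft_force: [-1.6, 3.4, 6.0]
grip_width: 0.0389
```

Run:
```python
from m import *
steps((rest(1,0,0,.0177),TF()))
```

```text
t 41.5 pos [ 0.459  -0.3464  0.1107] F [-1.6  3.4  6. ] grip 0.0389
[0.01, -0.03, 0.04] [-0.0, -0.2, 0.2]
```

On the pins now. Releasing and backing off.

>>> apply_moves([
  [0,0,0,0,0,0,0.48],
  [0,0,0,0,0,0,0.55],
  [0,0,0,0,0,0,0.58],
  [0,0,0,0,0,0,0.58],
  [0,0,0,0,0,0,0.58],
])

```text
time: 41.97
position: [0.459, -0.3465, 0.1097]
tool_rot: [0.825, -0.416, 0.342, 0.174]
ft_force: [-0.6, 0.2, 0.5]
grip_width: 0.0497
```

>>> apply_moves([
  [0,0,-0.3,0,0,0,0.58],
  [0,0,-1.5,0,0,0,0.58],
  [0,0,-4,0,0,0,0.58],
  [0,0,-7,0,0,0,0.58],
  [0,0,-7,0,0,0,0.58],
])

```text
time: 42.38
position: [0.4267, -0.3024, 0.1613]
tool_rot: [0.825, -0.415, 0.341, 0.173]
ft_force: [0.1, 0.2, 0.1]
grip_width: 0.0504
```

Run:
```python
from fk import *
q0=np.array(obs["q"]);print(q0.round(2),obs["time"])
E=np.array([-.75,.36,2.2,3.4,.38,-1.7])
path=lin(q0,E,5)+lin(E,Q1,25)
print([fkp(q)[0].round(3).tolist() for q in path[::4]])
calls([q0]+path)
```

```text
[-0.76  0.56  2.28  3.4   0.5  -1.68] 42.3833
[[0.436, -0.307, 0.181], [0.466, -0.32, 0.269], [0.507, -0.288, 0.284], [0.525, -0.249, 0.283], [0.521, -0.216, 0.27], [0.497, -0.202, 0.252], [0.462, -0.212, 0.239], [0.427, -0.243, 0.239]]
[[2.07, -0.44, -0.77, 0.6, 1.9, 0.1, 0.35], [4.13, -0.88, -1.65, 1.3, 3.8, 0.1, 0.35], [6.18, -1.3, -2.64, 1.9, 5.7, 0.1, 0.35], [8.22, -1.72, -3.74, 2.6, 7.7, 0.1, 0.35], [10.24, -2.12, -4.96, 3.2, 9.6, 0.1, 0.35]] -> [ 0.466 -0.32   0.269]
[[0.53, -1.36, -0.08, 2.7, 0.7, -6.3, 0.35], [0.88, -2.7, -0.24, 5.4, 1.4, -12.6, 0.35], [1.08, -3.99, -0.45, 8.0, 2.1, -19.0, 0.35], [1.11, -5.23, -0.72, 10.5, 2.7, -25.4, 0.35], [1.0, -6.37, -1.03, 12.9, 3.3, -31.8, 0.35]] -> [ 0.514 -0.278  0.285]
[[0.36, -1.07, -0.09, 2.4, 0.5, -6.5, 0.35], [0.55, -2.1, -0.24, 4.7, 0.9, -12.9, 0.35], [0.58, -3.09, -0.43, 7.0, 1.2, -19.4, 0.35], [0.45, -4.01, -0.66, 9.2, 1.5, -26.0, 0.35], [0.18, -4.83, -0.92, 11.3, 1.7, -32.5, 0.35]] -> [ 0.526 -0.231  0.278]
[[0.06, -0.86, -0.13, 2.1, 0.1, -6.6, 0.35], [-0.03, -1.68, -0.3, 4.2, 0.0, -13.1, 0.35], [-0.29, -2.45, -0.51, 6.3, -0.1, -19.7, 0.35], [-0.69, -3.13, -0.76, 8.3, -0.3, -26.3, 0.35], [-1.23, -3.73, -1.03, 10.3, -0.6, -32.9, 0.35]] -> [ 0.504 -0.204  0.257]
[[-0.28, -0.8, -0.18, 2.0, -0.4, -6.6, 0.35], [-0.72, -1.56, -0.4, 4.1, -0.9, -13.2, 0.35], [-1.3, -2.25, -0.66, 6.1, -1.5, -19.7, 0.35], [-2.02, -2.86, -0.96, 8.1, -2.1, -26.3, 0.35], [-2.87, -3.37, -1.3, 10.1, -2.9, -32.9, 0.35]] -> [ 0.462 -0.212  0.239]
[[-0.58, -0.9, -0.22, 2.1, -0.8, -6.5, 0.35], [-1.31, -1.75, -0.49, 4.2, -1.7, -13.1, 0.35], [-2.17, -2.53, -0.81, 6.4, -2.6, -19.6, 0.35], [-3.15, -3.22, -1.18, 8.5, -3.6, -26.1, 0.35], [-4.24, -3.81, -1.6, 10.7, -4.6, -32.6, 0.35]] -> [ 0.42  -0.253  0.242]
```

>>> apply_moves([
  [2.1,-0.4,-0.8,0.6,1.9,0.1,0.58],
  [4.1,-0.9,-1.65,1.3,3.8,0.1,0.58],
  [6.2,-1.3,-2.65,1.9,5.7,0.1,0.58],
  [8.2,-1.7,-3.75,2.6,7.7,0.1,0.58],
  [10.2,-2.1,-4.95,3.2,9.6,0.1,0.58],
])

```text
time: 42.8
position: [0.4686, -0.3234, 0.2675]
tool_rot: [0.797, -0.391, 0.422, 0.185]
ft_force: [0.6, -1.2, -0.8]
grip_width: 0.0503
```

>>> apply_moves([
  [0.55,-1.35,-0.1,2.7,0.7,-6.3,0.6],
  [0.9,-2.7,-0.25,5.4,1.4,-12.6,0.6],
  [1.1,-4,-0.45,8,2.1,-19,0.6],
  [1.1,-5.2,-0.7,10.5,2.7,-25.4,0.6],
  [1,-6.4,-1.05,12.9,3.3,-31.8,0.6],
])

```text
time: 43.22
position: [0.5164, -0.2809, 0.2831]
tool_rot: [0.877, -0.1, 0.418, 0.214]
ft_force: [1.1, 0.1, 0.3]
grip_width: 0.0522
```

>>> apply_moves([
  [0.35,-1.05,-0.1,2.4,0.5,-6.5,0.6],
  [0.55,-2.1,-0.25,4.7,0.9,-12.9,0.6],
  [0.6,-3.1,-0.45,7,1.2,-19.4,0.6],
  [0.45,-4,-0.65,9.2,1.5,-26,0.6],
  [0.2,-4.85,-0.9,11.3,1.7,-32.5,0.6],
])

```text
time: 43.63
position: [0.5285, -0.2337, 0.2754]
tool_rot: [0.881, 0.193, 0.362, 0.238]
ft_force: [0.1, -0.2, -0.2]
grip_width: 0.0522
```

>>> apply_moves([
  [0.05,-0.85,-0.15,2.1,0.1,-6.6,0.6],
  [0,-1.7,-0.3,4.2,0,-13.1,0.6],
  [-0.3,-2.45,-0.5,6.3,-0.1,-19.7,0.6],
  [-0.7,-3.15,-0.75,8.3,-0.3,-26.3,0.6],
  [-1.25,-3.75,-1.05,10.3,-0.6,-32.9,0.6],
])

```text
time: 44.05
position: [0.5061, -0.2065, 0.2541]
tool_rot: [0.81, 0.464, 0.256, 0.252]
ft_force: [-0.7, 0.6, 0.2]
grip_width: 0.0521
```

>>> apply_moves([
  [-0.3,-0.8,-0.2,2,-0.4,-6.6,0.6],
  [-0.7,-1.55,-0.4,4.1,-0.9,-13.2,0.6],
  [-1.3,-2.25,-0.65,6.1,-1.5,-19.7,0.6],
  [-2,-2.85,-0.95,8.1,-2.1,-26.3,0.6],
  [-2.85,-3.35,-1.3,10.1,-2.9,-32.9,0.6],
])

```text
time: 44.47
position: [0.4641, -0.2146, 0.2368]
tool_rot: [0.67, 0.688, 0.113, 0.254]
ft_force: [0.6, 0.2, -0.3]
grip_width: 0.0523
```

>>> apply_moves([
  [-0.6,-0.9,-0.2,2.1,-0.8,-6.5,0.6],
  [-1.3,-1.75,-0.5,4.2,-1.7,-13.1,0.6],
  [-2.15,-2.55,-0.8,6.4,-2.6,-19.6,0.6],
  [-3.15,-3.2,-1.2,8.5,-3.6,-26.1,0.6],
  [-4.25,-3.8,-1.6,10.7,-4.6,-32.6,0.6],
])

```text
time: 44.88
position: [0.4218, -0.2562, 0.2398]
tool_rot: [0.475, 0.845, -0.053, 0.24]
ft_force: [0.0, 0.9, -0.5]
grip_width: 0.0522
```

Run:
```python
from fk import *
print(obs["q"].round(2));D=down(AT)
steps(([.44,-.09,.22],tilt(8)),([.44,.08,.2],D),(seat(2,.13),D),(seat(2,.07),D))
```

```text
[-0.79  0.24  2.1   0.09  0.31 -1.41]
t 44.9 pos [ 0.4218 -0.2562  0.2398] F [ 0.   0.9 -0.5] grip 0.0522
[13.04, 10.26, -2.9] [6.6, 19.6, -5.4]
[13.85, 10.06, 0.07] [0.3, 8.0, 4.6]
[17.74, 6.88, 7.0] [0.0, 0.0, 0.0]
[0.0, 0.0, 6.0] [0.0, 0.0, 0.0]
```

>>> apply_moves([
  [2.6,2.1,-0.6,1.3,3.9,-1.1,0.7],
  [5.2,4.1,-1.2,2.6,7.8,-2.2,0.7],
  [7.8,6.2,-1.7,4,11.8,-3.2,0.7],
  [10.4,8.2,-2.3,5.3,15.7,-4.3,0.7],
  [13,10.3,-2.9,6.6,19.6,-5.4,0.7],
])

```text
time: 45.3
position: [0.4415, -0.0886, 0.221]
tool_rot: [0.452, 0.889, -0.03, 0.061]
ft_force: [-0.4, 0.3, -0.1]
grip_width: 0.0607
```

>>> apply_moves([
  [2.8,2,0,0,1.6,0.9,0.7],
  [5.5,4,0,0.1,3.2,1.8,0.7],
  [8.3,6,0,0.2,4.8,2.7,0.7],
  [11.1,8,0,0.2,6.4,3.7,0.7],
  [13.85,10.05,0,0.3,8,4.6,0.7],
])

```text
time: 45.72
position: [0.4416, 0.0816, 0.2018]
tool_rot: [0.489, 0.872, 0.002, -0.0]
ft_force: [0.6, -0.5, -0.0]
grip_width: 0.0611
```

>>> apply_moves([
  [3.6,1.4,1,0,0,0,0.7],
  [7.1,2.8,2.4,0,0,0,0.7],
  [10.6,4.1,3.8,0,0,0,0.7],
  [14.2,5.5,5.2,0,0,0,0.7],
  [17.7,6.9,6.5,0,0,0,0.7],
])

```text
time: 46.13
position: [0.4078, 0.2685, 0.1367]
tool_rot: [0.489, 0.873, 0.002, 0.001]
ft_force: [1.3, 0.2, 0.3]
grip_width: 0.0607
```

>>> apply_moves([
  [0,0,0,0,0,0,0.7],
  [0,0,1,0,0,0,0.7],
  [0,0,2.5,0,0,0,0.7],
  [0,0,4,0,0,0,0.7],
  [0,0,4,0,0,0,0.7],
])

```text
time: 46.55
position: [0.4076, 0.2661, 0.0956]
tool_rot: [0.488, 0.873, 0.0, -0.001]
ft_force: [-0.0, -0.6, -0.1]
grip_width: 0.0609
```

Run:
```python
from fk import *
print(obs["q"].round(2))
t=shot("top");s=shot("scene");cv2.imwrite("pics/n.png",t)
# white blobs near the rack: disc positions at z=.1
g=(t[155:250,380:480].astype(int).min(2)>215).astype(np.uint8);n,l,st,ce=cv2.connectedComponentsWithStats(g)
for i in range(1,n):
    if 60<st[i,4]<400:
        X=onz("top",ce[i]+[380,155],.1)[:2];print(st[i],X.round(4),loc(-RH,-loc(-RH,np.zeros(2),RT),X).round(4))
steps((seat(2,.051),down(AT)))
```

```text
[ 0.35  0.59  1.9   0.    0.65 -0.2 ]
[ 66  67  12  12 103] [ 0.4123 -0.3954] [-0.001  -0.1008]
t 46.6 pos [0.409  0.2665 0.0973] F [ 0.6 -0.4  0.6] grip 0.0611
[0.23, -0.3, 4.63] [0.2, -0.0, -0.2]
```

Disc 1 measures (-1, -101) mm in the rack frame against (0, -102) nominal. The rest 1 disc's mask merges with the paper behind it, so I'll look at that later. Picking seat 2.

>>> apply_moves([
  [0.1,-0.1,1,0,0,0,0.7],
  [0.1,-0.2,2,0,0,0,0.7],
  [0.1,-0.25,3,0,0,0,0.7],
  [0.1,-0.25,4,0,0,0,0.7],
  [0.1,-0.25,4.4,0,0,0,0.7],
])

```text
time: 47.07
position: [0.4071, 0.2665, 0.0532]
tool_rot: [0.489, 0.872, 0.002, 0.001]
ft_force: [0.3, -0.2, -0.1]
grip_width: 0.0612
```

>>> apply_moves([
  [0,0,0,0,0,0,0.7],
  [0,0,0,0,0,0,0.7],
  [0,0,0,0,0,0,0.7],
])

```text
time: 47.32
position: [0.4073, 0.2669, 0.0539]
tool_rot: [0.489, 0.873, 0.003, 0.001]
ft_force: [0.1, 0.3, 1.2]
grip_width: 0.061
```

Run:
```python
from fk import *
steps((seat(2,.051),down(AT)))
```

```text
t 47.3 pos [0.4073 0.2669 0.0539] F [0.1 0.3 1.2] grip 0.061
[0.12, -0.16, 0.29] [0.4, -0.0, -0.2]
```

>>> apply_moves([
  [0.1,-0.1,0.15,0.3,0,0,0.7],
  [0.1,-0.1,0.3,0.3,0,0,0.7],
  [0.1,-0.1,0.3,0.3,0,0,0.6],
  [0.1,-0.1,0.3,0.3,0,0,0.5],
  [0.1,-0.1,0.3,0.3,0,0,0.4],
], newtons=15)

```text
time: 47.73
position: [0.4055, 0.2672, 0.0504]
tool_rot: [0.488, 0.873, 0.0, -0.0]
ft_force: [0.4, 0.2, -0.5]
grip_width: 0.0481
```

>>> apply_moves([
  [0,0,0,0,0,0,0.35],
  [0,0,0,0,0,0,0.35],
  [0,0,0,0,0,0,0.35],
  [0,0,0,0,0,0,0.35],
  [0,0,0,0,0,0,0.35],
])

```text
time: 48.15
position: [0.4056, 0.2672, 0.0504]
tool_rot: [0.489, 0.873, 0.0, -0.0]
ft_force: [0.1, 0.4, 0.0]
grip_width: 0.0391
```

>>> apply_moves([
  [0,0,0,0,0,0,0.35],
  [0,0,-0.5,0,0,0,0.35],
  [0,0,-3,0,0,0,0.35],
  [0,0,-7,0,0,0,0.35],
  [0,0,-11,0,0,0,0.35],
])

```text
time: 48.57
position: [0.4044, 0.2666, 0.1609]
tool_rot: [0.489, 0.872, -0.001, -0.001]
ft_force: [0.9, 0.7, 0.5]
grip_width: 0.0389
```

Run:
```python
from fk import *
p1,r1=fkp(Q1);D=down(AT)
steps(([.44,.09,.2],D),([.44,-.09,.22],tilt(8)),(p1,r1.as_matrix()))
```

```text
t 48.6 pos [0.4044 0.2666 0.1609] F [0.9 0.7 0.5] grip 0.0389
[-16.91, -6.21, -3.91] [-0.2, -0.1, -0.2]
[-15.32, -9.45, -2.0] [-0.3, -8.0, -4.6]
[-12.13, -11.29, -0.53] [-6.8, -19.4, 5.5]
```

>>> apply_moves([
  [-3.4,-1.2,-1.5,0,0,0,0.35],
  [-6.8,-2.5,-2.5,0,0,0,0.35],
  [-10.1,-3.7,-3.2,0,0,0,0.35],
  [-13.5,-5,-3.9,0,0,0,0.35],
  [-16.9,-6.2,-3.9,0,0,-0.2,0.35],
])

```text
time: 48.98
position: [0.4415, 0.0892, 0.201]
tool_rot: [0.487, 0.874, 0.001, 0.001]
ft_force: [0.9, 0.4, -1.4]
grip_width: 0.0388
```

>>> apply_moves([
  [-3.1,-1.9,-0.4,-0.1,-1.6,-0.9,0.35],
  [-6.1,-3.8,-0.8,-0.1,-3.2,-1.8,0.35],
  [-9.2,-5.7,-1.2,-0.2,-4.8,-2.7,0.35],
  [-12.2,-7.6,-1.6,-0.2,-6.4,-3.7,0.35],
  [-15.3,-9.4,-2,-0.3,-8,-4.6,0.35],
])

```text
time: 49.4
position: [0.4407, -0.0904, 0.2197]
tool_rot: [0.45, 0.89, -0.032, 0.062]
ft_force: [0.3, 0.6, -0.3]
grip_width: 0.0391
```

>>> apply_moves([
  [-2.4,-2.3,-0.1,-1.4,-3.9,1.1,0.35],
  [-4.9,-4.5,-0.2,-2.7,-7.8,2.2,0.35],
  [-7.3,-6.8,-0.3,-4.1,-11.6,3.3,0.35],
  [-9.7,-9,-0.4,-5.4,-15.5,4.4,0.35],
  [-12.1,-11.3,-0.5,-6.8,-19.4,5.5,0.35],
])

```text
time: 49.82
position: [0.4203, -0.2532, 0.242]
tool_rot: [0.476, 0.844, -0.052, 0.241]
ft_force: [2.0, 1.6, -1.4]
grip_width: 0.039
```

Run:
```python
from fk import *
q0=np.array(obs["q"]);print(q0.round(2),obs["time"],obs["grip_width"])
E=np.array([-.57,.36,2.1,3.75,.38,-1.9])
path=lin(q0,E,30)
print([fkp(q)[0].round(3).tolist() for q in path[::4]])
calls([q0]+path)
print(rest(2,.07,.004,.0174))
```

```text
[-0.79  0.23  2.1   0.09  0.31 -1.41] 49.8167 0.03895002113458801
[[0.43, -0.243, 0.241], [0.472, -0.209, 0.245], [0.515, -0.19, 0.262], [0.55, -0.188, 0.285], [0.573, -0.204, 0.306], [0.578, -0.23, 0.32], [0.567, -0.258, 0.319], [0.541, -0.279, 0.303]]
[[0.44, 1.35, 0.12, -2.2, 0.8, 5.4, 0.35], [0.77, 2.72, 0.19, -4.4, 1.5, 10.7, 0.35], [0.99, 4.09, 0.21, -6.6, 2.2, 16.1, 0.35], [1.09, 5.45, 0.19, -8.8, 3.0, 21.5, 0.35], [1.09, 6.78, 0.13, -11.0, 3.6, 26.9, 0.35]] -> [ 0.472 -0.209  0.245]
[[0.47, 1.2, 0.16, -2.1, 0.7, 5.4, 0.35], [0.83, 2.4, 0.27, -4.3, 1.3, 10.8, 0.35], [1.07, 3.6, 0.35, -6.4, 1.9, 16.2, 0.35], [1.19, 4.77, 0.39, -8.4, 2.4, 21.6, 0.35], [1.19, 5.9, 0.39, -10.5, 2.9, 27.1, 0.35]] -> [ 0.524 -0.188  0.267]
[[0.39, 1.0, 0.18, -2.0, 0.4, 5.4, 0.35], [0.65, 2.0, 0.32, -4.1, 0.8, 10.9, 0.35], [0.78, 2.97, 0.42, -6.1, 1.1, 16.3, 0.35], [0.79, 3.91, 0.49, -8.0, 1.4, 21.8, 0.35], [0.68, 4.8, 0.53, -10.0, 1.6, 27.3, 0.35]] -> [ 0.563 -0.194  0.296]
[[0.17, 0.82, 0.16, -2.0, 0.1, 5.5, 0.35], [0.22, 1.63, 0.29, -3.9, 0.1, 10.9, 0.35], [0.14, 2.41, 0.38, -5.9, 0.1, 16.4, 0.35], [-0.08, 3.14, 0.44, -7.9, -0.0, 21.9, 0.35], [-0.41, 3.81, 0.46, -9.8, -0.3, 27.3, 0.35]] -> [ 0.579 -0.223  0.317]
[[-0.12, 0.72, 0.11, -2.0, -0.3, 5.4, 0.35], [-0.38, 1.42, 0.19, -4.0, -0.7, 10.9, 0.35], [-0.77, 2.07, 0.23, -6.0, -1.1, 16.3, 0.35], [-1.28, 2.67, 0.23, -8.0, -1.6, 21.7, 0.35], [-1.91, 3.19, 0.19, -10.0, -2.2, 27.1, 0.35]] -> [ 0.567 -0.258  0.319]
[[-0.46, 0.73, 0.05, -2.1, -0.7, 5.4, 0.35], [-1.04, 1.42, 0.06, -4.2, -1.4, 10.7, 0.35], [-1.76, 2.07, 0.02, -6.3, -2.3, 16.1, 0.35], [-2.59, 2.64, -0.07, -8.4, -3.2, 21.4, 0.35], [-3.54, 3.14, -0.21, -10.6, -4.1, 26.7, 0.35]] -> [ 0.533 -0.282  0.297]
[ 0.48669288 -0.26884334  0.16262956]
```

>>> apply_moves([
  [0.45,1.35,0.1,-2.2,0.8,5.4,0.35],
  [0.75,2.7,0.2,-4.4,1.5,10.7,0.35],
  [1,4.1,0.2,-6.6,2.2,16.1,0.35],
  [1.1,5.45,0.2,-8.8,3,21.5,0.35],
  [1.1,6.8,0.15,-11,3.6,26.9,0.35],
])

```text
time: 50.23
position: [0.4733, -0.2066, 0.2447]
tool_rot: [0.637, 0.717, 0.102, 0.262]
ft_force: [0.2, -0.6, -1.3]
grip_width: 0.0391
```

>>> apply_moves([
  [0.45,1.2,0.15,-2.1,0.7,5.4,0.35],
  [0.85,2.4,0.25,-4.3,1.3,10.8,0.35],
  [1.05,3.6,0.35,-6.4,1.9,16.2,0.35],
  [1.2,4.75,0.4,-8.4,2.4,21.6,0.35],
  [1.2,5.9,0.4,-10.5,2.9,27.1,0.35],
])

```text
time: 50.65
position: [0.5256, -0.1856, 0.2667]
tool_rot: [0.758, 0.543, 0.241, 0.27]
ft_force: [-0.3, -0.7, -1.0]
grip_width: 0.039
```

>>> apply_moves([
  [0.4,1,0.2,-2,0.4,5.4,0.35],
  [0.65,2,0.3,-4.1,0.8,10.9,0.35],
  [0.8,2.95,0.4,-6.1,1.1,16.3,0.35],
  [0.8,3.9,0.5,-8,1.4,21.8,0.35],
  [0.7,4.8,0.55,-10,1.6,27.3,0.35],
])

```text
time: 51.07
position: [0.5646, -0.1927, 0.2953]
tool_rot: [0.835, 0.329, 0.354, 0.262]
ft_force: [-0.3, -0.6, 0.5]
grip_width: 0.039
```

>>> apply_moves([
  [0.15,0.8,0.15,-2,0.1,5.5,0.35],
  [0.2,1.65,0.3,-3.9,0.1,10.9,0.35],
  [0.15,2.4,0.4,-5.9,0.1,16.4,0.35],
  [-0.1,3.15,0.45,-7.9,0,21.9,0.35],
  [-0.4,3.8,0.45,-9.8,-0.3,27.3,0.35],
])

```text
time: 51.48
position: [0.5795, -0.2213, 0.3162]
tool_rot: [0.865, 0.091, 0.43, 0.242]
ft_force: [0.5, 0.2, 0.5]
grip_width: 0.0391
```

>>> apply_moves([
  [-0.1,0.7,0.1,-2,-0.3,5.4,0.35],
  [-0.4,1.4,0.2,-4,-0.7,10.9,0.35],
  [-0.75,2.05,0.25,-6,-1.1,16.3,0.35],
  [-1.3,2.65,0.25,-8,-1.6,21.7,0.35],
  [-1.9,3.2,0.2,-10,-2.2,27.1,0.35],
])

```text
time: 51.9
position: [0.5677, -0.2566, 0.3177]
tool_rot: [0.846, -0.156, 0.464, 0.21]
ft_force: [0.6, -0.5, -0.6]
grip_width: 0.039
```

>>> apply_moves([
  [-0.45,0.75,0.05,-2.1,-0.7,5.4,0.35],
  [-1.05,1.4,0.05,-4.2,-1.4,10.7,0.35],
  [-1.75,2.05,0,-6.3,-2.3,16.1,0.35],
  [-2.6,2.65,-0.05,-8.4,-3.2,21.4,0.35],
  [-3.55,3.15,-0.2,-10.6,-4.1,26.7,0.35],
])

```text
time: 52.32
position: [0.5334, -0.2805, 0.2952]
tool_rot: [0.78, -0.396, 0.454, 0.168]
ft_force: [0.3, -0.1, -0.3]
grip_width: 0.0386
```

Run:
```python
from fk import *
print(obs["q"].round(2)); d=.0174
steps((rest(2,.07,.004,d),TF()),(rest(2,.03,.004,d),TF()))
```

```text
[-0.57  0.36  2.1   3.76  0.38 -1.9 ]
t 52.3 pos [ 0.5334 -0.2805  0.2952] F [ 0.3 -0.1 -0.3] grip 0.0386
[-12.98, 4.14, 3.63] [-5.8, -12.6, -2.5]
[0.0, -0.0, 4.0] [0.0, 0.0, 0.0]
```

>>> apply_moves([
  [-3.2,1,0.5,-1.5,-3.2,-0.6,0.35],
  [-6.5,2.1,1.3,-2.9,-6.3,-1.2,0.35],
  [-9.8,3.1,2.4,-4.4,-9.5,-1.9,0.35],
  [-13,4.1,3.6,-5.8,-12.6,-2.5,0.35],
  [-13,4.1,3.6,-5.8,-12.6,-2.5,0.35],
])

```text
time: 52.73
position: [0.4849, -0.2674, 0.1577]
tool_rot: [0.827, -0.416, 0.336, 0.173]
ft_force: [0.4, 0.7, -1.4]
grip_width: 0.0392
```

>>> apply_moves([
  [0,0,1.5,0,0,0,0.35],
  [0,0,3,0,0,0,0.35],
  [0,0,4,0,0,0,0.35],
  [0,0,4,0,0,0,0.35],
  [0,0,4,0,0,0,0.35],
])

```text
time: 53.15
position: [0.5041, -0.2917, 0.1352]
tool_rot: [0.825, -0.415, 0.342, 0.174]
ft_force: [0.3, 0.5, -0.4]
grip_width: 0.0391
```

Run:
```python
from m import *
t=shot("top");crop(t,380,155,480,250,6,"pics/o.png")
steps((rest(2,.004,.0035,.0174),TF()))
```

```text
t 53.2 pos [ 0.5037 -0.2914  0.1353] F [-0.3 -0.2  0.8] grip 0.0389
[-0.12, 0.04, 2.67] [-0.1, -0.1, 0.3]
```

>>> apply_moves([
  [-0.1,0,0.7,0,0,0.3,0.35],
  [-0.1,0,1.4,0,0,0.3,0.35],
  [-0.1,0,2,0,0,0.3,0.35],
  [-0.1,0,2.4,0,0,0.3,0.35],
  [-0.1,0,2.5,0,0,0.3,0.35],
])

```text
time: 53.62
position: [0.5142, -0.3057, 0.1154]
tool_rot: [0.824, -0.417, 0.342, 0.173]
ft_force: [-0.8, -0.1, -0.6]
grip_width: 0.0389
```

>>> apply_moves([
  [0,0,0.1,0,0,0,0.35],
  [0,0,0.2,0,0,0,0.35],
  [0,0,0.3,0,0,0,0.35],
  [0,0,0.35,0,0,0,0.35],
  [0,0,0.35,0,0,0,0.35],
])

```text
time: 54.03
position: [0.5153, -0.3071, 0.1135]
tool_rot: [0.824, -0.417, 0.342, 0.173]
ft_force: [-0.5, 0.7, 0.1]
grip_width: 0.0389
```

Run:
```python
from m import *
steps((rest(2,0,0,.0174),TF()))
```

```text
t 54.0 pos [ 0.5153 -0.3071  0.1135] F [-0.5  0.7  0.1] grip 0.0389
[-0.3, 0.04, 0.15] [-0.0, -0.0, 0.0]
```

>>> apply_moves([
  [0,0,0.05,0,0,0,0.35],
  [0,0,0.1,0,0,0,0.35],
  [0,0,0.15,0,0,0,0.35],
  [0,0,0.15,0,0,0,0.35],
  [0,0,0.15,0,0,0,0.35],
])

```text
time: 54.45
position: [0.5156, -0.3076, 0.1128]
tool_rot: [0.824, -0.417, 0.342, 0.173]
ft_force: [-2.5, 2.8, 5.6]
grip_width: 0.0391
```

>>> apply_moves([
  [-0.05,0,0,0,0,0,0.35],
  [-0.1,0,0,0,0,0,0.35],
  [-0.15,0,0,0,0,0,0.35],
  [-0.2,0,0,0,0,0,0.35],
  [-0.2,0,0,0,0,0,0.35],
])

```text
time: 54.87
position: [0.5154, -0.3071, 0.1123]
tool_rot: [0.824, -0.417, 0.343, 0.173]
ft_force: [-3.3, 2.7, 7.7]
grip_width: 0.0394
```

>>> apply_moves([
  [-0.05,0,0.03,0,0,0,0.35],
  [-0.1,0,0.05,0,0,0,0.35],
  [-0.15,0,0.05,0,0,0,0.35],
  [-0.15,0,0.05,0,0,0,0.35],
  [-0.15,0,0.05,0,0,0,0.35],
])

```text
time: 55.28
position: [0.515, -0.3066, 0.1108]
tool_rot: [0.824, -0.417, 0.343, 0.173]
ft_force: [-2.2, 4.2, 7.3]
grip_width: 0.0388
```

Run:
```python
from m import *
steps((rest(2,0,0,.0174),TF()))
```

```text
t 55.3 pos [ 0.515  -0.3066  0.1108] F [-2.2  4.2  7.3] grip 0.0388
[-0.07, 0.05, 0.01] [-0.0, -0.2, 0.0]
```

>>> apply_moves([
  [-0.05,0,0,0,0,0,0.35],
  [-0.08,0,-0.03,0,0,0,0.35],
  [-0.08,0,-0.03,0,0,0,0.35],
  [-0.08,0,-0.03,0,0,0,0.35],
  [-0.08,0,-0.03,0,0,0,0.35],
])

```text
time: 55.7
position: [0.5144, -0.3058, 0.1099]
tool_rot: [0.824, -0.417, 0.342, 0.173]
ft_force: [-1.4, 3.7, 6.1]
grip_width: 0.0392
```

>>> apply_moves([
  [0,0,0,0,0,0,0.48],
  [0,0,0,0,0,0,0.55],
  [0,0,0,0,0,0,0.58],
  [0,0,0,0,0,0,0.58],
  [0,0,0,0,0,0,0.58],
])

```text
time: 56.12
position: [0.5142, -0.3057, 0.1089]
tool_rot: [0.824, -0.417, 0.342, 0.173]
ft_force: [-0.1, 0.2, 0.9]
grip_width: 0.0499
```

>>> apply_moves([
  [0,0,-0.3,0,0,0,0.58],
  [0,0,-1.5,0,0,0,0.58],
  [0,0,-4,0,0,0,0.58],
  [0,0,-7,0,0,0,0.58],
  [0,0,-7,0,0,0,0.58],
])

```text
time: 56.53
position: [0.4821, -0.2623, 0.1609]
tool_rot: [0.825, -0.417, 0.341, 0.172]
ft_force: [-0.4, -0.3, 1.4]
grip_width: 0.0503
```

Run:
```python
from fk import *
q0=np.array(obs["q"]);print(q0.round(2),obs["time"])
E=np.array([-.57,.36,2.1,3.75,.38,-1.9])
path=lin(q0,E,5)+lin(E,Q1,30)
print([fkp(q)[0].round(3).tolist() for q in path[::4]])
calls([q0]+path)
```

```text
[-0.57  0.57  2.19  3.77  0.44 -1.89] 56.5333
[[0.494, -0.268, 0.186], [0.533, -0.282, 0.297], [0.562, -0.265, 0.317], [0.577, -0.238, 0.322], [0.576, -0.21, 0.312], [0.558, -0.191, 0.292], [0.525, -0.188, 0.269], [0.484, -0.202, 0.249], [0.44, -0.233, 0.241]]
[[2.6, -0.68, -0.97, 1.2, 2.5, 0.5, 0.35], [5.19, -1.32, -2.09, 2.3, 5.1, 1.0, 0.35], [7.77, -1.91, -3.36, 3.5, 7.6, 1.4, 0.35], [10.32, -2.44, -4.79, 4.6, 10.2, 1.8, 0.35], [12.84, -2.93, -6.38, 5.7, 12.8, 2.2, 0.35]] -> [ 0.533 -0.282  0.297]
[[0.63, -0.87, -0.05, 2.2, 1.0, -5.3, 0.35], [1.13, -1.75, -0.14, 4.3, 1.9, -10.6, 0.35], [1.49, -2.63, -0.29, 6.4, 2.7, -15.9, 0.35], [1.71, -3.49, -0.47, 8.5, 3.5, -21.3, 0.35], [1.8, -4.32, -0.69, 10.5, 4.2, -26.7, 0.35]] -> [ 0.567 -0.258  0.32 ]
[[0.33, -0.74, -0.09, 2.0, 0.6, -5.4, 0.35], [0.53, -1.49, -0.23, 4.1, 1.2, -10.8, 0.35], [0.58, -2.23, -0.4, 6.1, 1.6, -16.2, 0.35], [0.51, -2.94, -0.6, 8.0, 2.0, -21.7, 0.35], [0.3, -3.6, -0.84, 10.0, 2.3, -27.1, 0.35]] -> [ 0.579 -0.223  0.318]
[[-0.0, -0.73, -0.15, 2.0, 0.2, -5.4, 0.35], [-0.13, -1.45, -0.34, 3.9, 0.4, -10.9, 0.35], [-0.
[... 235 characters left out ...]
-10.9, 0.35], [-1.27, -2.41, -0.7, 6.0, -0.7, -16.4, 0.35], [-1.94, -3.15, -1.01, 8.0, -1.0, -21.8, 0.35], [-2.72, -3.83, -1.36, 10.1, -1.5, -27.2, 0.35]] -> [ 0.525 -0.188  0.269]
[[-0.5, -1.0, -0.22, 2.1, -0.5, -5.4, 0.35], [-1.12, -1.97, -0.48, 4.2, -1.0, -10.8, 0.35], [-1.86, -2.91, -0.78, 6.3, -1.6, -16.2, 0.35], [-2.7, -3.8, -1.13, 8.4, -2.2, -21.6, 0.35], [-3.64, -4.62, -1.52, 10.6, -2.8, -27.0, 0.35]] -> [ 0.473 -0.208  0.246]
[[-0.58, -1.19, -0.21, 2.2, -0.7, -5.4, 0.35], [-1.27, -2.36, -0.46, 4.4, -1.4, -10.7, 0.35], [-2.07, -3.47, -0.77, 6.6, -2.1, -16.1, 0.35], [-2.96, -4.53, -1.12, 8.9, -2.8, -21.4, 0.35], [-3.94, -5.51, -1.52, 11.2, -3.6, -26.8, 0.35]] -> [ 0.42  -0.253  0.242]
```

>>> apply_moves([
  [2.6,-0.7,-1,1.2,2.5,0.5,0.58],
  [5.2,-1.3,-2.1,2.3,5.1,1,0.58],
  [7.8,-1.9,-3.35,3.5,7.6,1.4,0.58],
  [10.3,-2.45,-4.8,4.6,10.2,1.8,0.58],
  [12.85,-2.95,-6.4,5.7,12.8,2.2,0.58],
])

```text
time: 56.95
position: [0.5358, -0.285, 0.2961]
tool_rot: [0.78, -0.393, 0.456, 0.17]
ft_force: [0.1, -1.5, 0.2]
grip_width: 0.0503
```

>>> apply_moves([
  [0.65,-0.85,-0.05,2.2,1,-5.3,0.6],
  [1.15,-1.75,-0.15,4.3,1.9,-10.6,0.6],
  [1.5,-2.65,-0.3,6.4,2.7,-15.9,0.6],
  [1.7,-3.5,-0.45,8.5,3.5,-21.3,0.6],
  [1.8,-4.3,-0.7,10.5,4.2,-26.7,0.6],
])

```text
time: 57.37
position: [0.5697, -0.2612, 0.3179]
tool_rot: [0.846, -0.151, 0.465, 0.214]
ft_force: [-0.1, -0.3, -0.0]
grip_width: 0.0521
```

>>> apply_moves([
  [0.35,-0.75,-0.1,2,0.6,-5.4,0.6],
  [0.55,-1.5,-0.25,4.1,1.2,-10.8,0.6],
  [0.6,-2.25,-0.4,6.1,1.6,-16.2,0.6],
  [0.5,-2.95,-0.6,8,2,-21.7,0.6],
  [0.3,-3.6,-0.85,10,2.3,-27.1,0.6],
])

```text
time: 57.78
position: [0.5813, -0.226, 0.3163]
tool_rot: [0.864, 0.096, 0.43, 0.246]
ft_force: [0.4, -0.0, 0.7]
grip_width: 0.0521
```

>>> apply_moves([
  [0,-0.75,-0.15,2,0.2,-5.4,0.6],
  [-0.15,-1.45,-0.35,3.9,0.4,-10.9,0.6],
  [-0.4,-2.15,-0.55,5.9,0.4,-16.4,0.6],
  [-0.8,-2.8,-0.8,7.9,0.4,-21.8,0.6],
  [-1.3,-3.45,-1.1,9.8,0.4,-27.3,0.6],
])

```text
time: 58.2
position: [0.5663, -0.1975, 0.2954]
tool_rot: [0.833, 0.334, 0.353, 0.266]
ft_force: [0.2, 0.4, 0.0]
grip_width: 0.0523
```

>>> apply_moves([
  [-0.3,-0.8,-0.2,2,-0.2,-5.5,0.6],
  [-0.7,-1.65,-0.45,4,-0.4,-10.9,0.6],
  [-1.25,-2.4,-0.7,6,-0.7,-16.4,0.6],
  [-1.95,-3.15,-1,8,-1,-21.8,0.6],
  [-2.7,-3.85,-1.35,10.1,-1.5,-27.2,0.6],
])

```text
time: 58.62
position: [0.5272, -0.1902, 0.2661]
tool_rot: [0.756, 0.546, 0.239, 0.272]
ft_force: [-0.1, 1.3, -0.6]
grip_width: 0.0522
```

>>> apply_moves([
  [-0.5,-1,-0.2,2.1,-0.5,-5.4,0.6],
  [-1.1,-1.95,-0.5,4.2,-1,-10.8,0.6],
  [-1.85,-2.9,-0.8,6.3,-1.6,-16.2,0.6],
  [-2.7,-3.8,-1.15,8.4,-2.2,-21.6,0.6],
  [-3.65,-4.6,-1.5,10.6,-2.8,-27,0.6],
])

```text
time: 59.03
position: [0.4745, -0.2108, 0.2437]
tool_rot: [0.635, 0.72, 0.1, 0.262]
ft_force: [-1.0, 0.1, -0.5]
grip_width: 0.0519
```

>>> apply_moves([
  [-0.6,-1.2,-0.2,2.2,-0.7,-5.4,0.6],
  [-1.25,-2.35,-0.45,4.4,-1.4,-10.7,0.6],
  [-2.05,-3.45,-0.75,6.6,-2.1,-16.1,0.6],
  [-2.95,-4.55,-1.1,8.9,-2.8,-21.4,0.6],
  [-3.95,-5.5,-1.5,11.2,-3.6,-26.8,0.6],
])

```text
time: 59.45
position: [0.4216, -0.2558, 0.2399]
tool_rot: [0.476, 0.845, -0.053, 0.238]
ft_force: [-0.4, -0.4, -0.9]
grip_width: 0.0522
```

Run:
```python
from fk import *
print(obs["q"].round(2));D=down(AT)
steps(([.44,-.09,.22],tilt(8)),([.43,.1,.2],D),([.395,.28,.15],D),(seat(3,.09),D))
```

```text
[-0.79  0.24  2.09  0.08  0.32 -1.4 ]
t 59.5 pos [ 0.4216 -0.2558  0.2399] F [-0.4 -0.4 -0.9] grip 0.0522
[13.03, 10.22, -2.85] [6.5, 19.4, -5.5]
[16.03, 10.44, -0.23] [0.3, 8.0, 4.6]
[17.16, 6.48, 5.0] [0.0, 0.0, 0.0]
[3.36, 0.2, 6.0] [0.0, 0.0, 0.0]
```

>>> apply_moves([
  [2.6,2.1,-0.6,1.3,3.9,-1.1,0.7],
  [5.2,4.1,-1.2,2.6,7.8,-2.2,0.7],
  [7.8,6.2,-1.7,4,11.8,-3.2,0.7],
  [10.4,8.2,-2.3,5.3,15.7,-4.3,0.7],
  [13,10.2,-2.9,6.5,19.4,-5.5,0.7],
])

```text
time: 59.87
position: [0.4413, -0.0887, 0.2214]
tool_rot: [0.452, 0.889, -0.03, 0.062]
ft_force: [1.1, -0.3, -0.5]
grip_width: 0.0606
```

>>> apply_moves([
  [3.2,2.1,0,0,1.6,0.9,0.7],
  [6.4,4.2,0,0.1,3.2,1.8,0.7],
  [9.6,6.3,0,0.2,4.8,2.7,0.7],
  [12.8,8.4,-0.1,0.2,6.4,3.7,0.7],
  [16,10.4,-0.2,0.3,8,4.6,0.7],
])

```text
time: 60.28
position: [0.4313, 0.1013, 0.2011]
tool_rot: [0.489, 0.872, 0.002, 0.0]
ft_force: [1.1, -0.5, 0.5]
grip_width: 0.0609
```

>>> apply_moves([
  [3.4,1.3,1,0,0,0,0.7],
  [6.9,2.6,2,0,0,0,0.7],
  [10.3,3.9,3,0,0,0,0.7],
  [13.7,5.2,4,0,0,0,0.7],
  [17.2,6.5,5,0,0,0,0.7],
])

```text
time: 60.7
position: [0.3967, 0.2816, 0.1511]
tool_rot: [0.488, 0.873, 0.002, 0.001]
ft_force: [0.3, 0.0, 0.2]
grip_width: 0.0611
```

>>> apply_moves([
  [1.7,0.1,1,0,0,0,0.7],
  [3.3,0.2,2.5,0,0,0,0.7],
  [3.4,0.2,4,0,0,0,0.7],
  [3.4,0.2,5.5,0,0,0,0.7],
  [3.4,0.2,5.5,0,0,0,0.7],
])

```text
time: 61.12
position: [0.3796, 0.3099, 0.0945]
tool_rot: [0.488, 0.873, -0.0, -0.0]
ft_force: [0.3, 0.1, 0.2]
grip_width: 0.0607
```

Run:
```python
from fk import *
print(obs["q"].round(2))
t=shot("top");s=shot("scene")
a=cv2.resize(t[155:250,380:480],None,fx=4.5,fy=4.5,interpolation=cv2.INTER_CUBIC);b=cv2.resize(s[215:295,230:300],None,fx=5,fy=5,interpolation=cv2.INTER_CUBIC)
c=np.zeros((428,800,3),np.uint8);c[:427,:450]=a[:427];c[:400,450:]=b[:,:350];cv2.imwrite("pics/p.png",c)
steps((seat(3,.051),down(AT)))
```

```text
[ 0.46  0.6   1.89  0.    0.66 -0.1 ]
t 61.2 pos [0.3812 0.3101 0.0964] F [-0.5  0.1 -0.2] grip 0.0608
[0.07, -0.23, 4.54] [0.2, -0.0, -0.1]
```

View pics/p.png

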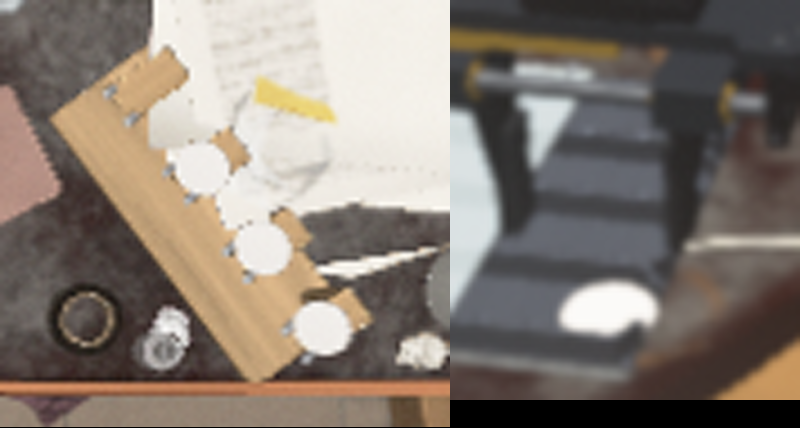

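Three discs lean evenly on rests 0, 1 and 2, at (322,328), (262,249) and (202,168). The last is in seat 3 (right panel 608,308).

>>> apply_moves([
  [0,-0.1,1,0,0,0,0.7],
  [0,-0.2,2,0,0,0,0.7],
  [0,-0.25,3,0,0,0,0.7],
  [0,-0.25,4,0,0,0,0.7],
  [0,-0.25,4.3,0,0,0,0.7],
])

```text
time: 61.63
position: [0.38, 0.3088, 0.0533]
tool_rot: [0.489, 0.873, 0.002, 0.001]
ft_force: [-0.7, 0.7, -0.9]
grip_width: 0.0611
```

>>> apply_moves([
  [0,0,0,0,0,0,0.7],
  [0,0,0,0,0,0,0.7],
  [0,0,0,0,0,0,0.7],
])

```text
time: 61.88
position: [0.3802, 0.3093, 0.0542]
tool_rot: [0.488, 0.873, 0.003, 0.002]
ft_force: [0.6, 0.2, 0.6]
grip_width: 0.0609
```

Run:
```python
from fk import *
steps((seat(3,.051),down(AT)))
```

```text
t 61.9 pos [0.3802 0.3093 0.0542] F [0.6 0.2 0.6] grip 0.0609
[0.08, -0.08, 0.32] [0.4, 0.0, -0.2]
```

>>> apply_moves([
  [0.1,0,0.15,0.3,0,0,0.7],
  [0.1,0,0.32,0.3,0,0,0.7],
  [0.1,0,0.32,0.3,0,0,0.6],
  [0.1,0,0.32,0.3,0,0,0.5],
  [0.1,0,0.32,0.3,0,0,0.4],
], newtons=15)

```text
time: 62.3
position: [0.3792, 0.31, 0.0505]
tool_rot: [0.488, 0.873, -0.0, -0.0]
ft_force: [-0.6, 0.1, 0.0]
grip_width: 0.0482
```

>>> apply_moves([
  [0,0,0,0,0,0,0.35],
  [0,0,0,0,0,0,0.35],
  [0,0,0,0,0,0,0.35],
  [0,0,0,0,0,0,0.35],
  [0,0,0,0,0,0,0.35],
])

```text
time: 62.72
position: [0.3792, 0.31, 0.0505]
tool_rot: [0.488, 0.873, -0.0, -0.0]
ft_force: [-0.7, -0.2, 0.4]
grip_width: 0.0389
```

>>> apply_moves([
  [0,0,0,0,0,0,0.35],
  [0,0,-0.5,0,0,0,0.35],
  [0,0,-3,0,0,0,0.35],
  [0,0,-7,0,0,0,0.35],
  [0,0,-11,0,0,0,0.35],
])

```text
time: 63.13
position: [0.3782, 0.3095, 0.161]
tool_rot: [0.488, 0.873, -0.002, -0.001]
ft_force: [1.3, 0.8, -0.6]
grip_width: 0.0392
```

Run:
```python
from fk import *
p1,r1=fkp(Q1);D=down(AT)
steps(([.42,.13,.2],D),([.44,-.06,.22],tilt(8)),(p1,r1.as_matrix()))
```

```text
t 63.1 pos [0.3782 0.3095 0.161 ] F [ 1.3  0.8 -0.6] grip 0.0392
[-17.48, -5.84, -3.89] [-0.2, -0.0, -0.1]
[-17.22, -8.28, -2.0] [-0.3, -8.0, -4.6]
[-14.53, -13.07, -0.19] [-6.8, -19.4, 5.5]
```

>>> apply_moves([
  [-3.5,-1.2,-1.5,0,0,0,0.35],
  [-7,-2.3,-2.5,0,0,0,0.35],
  [-10.5,-3.5,-3.2,0,0,0,0.35],
  [-14,-4.7,-3.9,0,0,0,0.35],
  [-17.5,-5.8,-3.9,0,0,-0.1,0.35],
])

```text
time: 63.55
position: [0.4219, 0.1291, 0.2012]
tool_rot: [0.487, 0.873, 0.001, 0.001]
ft_force: [1.1, -0.4, -0.6]
grip_width: 0.039
```

>>> apply_moves([
  [-3.4,-1.7,-0.4,-0.1,-1.6,-0.9,0.35],
  [-6.9,-3.3,-0.8,-0.1,-3.2,-1.8,0.35],
  [-10.3,-5,-1.2,-0.2,-4.8,-2.7,0.35],
  [-13.8,-6.6,-1.6,-0.2,-6.4,-3.7,0.35],
  [-17.2,-8.3,-2,-0.3,-8,-4.6,0.35],
])

```text
time: 63.97
position: [0.4408, -0.0613, 0.2201]
tool_rot: [0.451, 0.89, -0.032, 0.063]
ft_force: [0.4, 0.7, -0.6]
grip_width: 0.0389
```

>>> apply_moves([
  [-2.9,-2.6,0,-1.4,-3.9,1.1,0.35],
  [-5.8,-5.2,-0.1,-2.7,-7.8,2.2,0.35],
  [-8.7,-7.8,-0.1,-4.1,-11.6,3.3,0.35],
  [-11.6,-10.5,-0.2,-5.4,-15.5,4.4,0.35],
  [-14.5,-13.1,-0.2,-6.8,-19.4,5.5,0.35],
])

```text
time: 64.38
position: [0.4195, -0.2521, 0.2425]
tool_rot: [0.476, 0.844, -0.052, 0.239]
ft_force: [1.0, 1.3, -0.9]
grip_width: 0.0391
```

Run:
```python
from fk import *
q0=np.array(obs["q"]);print(q0.round(2),obs["time"],obs["grip_width"])
E=np.array([-.42,.38,2.0,4.15,.4,-2.2])
path=lin(q0,E,35)
print([fkp(q)[0].round(3).tolist() for q in path[::4]])
calls([q0]+path)
print(rest(3,.07,.004,.0175))
```

```text
[-0.79  0.23  2.1   0.09  0.32 -1.41] 64.3833 0.039136914379953786
[[0.431, -0.242, 0.242], [0.479, -0.205, 0.25], [0.528, -0.181, 0.269], [0.571, -0.171, 0.295], [0.603, -0.177, 0.323], [0.621, -0.193, 0.344], [0.625, -0.215, 0.353], [0.615, -0.234, 0.346], [0.595, -0.244, 0.324]]
[[0.33, 1.51, 0.1, -2.3, 0.6, 4.5, 0.35], [0.57, 3.03, 0.15, -4.6, 1.3, 9.0, 0.35], [0.72, 4.56, 0.15, -6.9, 1.9, 13.5, 0.35], [0.78, 6.08, 0.1, -9.2, 2.5, 18.0, 0.35], [0.74, 7.59, 0.01, -11.4, 3.1, 22.5, 0.35]] -> [ 0.479 -0.205  0.25 ]
[[0.44, 1.41, 0.17, -2.3, 0.6, 4.5, 0.35], [0.79, 2.83, 0.29, -4.5, 1.1, 9.0, 0.35], [1.03, 4.24, 0.36, -6.7, 1.6, 13.5, 0.35], [1.18, 5.62, 0.39, -8.9, 2.1, 18.1, 0.35], [1.23, 6.98, 0.39, -11.1, 2.6, 22.6, 0.35]] -> [ 0.539 -0.177  0.275]
[[0.46, 1.21, 0.22, -2.2, 0.4, 4.6, 0.35], [0.81, 2.41, 0.39, -4.3, 0.8, 9.1, 0.35], [1.05, 3.59, 0.52, -6.4, 1.1, 13.7, 0.35], [1.2, 4.73, 0.62, -8.5, 1.4, 18.3, 0.35], [1.24, 5.83, 0.69, -10.5, 1.6, 22.9, 0.35]] -> [ 0.588 -0.172  0.309]
[[0.35, 0.95, 0.23, -2.0, 0.1, 4.6, 0.35], [0.58, 1.88, 0.42, -4.0, 0.2, 9.2, 0.35], [0.71, 2.77,
[... 226 characters left out ...]
, [-0.01, 1.95, 0.47, -5.6, -1.0, 14.0, 0.35], [-0.24, 2.48, 0.57, -7.4, -1.5, 18.6, 0.35], [-0.56, 2.94, 0.63, -9.1, -2.0, 23.3, 0.35]] -> [ 0.625 -0.215  0.353]
[[-0.23, 0.49, 0.12, -1.8, -0.7, 4.6, 0.35], [-0.58, 0.93, 0.2, -3.5, -1.5, 9.3, 0.35], [-1.04, 1.31, 0.24, -5.3, -2.3, 13.9, 0.35], [-1.6, 1.61, 0.25, -7.0, -3.3, 18.5, 0.35], [-2.25, 1.82, 0.22, -8.6, -4.3, 23.1, 0.35]] -> [ 0.61  -0.238  0.342]
[[-0.64, 0.4, 0.03, -1.7, -1.2, 4.6, 0.35], [-1.38, 0.73, 0.01, -3.4, -2.4, 9.1, 0.35], [-2.23, 0.98, -0.05, -5.1, -3.7, 13.7, 0.35], [-3.18, 1.15, -0.16, -6.8, -5.2, 18.2, 0.35], [-4.21, 1.23, -0.32, -8.4, -6.7, 22.7, 0.35]] -> [ 0.583 -0.242  0.308]
[ 0.54145649 -0.22853265  0.16270027]
```

>>> apply_moves([
  [0.35,1.5,0.1,-2.3,0.6,4.5,0.35],
  [0.55,3.05,0.15,-4.6,1.3,9,0.35],
  [0.7,4.55,0.15,-6.9,1.9,13.5,0.35],
  [0.8,6.1,0.1,-9.2,2.5,18,0.35],
  [0.75,7.6,0,-11.4,3.1,22.5,0.35],
])

```text
time: 64.8
position: [0.4803, -0.2028, 0.2489]
tool_rot: [0.609, 0.742, 0.094, 0.266]
ft_force: [0.3, 0.2, -0.9]
grip_width: 0.0388
```

>>> apply_moves([
  [0.45,1.4,0.15,-2.3,0.6,4.5,0.35],
  [0.8,2.85,0.3,-4.5,1.1,9,0.35],
  [1.05,4.25,0.35,-6.7,1.6,13.5,0.35],
  [1.2,5.6,0.4,-8.9,2.1,18.1,0.35],
  [1.25,7,0.4,-11.1,2.6,22.6,0.35],
])

```text
time: 65.22
position: [0.5407, -0.1744, 0.2745]
tool_rot: [0.711, 0.602, 0.229, 0.283]
ft_force: [0.4, -0.4, -0.6]
grip_width: 0.0391
```

>>> apply_moves([
  [0.45,1.2,0.2,-2.2,0.4,4.6,0.35],
  [0.8,2.4,0.4,-4.3,0.8,9.1,0.35],
  [1.05,3.6,0.5,-6.4,1.1,13.7,0.35],
  [1.2,4.75,0.6,-8.5,1.4,18.3,0.35],
  [1.25,5.85,0.7,-10.5,1.6,22.9,0.35],
])

```text
time: 65.63
position: [0.59, -0.1699, 0.3088]
tool_rot: [0.784, 0.429, 0.344, 0.287]
ft_force: [0.6, 0.4, 0.2]
grip_width: 0.0391
```

>>> apply_moves([
  [0.35,0.95,0.25,-2,0.1,4.6,0.35],
  [0.6,1.9,0.4,-4,0.2,9.2,0.35],
  [0.7,2.75,0.55,-6,0.2,13.9,0.35],
  [0.75,3.6,0.7,-7.9,0.1,18.5,0.35],
  [0.65,4.4,0.8,-9.8,0,23.2,0.35],
])

```text
time: 66.05
position: [0.6197, -0.1861, 0.3385]
tool_rot: [0.827, 0.232, 0.429, 0.278]
ft_force: [0.3, -0.1, 0.0]
grip_width: 0.0392
```

>>> apply_moves([
  [0.1,0.7,0.2,-1.9,-0.2,4.6,0.35],
  [0.1,1.35,0.35,-3.7,-0.6,9.3,0.35],
  [0,1.95,0.45,-5.6,-1,14,0.35],
  [-0.25,2.5,0.55,-7.4,-1.5,18.6,0.35],
  [-0.55,2.95,0.65,-9.1,-2,23.3,0.35],
])

```text
time: 66.47
position: [0.6265, -0.213, 0.3515]
tool_rot: [0.84, 0.021, 0.479, 0.254]
ft_force: [0.6, -0.2, 0.9]
grip_width: 0.0392
```

>>> apply_moves([
  [-0.25,0.5,0.1,-1.8,-0.7,4.6,0.35],
  [-0.6,0.95,0.2,-3.5,-1.5,9.3,0.35],
  [-1.05,1.3,0.25,-5.3,-2.3,13.9,0.35],
  [-1.6,1.6,0.25,-7,-3.3,18.5,0.35],
  [-2.25,1.8,0.2,-8.6,-4.3,23.1,0.35],
])

```text
time: 66.88
position: [0.6122, -0.2358, 0.3407]
tool_rot: [0.823, -0.192, 0.488, 0.215]
ft_force: [-0.1, 0.1, -0.4]
grip_width: 0.0391
```

>>> apply_moves([
  [-0.65,0.4,0.05,-1.7,-1.2,4.6,0.35],
  [-1.4,0.75,0,-3.4,-2.4,9.1,0.35],
  [-2.25,1,-0.05,-5.1,-3.7,13.7,0.35],
  [-3.2,1.15,-0.15,-6.8,-5.2,18.2,0.35],
  [-4.2,1.25,-0.3,-8.4,-6.7,22.7,0.35],
])

```text
time: 67.3
position: [0.5844, -0.24, 0.3066]
tool_rot: [0.779, -0.398, 0.457, 0.163]
ft_force: [0.2, 0.1, -0.4]
grip_width: 0.039
```

Run:
```python
from fk import *
print(obs["q"].round(2)); d=.0175
steps((rest(3,.07,.004,d),TF()),(rest(3,.03,.004,d),TF()))
```

```text
[-0.42  0.38  2.    4.17  0.39 -2.21]
t 67.3 pos [ 0.5844 -0.24    0.3066] F [ 0.2  0.1 -0.4] grip 0.039
[-13.79, 4.16, 4.41] [-6.4, -12.6, -3.0]
[-0.0, -0.0, 4.0] [0.0, 0.0, 0.0]
```

>>> apply_moves([
  [-3.4,1,0.6,-1.6,-3.2,-0.8,0.35],
  [-6.9,2.1,1.7,-3.2,-6.3,-1.5,0.35],
  [-10.3,3.1,3,-4.8,-9.5,-2.2,0.35],
  [-13.8,4.2,4.4,-6.4,-12.6,-3,0.35],
  [-13.8,4.2,4.4,-6.4,-12.6,-3,0.35],
])

```text
time: 67.72
position: [0.5388, -0.2282, 0.1567]
tool_rot: [0.827, -0.416, 0.336, 0.173]
ft_force: [0.1, 0.3, -0.4]
grip_width: 0.0392
```

>>> apply_moves([
  [0,0,1.5,0,0,0,0.35],
  [0,0,3,0,0,0,0.35],
  [0,0,4,0,0,0,0.35],
  [0,0,4,0,0,0,0.35],
  [0,0,4,0,0,0,0.35],
])

```text
time: 68.13
position: [0.5586, -0.2527, 0.136]
tool_rot: [0.824, -0.416, 0.343, 0.174]
ft_force: [0.2, -0.3, 0.0]
grip_width: 0.0393
```

Run:
```python
from m import *
steps((rest(3,.004,.0035,.0175),TF()))
```

```text
t 68.1 pos [ 0.5586 -0.2527  0.136 ] F [ 0.2 -0.3  0. ] grip 0.0393
[-0.27, -0.05, 2.62] [-0.0, -0.3, 0.2]
```

>>> apply_moves([
  [-0.2,0,0.7,0,0,0.2,0.35],
  [-0.2,0,1.4,0,0,0.2,0.35],
  [-0.2,0,2,0,0,0.2,0.35],
  [-0.2,0,2.4,0,0,0.2,0.35],
  [-0.2,0,2.5,0,0,0.2,0.35],
])

```text
time: 68.55
position: [0.5681, -0.2659, 0.1156]
tool_rot: [0.824, -0.417, 0.343, 0.174]
ft_force: [0.2, 0.2, -0.9]
grip_width: 0.0389
```

>>> apply_moves([
  [0,0,0.1,0,0,0,0.35],
  [0,0,0.2,0,0,0,0.35],
  [0,0,0.3,0,0,0,0.35],
  [0,0,0.35,0,0,0,0.35],
  [0,0,0.35,0,0,0,0.35],
])

```text
time: 68.97
position: [0.5692, -0.2674, 0.1131]
tool_rot: [0.824, -0.417, 0.342, 0.173]
ft_force: [-0.5, 0.7, -0.8]
grip_width: 0.0392
```

Run:
```python
from m import *
steps((rest(3,0,0,.0175),TF()))
```

```text
t 69.0 pos [ 0.5692 -0.2674  0.1131] F [-0.5  0.7 -0.8] grip 0.0392
[-0.26, -0.06, 0.11] [0.0, -0.1, 0.0]
```

>>> apply_moves([
  [0,-0.03,0.05,0,0,0,0.35],
  [0,-0.03,0.1,0,0,0,0.35],
  [0,-0.03,0.12,0,0,0,0.35],
  [0,-0.03,0.12,0,0,0,0.35],
  [0,-0.03,0.12,0,0,0,0.35],
])

```text
time: 69.38
position: [0.5693, -0.2675, 0.1128]
tool_rot: [0.824, -0.417, 0.342, 0.174]
ft_force: [-3.9, 3.3, 5.3]
grip_width: 0.0393
```

>>> apply_moves([
  [-0.05,0,0,0,0,0,0.35],
  [-0.1,0,0,0,0,0,0.35],
  [-0.15,0,0,0,0,0,0.35],
  [-0.2,0,0,0,0,0,0.35],
  [-0.2,0,0,0,0,0,0.35],
])

```text
time: 69.8
position: [0.5692, -0.267, 0.1123]
tool_rot: [0.823, -0.417, 0.344, 0.174]
ft_force: [-3.1, 2.6, 7.9]
grip_width: 0.0389
```

>>> apply_moves([
  [-0.05,0,0.03,0,0,0,0.35],
  [-0.1,0,0.05,0,0,0,0.35],
  [-0.1,0,0.05,0,0,0,0.35],
  [-0.1,0,0.05,0,0,0,0.35],
  [-0.1,0,0.05,0,0,0,0.35],
])

```text
time: 70.22
position: [0.5692, -0.2667, 0.1113]
tool_rot: [0.823, -0.417, 0.344, 0.174]
ft_force: [-2.0, 2.7, 7.5]
grip_width: 0.0387
```

Run:
```python
from m import *
steps((rest(3,0,0,.0175),TF()))
```

```text
t 70.2 pos [ 0.5692 -0.2667  0.1113] F [-2.   2.7  7.5] grip 0.0387
[-0.1, -0.03, 0.03] [0.0, -0.3, 0.0]
```

>>> apply_moves([
  [-0.05,0,0,0,0,0,0.35],
  [-0.1,0,-0.03,0,0,0,0.35],
  [-0.1,0,-0.03,0,0,0,0.35],
  [-0.1,0,-0.03,0,0,0,0.35],
  [-0.1,0,-0.03,0,0,0,0.35],
])

```text
time: 70.63
position: [0.5686, -0.2657, 0.1101]
tool_rot: [0.824, -0.417, 0.343, 0.174]
ft_force: [-1.6, 2.6, 6.7]
grip_width: 0.0389
```

>>> apply_moves([
  [0,0,0,0,0,0,0.48],
  [0,0,0,0,0,0,0.55],
  [0,0,0,0,0,0,0.58],
  [0,0,0,0,0,0,0.58],
  [0,0,0,0,0,0,0.58],
])

```text
time: 71.05
position: [0.5684, -0.2659, 0.1089]
tool_rot: [0.824, -0.417, 0.342, 0.173]
ft_force: [0.1, 0.7, -0.9]
grip_width: 0.0499
```

>>> apply_moves([
  [0,0,-0.3,0,0,0,0.58],
  [0,0,-1.5,0,0,0,0.58],
  [0,0,-4,0,0,0,0.58],
  [0,0,-7,0,0,0,0.58],
  [0,0,-7,0,0,0,0.58],
])

```text
time: 71.47
position: [0.5368, -0.2228, 0.1611]
tool_rot: [0.824, -0.416, 0.342, 0.173]
ft_force: [-0.0, 0.9, 0.1]
grip_width: 0.0501
```

Run:
```python
from fk import *
q0=np.array(obs["q"]);print(q0.round(2),obs["time"])
E=np.array([-.42,.38,2.0,4.15,.4,-2.2]);E2=E+[.5,-.1,-.1,0,0,0]
path=lin(q0,E,5)+lin(E,E2,7)+[E2]*3
print([fkp(q)[0].round(3).tolist() for q in path[::4]])
calls([q0]+path)
```

```text
[-0.41  0.59  2.07  4.16  0.43 -2.16] 71.4667
[[0.549, -0.228, 0.189], [0.583, -0.242, 0.308], [0.651, -0.071, 0.37], [0.665, 0.07, 0.419]]
[[2.73, -0.66, -1.17, 1.3, 2.5, 0.6, 0.35], [5.45, -1.25, -2.48, 2.5, 5.1, 1.2, 0.35], [8.15, -1.77, -3.95, 3.8, 7.7, 1.8, 0.35], [10.82, -2.21, -5.57, 5.0, 10.3, 2.4, 0.35], [13.45, -2.57, -7.33, 6.2, 13.0, 2.9, 0.35]] -> [ 0.583 -0.242  0.308]
[[0.0, -4.38, -1.99, 4.0, 1.0, -1.6, 0.35], [-0.15, -8.64, -4.29, 8.1, 1.9, -3.0, 0.35], [-0.45, -12.76, -6.92, 12.1, 2.8, -4.4, 0.35], [-0.88, -16.71, -9.86, 16.3, 3.6, -5.7, 0.35], [-1.44, -20.46, -13.1, 20.5, 4.4, -6.9, 0.35]] -> [ 0.66  -0.025  0.386]
[[0.03, -4.57, -2.08, 4.2, 0.7, -1.1, 0.35], [-0.05, -9.0, -4.51, 8.5, 1.4, -2.0, 0.35], [-0.05, -9.0, -4.51, 8.5, 1.4, -2.0, 0.35], [-0.05, -9.0, -4.51, 8.5, 1.4, -2.0, 0.35], [-0.05, -9.0, -4.51, 8.5, 1.4, -2.0, 0.35]] -> [0.665 0.07  0.419]
```

>>> apply_moves([
  [2.7,-0.7,-1.2,1.3,2.5,0.6,0.58],
  [5.4,-1.3,-2.5,2.5,5.1,1.2,0.58],
  [8.1,-1.8,-4,3.8,7.7,1.8,0.58],
  [10.8,-2.2,-5.6,5,10.3,2.4,0.58],
  [13.4,-2.6,-7.3,6.2,13,2.9,0.58],
])

```text
time: 71.88
position: [0.5857, -0.245, 0.3067]
tool_rot: [0.777, -0.396, 0.461, 0.166]
ft_force: [0.1, -0.5, 0.1]
grip_width: 0.0503
```

>>> apply_moves([
  [0,-3.5,-1.6,3.2,0.8,-1.3,0.58],
  [-0.1,-6.9,-3.4,6.4,1.5,-2.4,0.58],
  [-0.3,-10.2,-5.5,9.7,2.2,-3.5,0.58],
  [-0.7,-13.4,-7.9,13,2.9,-4.6,0.58],
  [-0.9,-16.7,-9.9,16.3,3.6,-5.7,0.58],
])

```text
time: 72.3
position: [0.6533, -0.0718, 0.3673]
tool_rot: [0.797, -0.282, 0.527, 0.088]
ft_force: [0.4, -0.4, -0.7]
grip_width: 0.0502
```

>>> apply_moves([
  [0,-3.5,-1.6,3.2,0.6,-1,0.58],
  [0,-7,-3.4,6.6,1.1,-1.6,0.58],
  [0,-9,-4.5,8.5,1.4,-2,0.58],
  [0,-9,-4.5,8.5,1.4,-2,0.58],
  [0,-9,-4.5,8.5,1.4,-2,0.58],
])

```text
time: 72.72
position: [0.667, 0.0211, 0.4006]
tool_rot: [0.8, -0.228, 0.554, 0.042]
ft_force: [0.1, -0.4, -0.6]
grip_width: 0.0507
```

Run:
```python
from m import *
t=shot("top");s=shot("scene")
a=cv2.resize(t[155:250,340:480],(630,428),interpolation=cv2.INTER_CUBIC);b=cv2.resize(s[215:295,170:310],(420,240),interpolation=cv2.INTER_CUBIC)
b=cv2.resize(s[205:295,180:340],(170,96),interpolation=cv2.INTER_AREA)
c=np.zeros((428,800,3),np.uint8);c[:,:630]=a;c[:96,630:]=b;cv2.imwrite("pics/z.png",c);steps()
```

```text
t 72.8 pos [0.6669 0.0196 0.3996] F [-0.5 -0.1 -0.2] grip 0.0503
```

View pics/z.png

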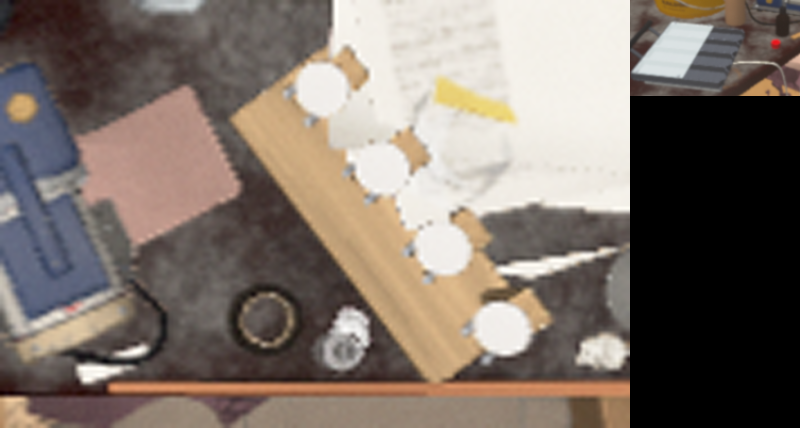

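All four discs lean alike on the rests, at (322,90), (383,167), (442,248) and (502,328). The tape is flat at (265,318), the glass joint stands, and the tray is level and empty.

```bash
python3 -c "
from rig import robot
print(robot.hand_in())"
```

```text
the job is handed in; nothing more can be done
None
```

The job is done and handed in at about 73 s of the 210 s allowed; the hand-in reports no verdict.

- **What I did:** I laid the tape flat on the bare spot between pump and rack. Then I tipped the tray to about 0.57 rad by its handle, so all four discs slid home, and lowered it level. I carried the discs from seats 0–3 to rests 0–3, pinching each by the rim at 15 N.
- **Last checks:** The final pictures show all four discs leaning alike with both pins below them. The tape is flat, the tray is level and empty, and the glass joint is in place. The arm was clear and touching nothing. Contact forces during placing stayed under about 10 N.
- **Less certain:** I measured only disc 1's final position, about 1.5 mm from nominal. Disc 2's mask merged with the white paper behind it, and I judged discs 2–4 from the pictures. The discs on rests 0, 2 and 3 were let go within about 1 mm of the pins and settled onto them. I took no separate final check of the dropper bottle.

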